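# Load the bench analyser and wind its carriage in by hand crank

### The job

The bench analyser has no power, so load it by hand: put every probe that stands in the rack into a port of the carriage, pushed fully home, and set the loose cover level on the carriage's cup, in either order. Then fit the loose crank over the hidden hex in the gearbox well (feel for it: turn the crank a little until it drops fully down), wind clockwise until the carriage is at its end stop against the reader, and finally lift the crank off and stand it upright back on its mat, without disturbing the flask, pot and mug. Probes and cover must still be seated at the end; if something gets knocked aside, put it right.

Things in the scene. Friction and masses are not known exactly. Their poses are not given: they have to be found in the camera images.
- analyser: White bench unit, fixed, 170 x 490 mm, at a different place and yaw (within 0.12 rad) each time. Origin on the counter; the carriage moves along its +y. At its -y end a gearbox 100 x 100 mm, top 100 mm above the counter; in the middle the carriage; at its +y end a 100 mm high reader block.
- crank_well (a point): Floor centre of the round black well on the gearbox, 100 mm above the counter; collar 32 mm high, bore about 65 mm. In it, hidden, a steel hex 32 mm across flats, 29 mm high, top 11 mm tapered to a crown, yaw unknown; it turns against 0.25 N m. The crank's foot stops 18 to 29 mm above this point until the flats agree within about 6 degrees, then drops to the floor (crank origin at this point).
- carriage (a joint): Travel of the aluminium carriage along the analyser's +y, m: 0 to 0.009 at the start, 0.080 at its end stop at the reader. Geared to the hex: 8.5 mm per radian of clockwise turn seen from above (about 1.5 turns in all); it cannot be pushed by hand. Ports and cup travel with it.
- port0 (a point): Mouth centre of a probe port, a round hole 12 mm wide and 46 mm deep in the top of the carriage's port block, 80 mm above the counter. z up; axes as the analyser's. The three ports lie in a row along the analyser's x axis, 45 mm apart, 112 mm from the cup's axis.
- port1 (a point): As port0: the middle port.
- port2 (a point): As port0: the port on the analyser's +x side.
- cup_rim (a point): Centre of the mouth of the steel cup on the carriage, at rim height, 95 mm above the counter. Outside diameter 84 mm, wall 4 mm, so the mouth is 76 mm wide.
- rack: White plastic rack, fixed, 60 x 160 x 55 mm, at a different place and yaw each time, left or right of the robot. Origin on the counter under its centre. Three holes 14 mm wide in a row along its y axis at -50, 0 and +50 mm, in which the probes stand.
- probe0: Probe, 86 mm long, 50 g: steel stem 8 mm thick, 44 mm long, tapered tip; above it a round grey head 22 mm wide, 42 mm high. Origin at the tip, z up towards the head. Stands in a rack hole, head on the rack (tip 11 mm above the counter). Fully home in a port when the head's underside is on the port block. May be absent: one to three are present.
- probe1: Probe, 86 mm long, 50 g: steel stem 8 mm thick, 44 mm long, tapered tip; above it a round grey head 22 mm wide, 42 mm high. Origin at the tip, z up towards the head. Stands in a rack hole, head on the rack (tip 11 mm above the counter). Fully home in a port when the head's underside is on the port block. May be absent: one to three are present.
- probe2: Probe, 86 mm long, 50 g: steel stem 8 mm thick, 44 mm long, tapered tip; above it a round grey head 22 mm wide, 42 mm high. Origin at the tip, z up towards the head. Stands in a rack hole, head on the rack (tip 11 mm above the counter). Fully home in a port when the head's underside is on the port block. May be absent: one to three are present.
- cover: Loose steel cover, about 220 g, lying on the counter: a disc 100 mm wide and 6 mm thick, below it a plug 68 mm wide and 8 mm high that drops into the cup, on top a black knob 28 mm wide and 38 mm high. Origin at the centre of the plug's underside; disc from 8 to 14 mm, knob from 14 to 52 mm above it. Seated, the disc lies on the rim all round and the origin is 8 mm below the rim.
- mat: Black rubber mat on the counter, fixed, 140 x 140 x 4 mm, left or right of the robot (the side without the rack); the crank's place. Origin under its centre.
- crank: Loose steel crank, 480 g, upright on the mat. Origin: centre of the foot's underside; z up, +x towards the knob. Foot: hexagonal sleeve 48 mm across flats, 34 high, bore 34 across flats, 34 deep, a flat facing +x and every 60 degrees. Hub above it to 46 mm; on the axis a square boss 28 x 28 mm, 46 to 88 mm up, faces along x and y, to hold it by. Arm 20 wide, 36 to 46 mm up, ends 85 mm out.
- crank_boss (a point): Middle of the crank's square boss, on the crank's axis, 70 mm above its foot; axes as the crank's.
- crank_knob (a point): Middle of the crank's upright black knob: a round sleeve 22 mm wide and 40 mm high that turns freely on its pin, 75 mm from the crank's axis, 50 to 90 mm above the foot (this point at 70 mm).
- flask: Bystander: white plastic bottle, 64 mm wide, 170 mm high, on the counter. Leave alone.
- pot: Bystander: low white jar, 70 mm wide, 75 mm high. Leave alone.
- mug: Bystander: white mug, 80 mm wide, 90 mm high. Leave alone.

How it is judged (in metres and radians):
On the way, in this order (a step that is already met when the one before it is completed fails the run):
1. every probe is fully home in a port and the cover sits level on the cup, before the crank is fitted (((horizontal distance between probe0 and port0 below 0.005 m and z of probe0 in the frame of port0 below -0.04 m and angle between probe0's own z axis and vertical below 0.1 rad) or (horizontal distance between probe0 and port1 below 0.005 m and z of probe0 in the frame of port1 below -0.04 m and angle between probe0's own z axis and vertical below 0.1 rad) or (horizontal distance between probe0 and port2 below 0.005 m and z of probe0 in the frame of port2 below -0.04 m and angle between probe0's own z axis and vertical below 0.1 rad)) and ((horizontal distance between probe1 and port0 below 0.005 m and z of probe1 in the frame of port0 below -0.04 m and angle between probe1's own z axis and vertical below 0.1 rad) or (horizontal distance between probe1 and port1 below 0.005 m and z of probe1 in the frame of port1 below -0.04 m and angle between probe1's own z axis and vertical below 0.1 rad) or (horizontal distance between probe1 and port2 below 0.005 m and z of probe1 in the frame of port2 below -0.04 m and angle between probe1's own z axis and vertical below 0.1 rad)) and ((horizontal distance between probe2 and port0 below 0.005 m and z of probe2 in the frame of port0 below -0.04 m and angle between probe2's own z axis and vertical below 0.1 rad) or (horizontal distance between probe2 and port1 below 0.005 m and z of probe2 in the frame of port1 below -0.04 m and angle between probe2's own z axis and vertical below 0.1 rad) or (horizontal distance between probe2 and port2 below 0.005 m and z of probe2 in the frame of port2 below -0.04 m and angle between probe2's own z axis and vertical below 0.1 rad)) and horizontal distance between cover and cup_rim below 0.007 m and z of cover in the frame of cup_rim between -0.011 and -0.005 m and angle between cover's own z axis and vertical below 0.06 rad and not (horizontal distance between crank and crank_well below 0.007 m and z of crank in the frame of crank_well below 0.006 m)), for 0.2 s.
2. the crank is fully down on the hex (horizontal distance between crank and crank_well below 0.007 m and z of crank in the frame of crank_well below 0.006 m), for 0.3 s.
3. the carriage is wound to its end stop with the crank on the hex (all of step 2 and value of joint carriage above 0.076 m), for 0.2 s.
4. the crank is off the hex and stands upright on its mat (horizontal distance between crank and mat below 0.05 m and angle between crank's own z axis and vertical below 0.08 rad and height (world z) of crank below 0.012 m), for 0.2 s.
At the end, for the whole second after the job is handed in: Probes within 5 mm of a port axis, tips 40 mm or more below the mouth; cover within 7 mm of the cup centre, plug 5 to 11 mm below the rim, level within 0.06 rad; carriage beyond 76 mm; crank upright (0.08 rad) on the mat within 50 mm of its centre; all at rest (all of step 4 and ((horizontal distance between probe0 and port0 below 0.005 m and z of probe0 in the frame of port0 below -0.04 m and angle between probe0's own z axis and vertical below 0.1 rad) or (horizontal distance between probe0 and port1 below 0.005 m and z of probe0 in the frame of port1 below -0.04 m and angle between probe0's own z axis and vertical below 0.1 rad) or (horizontal distance between probe0 and port2 below 0.005 m and z of probe0 in the frame of port2 below -0.04 m and angle between probe0's own z axis and vertical below 0.1 rad)) and ((horizontal distance between probe1 and port0 below 0.005 m and z of probe1 in the frame of port0 below -0.04 m and angle between probe1's own z axis and vertical below 0.1 rad) or (horizontal distance between probe1 and port1 below 0.005 m and z of probe1 in the frame of port1 below -0.04 m and angle between probe1's own z axis and vertical below 0.1 rad) or (horizontal distance between probe1 and port2 below 0.005 m and z of probe1 in the frame of port2 below -0.04 m and angle between probe1's own z axis and vertical below 0.1 rad)) and ((horizontal distance between probe2 and port0 below 0.005 m and z of probe2 in the frame of port0 below -0.04 m and angle between probe2's own z axis and vertical below 0.1 rad) or (horizontal distance between probe2 and port1 below 0.005 m and z of probe2 in the frame of port1 below -0.04 m and angle between probe2's own z axis and vertical below 0.1 rad) or (horizontal distance between probe2 and port2 below 0.005 m and z of probe2 in the frame of port2 below -0.04 m and angle between probe2's own z axis and vertical below 0.1 rad)) and horizontal distance between cover and cup_rim below 0.007 m and z of cover in the frame of cup_rim between -0.011 and -0.005 m and angle between cover's own z axis and vertical below 0.06 rad and value of joint carriage above 0.076 m and linear speed of each of crank, cover below 0.03 m/s); the robot touches nothing.
It fails at once if the flask is moved by more than 40 mm or tipped over (distance of flask from where it was at the start of the episode above 0.04 m or angle between flask's own z axis and vertical above 0.5 rad).
It fails at once if the pot is moved by more than 40 mm or tipped over (distance of pot from where it was at the start of the episode above 0.04 m or angle between pot's own z axis and vertical above 0.5 rad).
It fails at once if the mug is moved by more than 40 mm or tipped over (distance of mug from where it was at the start of the episode above 0.04 m or angle between mug's own z axis and vertical above 0.5 rad).
Of probe0, probe1, probe2 only 1 to 3 are there at a start; the rules pass over those that are not, and their reading is None.
At some moment in a run one of cover may be knocked a few centimetres aside while the robot is not near it.
It also fails if it takes over 210 s, if anything falls off the work surface, if the arm or the gripper's body presses on something with over 40 N, if the wrist force passes 120 N, or if a joint passes its speed limit or range.

### The arm

A 6-joint arm with a two-finger parallel gripper is mounted at the origin on the work surface. World frame = base frame: x ahead of the robot, y to its left, z up, the work surface at z = 0. Lengths are in m, angles in degrees, forces in N, time in s.
With the tool pointing down it reaches from about 0.4 to 0.825 m from the base axis. Payload 7 kg.
Tool frame: the origin (TCP) lies midway between the tips of the shut fingers; the grasp point (between the pads) lies 19 mm behind it; z points along the fingers, y is the direction in which the jaws open and shut (so a half turn about z gives the same grasp; the last joint's range is limited). The gripper opens to 88 mm and grips with 3 to 60 N. Pads are 19 mm wide; open, the fingers measure 130 mm over their backs; the gripper's body (78 mm by 193 mm) begins 47 mm behind the grasp point.
Start: joints at [80.564, 20.546, 0.682, 0, -70.136, -16.507], TCP at [0.295, 0.607, 0.19] pointing down, gripper open.
Joint ranges: [-176.03, 176.03], [-82.01, 121.73], [-58.28, 71.71], [-173.87, 95.51], [-174.79, -0.11], [-173.66, 173.66]. Speed limits (degrees/s): [136.94, 136.94, 172.46, 180, 180, 180].

### API

Orientations are given as [roll, pitch, yaw] about the fixed x, y, z axes, in that order (R = Rz(yaw) Ry(pitch) Rx(roll)).
In Python, from plant import get_state, capture, get_calibration, close_job, boxes_of, cut_out gives the robot as it stands.
- The arm moves only by the tool apply_moves, never from a script. Its argument "commands" is a list of rows, each an object with "grip": the closure, from 0 (fully open) to 1 (shut); "slide": the shift along the tool's x, y, z in m, a list of three; "roll": the turn about the tool's z in degrees. In form: [{"grip": grip, "slide": [x, y, z], "roll": roll}, ...]. A call has 1 to 5 rows; each row is the pose to reach, as a shift and turn from the pose commanded when the call began, along the tool's axes at that moment; what a row does not reach only later rows make up. A row lasts 1/8 s, in which the tool goes at most 62.5 mm and 10.7 degrees, less where a joint would pass 70% of its speed; a pose out of reach is approached as far as the arm can. A call with a gripper value outside its range is refused whole. The fingers move at their own pace and stop on an object; "grip_force" is the grip in N (left out, the last holds). Time passes only in rows, so rows that repeat a pose let the fingers close. It gives the time, the measured TCP pose, the force and the opening at its end, in the units of the state.
- get_state(): the state, without advancing time (a new reading comes with each control period).
- capture(name): name is "scene" or "top" or "wrist"; returns (picture, depth): 400x640x3 uint8, red, green, blue; 400x640 float32, m along the optical axis (not along the pixel's ray), 0 where there is no reading.
- get_calibration(name): a dict with "mtx" (3x3 intrinsics, pixels), "distortion" ([k1, k2, p1, p2, k3] as OpenCV has them; the pictures are not rectified), "R" (3x3) and "t" (3): a world point X has camera coordinates R X + t. Camera axes: x right, y down, z forward; pixel columns grow to the right and rows downward; lengths in m; the calibration is good to about 2 mm. A picture is of the moment at which its call begins: read the wrist's pose just before it. get_calibration takes no time and is no camera call; for the wrist camera it gives the pose at the moment of the call.
- close_job(): hands the job in, once; it reports no verdict.
Trained networks look in the newest picture that a camera, given by its name, has taken for a name from the list of things; names that differ only in an ending like _2 or _b are one class to them, and where a whole thing is asked for, a point or a joint stands for the part that bears it (a point fixed in the world has none). Each returns a list of dicts, best first, with "score" (0 to 1); they miss things now and then, are a little off and sometimes report something else, mostly with a low value. They report only what shows in the picture. A call takes as long as a camera call.
- boxes_of(name, camera): "position" ([x, y, z] in m, in the coordinates of the camera as it stood for that picture, good to about 4 mm: the middle of the surface that is visible of it).
- cut_out(name, camera): "mask" (400x640 bool, what is visible of it).
The state is a dict: "time_s": time; "joints": joint angles; "qd": joint speeds; "joint_torque": joint torques, N m; "tcp_pos": TCP position; "eef_rot": TCP orientation; "contact_force": force on the tool from outside, world axes, zero at the start; "moment": the same for the moment, N m; "gripper_width": finger opening in m.
Only numpy, scipy, OpenCV 4.12 (cv2) and the standard library are available. Lean on these libraries where they do the work, as an engineer would, in place of code of your own. Each camera call takes 0.05 s, during which the arm holds its last target.

## Working session

There is one attempt and no reset: what is moved stays moved. The work goes in short steps, Python scripts to look and compute and a tool call to move; the robot and the scene stay as the last step left them, time stands still between calls to the robot, and variables do not carry over. Pictures are saved under pics/ and viewed, and the job is handed in when it is done.

Besides the shell and the picture viewer there is one more tool, called after "Emit:" as name([rows], argument=value, ...), one row to a line, values as JSON. apply_moves: Moves the arm, as the interface text tells. Its arguments: {"type":"object","properties":{"commands":{"type":"array"},"grip_force":{"type":"number"}},"required":["commands"]}

```bash
ls; mkdir -p pics; cat > h.py <<'E'
import numpy as np, cv2
from plant import *
def snap(cam,name):
    cal=get_calibration(cam); p,d=capture(cam)
    cv2.imwrite(f'pics/{name}.png',p[:,:,::-1]); np.savez(f'pics/{name}.npz',d=d,p=p,**{k:np.array(v) for k,v in cal.items()})
    return p,d,cal
def load(name):
    z=np.load(f'pics/{name}.npz'); return z['p'],z['d'],{k:z[k] for k in('mtx','distortion','R','t')}
def cloud(d,cal):
    v,u=np.mgrid[0:400,0:640]; 
    pts=cv2.undistortPoints(np.stack([u,v],-1).reshape(-1,1,2).astype(np.float64),np.array(cal['mtx']),np.array(cal['distortion'])).reshape(400,640,2)
    c=np.dstack([pts*d[...,None],d]); return (c-np.array(cal['t']))@np.array(cal['R'])
def w(pc,cal): return (np.array(pc)-np.array(cal['t']))@np.array(cal['R'])
E
cat > a.py <<'E'
from h import *
s=get_state(); print(s)
for cam in('top','scene','wrist'):
    p,d,cal=snap(cam,cam+'0'); print(cam,(-np.array(cal['R']).T@np.array(cal['t'])).round(3))
    if cam=='wrist': continue
    for n in('analyser','carriage','crank_well','port1','cup_rim','rack','probe0','cover','mat','crank','crank_knob','flask','pot','mug'):
        try: print(n,[(w(b['position'],cal).round(3).tolist(),round(b['score'],2)) for b in boxes_of(n,cam)])
        except Exception as e: print(n,e)
E
python3 a.py
```

```text
pics
{'time_s': 0.0, 'joints': array([ 8.05626415e+01,  2.05905311e+01,  6.33072864e-01, -1.95818239e-02,
       -7.01364829e+01, -1.65065583e+01]), 'qd': array([ 0.04159736,  0.04583716, -0.10245519, -0.01922912,  0.05978458,
       -0.03926602]), 'joint_torque': array([-1.41306173e-03, -5.82718527e+01,  2.93050110e+01,  6.99699014e+00,
        6.95468858e-03, -1.54247537e-04]), 'tcp_pos': array([0.29510046, 0.60645294, 0.18932932]), 'eef_rot': array([ 1.79904700e+02, -9.04400916e-03, -2.59505778e+01]), 'contact_force': array([ 0.80851759,  0.28975357, -0.39740248]), 'moment': array([-0.03238898,  0.02245707,  0.00310417]), 'gripper_width': 0.08751347121123994}
top [ 0.302 -0.002  1.177]
analyser [([0.557, 0.098, 0.041], 0.62), ([0.457, -0.471, 0.073], 0.62)]
carriage [([0.57, 0.09, 0.054], 0.7), ([0.386, -0.349, 0.094], 0.68)]
crank_well [([0.559, 0.097, 0.044], 0.63)]
port1 [([0.569, 0.089, 0.046], 0.81), ([0.391, -0.25, 0.096], 0.72)]
cup_rim []
rack [([0.384, -0.297, 0.051], 0.65)]
probe0 [([0.389, -0.352, 0.096], 0.45)]
cover [([0.595, -0.331, 0.013], 0.66)]
mat [([0.407, 0.3, 
[... 377 characters left out ...]
[0.593, 0.088, 0.051], 0.92), ([0.387, 0.333, 0.05], 0.59), ([0.404, 0.3, 0.004], 0.25)]
crank_well [([0.606, 0.1, 0.039], 0.96)]
port1 [([0.588, 0.09, 0.047], 0.78)]
cup_rim [([0.595, 0.091, 0.049], 0.83)]
rack [([0.398, -0.255, 0.088], 0.73), ([0.415, -0.297, 0.057], 0.7)]
probe0 [([0.395, -0.256, 0.087], 0.65), ([0.398, -0.3, 0.082], 0.46)]
cover [([0.604, -0.334, 0.012], 0.83), ([0.741, -0.185, 0.047], 0.45)]
mat [([0.406, 0.302, 0.006], 0.81), ([0.589, 0.087, 0.051], 0.36)]
crank [([0.387, 0.331, 0.05], 0.62)]
crank_knob [([0.384, 0.327, 0.049], 0.59)]
flask [([0.555, 0.473, 0.102], 0.65)]
pot [([0.473, -0.461, 0.055], 0.8)]
mug [([0.743, -0.185, 0.047], 0.82)]
wrist [0.362 0.574 0.385]
```

View pics/top0.png

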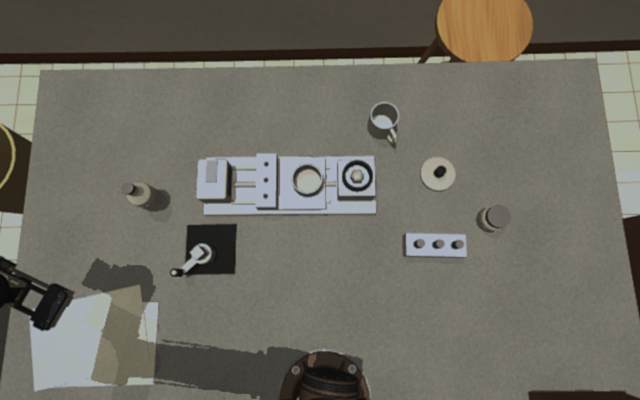

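View pics/scene0.png

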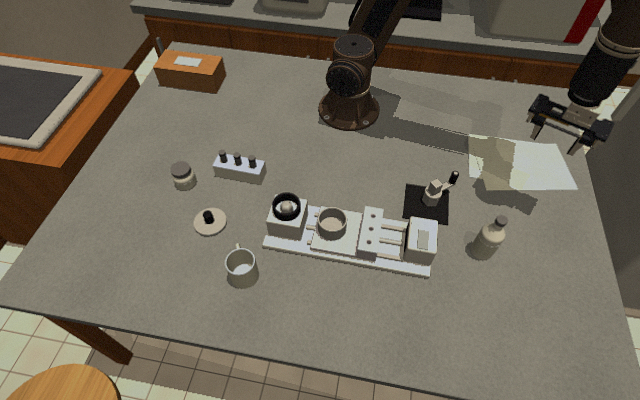

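Top view: rack with three probes at right (420–458, 244), cover (438,173), ports (265,163–193), cup (307,180), well (357,177), crank on its mat (200,255), with flask, pot and mug beside them. Next I'll take coarse geometry from depth.

```bash
cat > b.py <<'E'
from h import *
for nm in('top0','scene0'):
    p,d,cal=load(nm); C=cloud(d,cal)
    print(nm,cal['mtx'][0,0])
    def reg(x0,x1,y0,y1,z0,z1):
        m=(C[...,0]>x0)&(C[...,0]<x1)&(C[...,1]>y0)&(C[...,1]<y1)&(C[...,2]>z0)&(C[...,2]<z1)
        return C[m]
    for n,a in dict(reader=(.4,.7,.2,.4,.085,.115),carr=(.4,.7,.1,.3,.07,.087),gear=(.4,.7,-.15,0,.09,.11),collar=(.4,.7,-.15,0.03,.122,.142),cuprim=(.4,.7,-.05,.16,.088,.101),heads=(.3,.5,-.5,-.1,.085,.11),racktop=(.3,.5,-.5,-.1,.045,.065),knob=(.5,.7,-.45,-.25,.035,.06),boss=(.25,.5,.2,.45,.08,.1)).items():
        q=reg(*a); 
        if len(q): print(n,len(q),q.mean(0).round(4),q.min(0).round(3),q.max(0).round(3))
p,d,cal=load('wrist0'); print(cal['R'].round(3),cal['mtx'][0,0])
s=get_state(); from scipy.spatial.transform import Rotation as Ro
Rt=Ro.from_euler('xyz',s['eef_rot'],degrees=True).as_matrix()
c=-cal['R'].T@cal['t']; print('cam in tool',Rt.T@(c-s['tcp_pos']),(cal['R']@Rt).round(3))
E
python3 b.py
python3 -c "
import cv2
a=cv2.imread('pics/top0.png')[130:290,170:490];cv2.imwrite('pics/top0z.png',cv2.resize(a,None,fx=2.5,fy=2.5,interpolation=2))"
```

```text
top0 414.37339102592483
reader 1199 [0.5726 0.2896 0.1   ] [0.519 0.251 0.086] [0.628 0.332 0.108]
carr 1165 [0.5715 0.1572 0.0798] [0.498 0.121 0.07 ] [0.648 0.298 0.087]
gear 914 [ 0.5649 -0.0933  0.0998] [ 0.519 -0.146  0.091] [ 0.622 -0.002  0.11 ]
collar 366 [ 0.5689 -0.0962  0.1299] [ 0.53  -0.135  0.122] [ 0.61  -0.057  0.137]
cuprim 200 [0.5702 0.0197 0.0951] [ 0.521 -0.05   0.088] [0.617 0.076 0.101]
heads 203 [ 0.3898 -0.3071  0.0957] [ 0.378 -0.369  0.085] [ 0.403 -0.245  0.101]
racktop 1229 [ 0.3953 -0.3175  0.0545] [ 0.359 -0.49   0.045] [ 0.494 -0.224  0.065]
knob 92 [ 0.596  -0.3356  0.0497] [ 0.584 -0.349  0.037] [ 0.611 -0.323  0.056]
boss 197 [0.3631 0.3435 0.0916] [0.321 0.306 0.081] [0.397 0.393 0.098]
scene0 401.23229962214674
reader 1045 [0.582  0.2903 0.0999] [0.521 0.251 0.085] [0.632 0.331 0.108]
carr 974 [0.5808 0.1603 0.0799] [0.496 0.121 0.07 ] [0.649 0.3   0.087]
gear 608 [ 0.5833 -0.089   0.1002] [ 0.516 -0.147  0.09 ] [ 0.622 -0.     0.11 ]
collar 329 [ 0.5711 -0.0958  0.1293] [ 0.529 -0.135  0.122] [ 0.611 -0.057  0.136]
cuprim 221 [0.572  0.0183 0.0943] [ 0.523 -0.05   0.088] [0.62  0.078 0.101]
heads 134 [ 0.3916 -0.303   0.0946] [ 0.376 -0.365  0.085] [ 0.403 -0.244  0.101]
racktop 731 [ 0.41   -0.3267  0.0543] [ 0.356 -0.498  0.045] [ 0.497 -0.224  0.065]
knob 84 [ 0.6001 -0.3363  0.0485] [ 0.583 -0.351  0.035] [ 0.612 -0.325  0.058]
boss 145 [0.3664 0.344  0.0902] [0.32  0.307 0.08 ] [0.4   0.39  0.098]
[[-0.439 -0.899 -0.   ]
 [-0.865  0.422  0.271]
 [-0.243  0.119 -0.963]] 354.3315620060907
cam in tool [ 0.07483886  0.00030835 -0.19483559] [[-0.001  1.     0.   ]
 [-0.963 -0.001 -0.271]
 [-0.271 -0.001  0.963]]
```

View pics/wrist0.png

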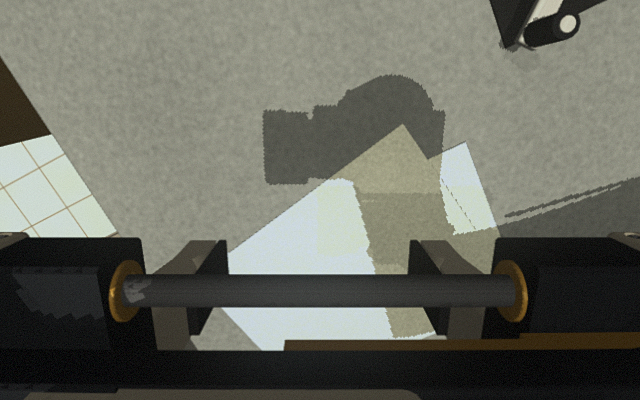

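View pics/top0z.png

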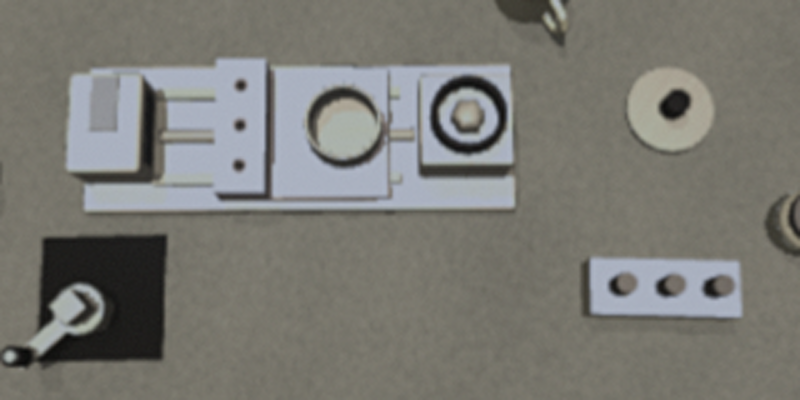

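```bash
cat > go.py <<'E'
# usage: go.py x y z yaw -> slide/roll from measured pose
import sys
from plant import get_state
import numpy as np
from scipy.spatial.transform import Rotation as Ro
s=get_state(); a=[float(v) for v in sys.argv[1:]]
R=Ro.from_euler('xyz',s['eef_rot'],degrees=True)
print('t',round(s['time_s'],2),'tcp',s['tcp_pos'].round(4),'yaw',s['eef_rot'].round(2),'q6',round(s['joints'][5],1),'w',round(s['gripper_width'],4),'F',s['contact_force'].round(1))
if a:
    sl=R.inv().apply(np.array(a[:3])-s['tcp_pos'])
    dy=(a[3]-s['eef_rot'][2]) if len(a)>3 else 0
    dy=(dy+180)%360-180
    print('slide',sl.round(4),'roll',round(-dy,2),'rows',np.ceil(max(np.linalg.norm(sl)/.0625,abs(dy)/10.7)))
E
python3 go.py 0.47 0.1 0.36 0
```

```text
t 1.55 tcp [0.2953 0.6069 0.1903] yaw [180.    -0.   -25.94] q6 -16.5 w 0.0875 F [-0.  -0.4 -0.6]
slide [ 0.3789  0.3794 -0.1697] roll -25.94 rows 9.0
```

Emit:
apply_moves([
  {"grip":0,"slide":[0,0,-0.06],"roll":0},
  {"grip":0,"slide":[0.379,0.379,-0.17],"roll":-26},
  {"grip":0,"slide":[0.379,0.379,-0.17],"roll":-26},
  {"grip":0,"slide":[0.379,0.379,-0.17],"roll":-26},
  {"grip":0,"slide":[0.379,0.379,-0.17],"roll":-26},
])

```text
time_s: 2.17
tcp_pos: [0.3756, 0.3736, 0.3012]
eef_rot: [-180.0, -0.0, 0.1]
contact_force: [0.8, 0.1, -0.2]
gripper_width: 0.0876
```

```bash
python3 go.py 0.47 0.1 0.36 0
```

```text
t 2.17 tcp [0.3756 0.3736 0.3012] yaw [-1.7997e+02 -2.0000e-02  1.5000e-01] q6 24.1 w 0.0876 F [ 0.8  0.1 -0.2]
slide [ 0.0937  0.2738 -0.0589] roll 0.15 rows 5.0
```

Emit:
apply_moves([
  {"grip":0,"slide":[0.094,0.274,-0.06],"roll":0},
  {"grip":0,"slide":[0.094,0.274,-0.06],"roll":0},
  {"grip":0,"slide":[0.094,0.274,-0.06],"roll":0},
  {"grip":0,"slide":[0.094,0.274,-0.06],"roll":0},
  {"grip":0,"slide":[0.094,0.274,-0.06],"roll":0},
])

```text
time_s: 2.8
tcp_pos: [0.4699, 0.0993, 0.3616]
eef_rot: [-180.0, -0.1, 0.0]
contact_force: [0.8, 0.2, 0.2]
gripper_width: 0.0877
```

Emit:
apply_moves([
  {"grip":0,"slide":[0,0,0],"roll":0},
  {"grip":0,"slide":[0,0,0],"roll":0},
])

```text
time_s: 3.05
tcp_pos: [0.4694, 0.1015, 0.3604]
eef_rot: [-180.0, 0.0, 0.0]
contact_force: [-0.4, 1.3, 0.1]
gripper_width: 0.0876
```

```bash
python3 go.py; python3 -c "
from h import *
p,d,c=snap('wrist','w1'); print(d.max(),(d==0).mean())"
```

```text
t 3.05 tcp [0.4694 0.1015 0.3604] yaw [-179.98    0.      0.  ] q6 54.3 w 0.0876 F [-0.4  1.3  0.1]
0.65603054 0.00396484375
```

View pics/w1.png

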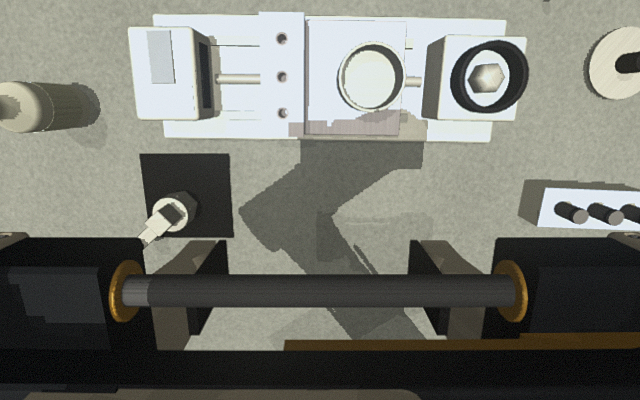

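Wrist view: ports at (281,38), (281,76), (281,112); cup (373,78); well (489,76) with the hex visible inside; the rack's probe heads on the right. Next I'll compute these precisely.

```bash
cat > c.py <<'E'
from h import *
p,d,cal=load('w1'); C=cloud(d,cal); g=cv2.cvtColor(p,cv2.COLOR_RGB2GRAY)
def pix2w(u,v,z):
    q=cv2.undistortPoints(np.array([[[u,v]]],float),cal['mtx'],cal['distortion']).ravel()
    r=np.array([q[0],q[1],1])@cal['R']; c=-cal['R'].T@cal['t']; return c+r*(z-c[2])/r[2]
# ports: dark blobs near expected
for (u,v) in((281,38),(281,76),(281,112)):
    win=255-g[v-10:v+11,u-10:u+11].astype(float); wt=np.clip(win-90,0,None); 
    yy,xx=np.mgrid[-10:11,-10:11]; wt*=(xx**2+yy**2<81)
    cu,cv=u+(wt*xx).sum()/wt.sum(),v+(wt*yy).sum()/wt.sum(); print('port',round(cu,1),round(cv,1),pix2w(cu,cv,.08).round(4))
from scipy.optimize import least_squares
def circ(P):
    f=lambda q:np.hypot(P[:,0]-q[0],P[:,1]-q[1])-q[2]
    r=least_squares(f,[*P.mean(0)[:2],.04],loss='soft_l1',f_scale=.002); return r.x
def sel(x0,x1,y0,y1,z0,z1):
    m=(C[...,0]>x0)&(C[...,0]<x1)&(C[...,1]>y0)&(C[...,1]<y1)&(C[...,2]>z0)&(C[...,2]<z1); return C[m]
cu=sel(.5,.65,-.02,.09,.088,.102); print('cup',len(cu),cu[:,2].mean(),circ(cu).round(4))
co=sel(.5,.65,-.16,-.03,.125,.14); print('collar',len(co),co[:,2].mean(),circ(co).round(4))
hx=sel(.545,.595,-.12,-.07,.102,.131); print('hex',len(hx),hx.mean(0).round(4),hx[:,2].max())
for n,a in dict(block=(.45,.7,.1,.18,.074,.086),reader=(.45,.7,.22,.36,.095,.105),gear=(.45,.7,-.16,0,.095,.105)).items():
    q=sel(*a)[:,:2]; r=cv2.minAreaRect(q.astype(np.float32)); print(n,len(q),r)
hd=sel(.36,.43,-.4,-.2,.09,.105)
print('heads',len(hd),hd.mean(0),hd.min(0),hd.max(0))
a=p[20:135,420:560,::-1]; cv2.imwrite('pics/w1z.png',cv2.resize(a,None,fx=5,fy=5,interpolation=2))
E
python3 c.py
```

```text
port 281.0 37.7 [0.6211 0.1462 0.08  ]
port 280.7 75.7 [0.5766 0.1478 0.08  ]
port 280.9 113.2 [0.5302 0.1489 0.08  ]
cup 799 0.09462776789870805 [0.5736 0.0346 0.0394]
collar 2100 0.1304085282186929 [ 0.5718 -0.0982  0.0349]
hex 885 [ 0.5707 -0.0942  0.1231] 0.13099957331198392
block 5217 ((0.5757472515106201, 0.14695458114147186), (0.05523773282766342, 0.15009458363056183), 89.14686584472656)
reader 6011 ((0.5775420665740967, 0.2890375554561615), (0.08010917901992798, 0.10994678735733032), 89.32640075683594)
gear 3829 ((0.5719161629676819, -0.07422684878110886), (0.14820602536201477, 0.10066333413124084), 89.12073516845703)
heads 520 [ 0.393437   -0.28255841  0.09602943] [ 0.38045519 -0.34864295  0.09008372] [ 0.40523963 -0.24704164  0.09950327]
```

View pics/w1z.png

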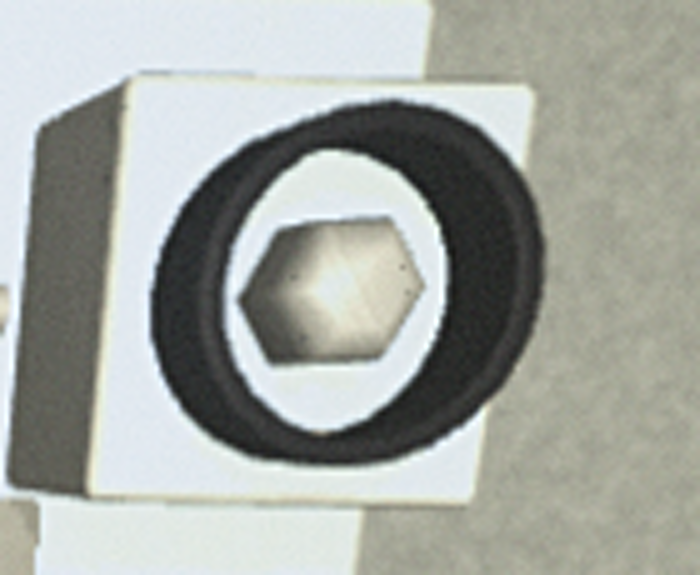

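Hex flats face about +5° (mod 60). Next: view the rack from above with yaw -90.

```bash
python3 go.py 0.39 -0.21 0.28 -90
```

```text
t 3.1 tcp [0.4693 0.1019 0.3603] yaw [-1.8e+02  2.0e-02  7.0e-02] q6 54.3 w 0.0879 F [ 0.4  0.  -0.8]
slide [-0.0796  0.3119  0.0803] roll 90.07 rows 9.0
```

Emit:
apply_moves([
  {"grip":0,"slide":[-0.08,0.31,0.08],"roll":90},
  {"grip":0,"slide":[-0.08,0.31,0.08],"roll":90},
  {"grip":0,"slide":[-0.08,0.31,0.08],"roll":90},
  {"grip":0,"slide":[-0.08,0.31,0.08],"roll":90},
  {"grip":0,"slide":[-0.08,0.31,0.08],"roll":90},
])

```text
time_s: 3.72
tcp_pos: [0.3937, -0.1926, 0.2844]
eef_rot: [-180.0, -0.0, -53.8]
contact_force: [2.3, -0.5, -0.2]
gripper_width: 0.0875
```

```bash
python3 go.py 0.39 -0.21 0.28 -90
```

```text
t 3.73 tcp [ 0.3937 -0.1926  0.2844] yaw [-1.7996e+02 -2.0000e-02 -5.3850e+01] q6 36.3 w 0.0875 F [ 2.3 -0.5 -0.2]
slide [0.0119 0.0133 0.0044] roll 36.15 rows 4.0
```

Emit:
apply_moves([
  {"grip":0,"slide":[0.012,0.013,0.004],"roll":36},
  {"grip":0,"slide":[0.012,0.013,0.004],"roll":36},
  {"grip":0,"slide":[0.012,0.013,0.004],"roll":36},
  {"grip":0,"slide":[0.012,0.013,0.004],"roll":36},
  {"grip":0,"slide":[0.012,0.013,0.004],"roll":36},
])

```text
time_s: 4.35
tcp_pos: [0.391, -0.2085, 0.2805]
eef_rot: [180.0, 0.0, -89.5]
contact_force: [0.5, 0.9, 0.3]
gripper_width: 0.0878
```

```bash
python3 go.py; cat > r.py <<'E'
from h import *
p,d,cal=snap('wrist','w2'); C=cloud(d,cal)
m=(C[...,2]>.089)&(C[...,2]<.104)&(C[...,0]>.3)&(C[...,0]<.5)&(C[...,1]<-.18)&(C[...,1]>-.43)
n,l,st,ce=cv2.connectedComponentsWithStats(m.astype(np.uint8))
for i in range(1,n):
    if st[i,4]>150:
        q=C[l==i]; print(st[i],ce[i].round(0),q.mean(0).round(4),q.min(0).round(4),q.max(0).round(4), cv2.minEnclosingCircle(q[:,:2].astype(np.float32)))
k=(C[...,2]>.048)&(C[...,2]<.061)&(C[...,0]>.33)&(C[...,0]<.46)&(C[...,1]<-.18)&(C[...,1]>-.41)
print('rack',cv2.minAreaRect(C[k][:,:2].astype(np.float32)),C[k][:,2].mean())
E
python3 r.py
```

```text
t 4.35 tcp [ 0.391  -0.2085  0.2805] yaw [ 1.7997e+02  1.0000e-02 -8.9520e+01] q6 2.9 w 0.0878 F [0.5 0.9 0.3]
[310   9  24  26 475] [322.  21.] [ 0.3901 -0.3585  0.0969] [ 0.3788 -0.3696  0.0904] [ 0.4014 -0.3479  0.0995] ((0.3901255130767822, -0.35938477516174316), 0.011671493761241436)
[308  64  22  23 387] [319.  75.] [ 0.3923 -0.3091  0.0971] [ 0.3819 -0.3195  0.0905] [ 0.4034 -0.2986  0.1002] ((0.3923616409301758, -0.30909019708633423), 0.011174090206623077)
[306 114  22  22 371] [316. 124.] [ 0.3944 -0.2601  0.097 ] [ 0.3833 -0.2706  0.09  ] [ 0.4055 -0.2487  0.0999] ((0.39446282386779785, -0.25976404547691345), 0.011318912729620934)
rack ((0.39227691292762756, -0.30951225757598877), (0.1597292721271515, 0.060328900814056396), 87.51473236083984) 0.05536266521542018
```

View pics/w2.png

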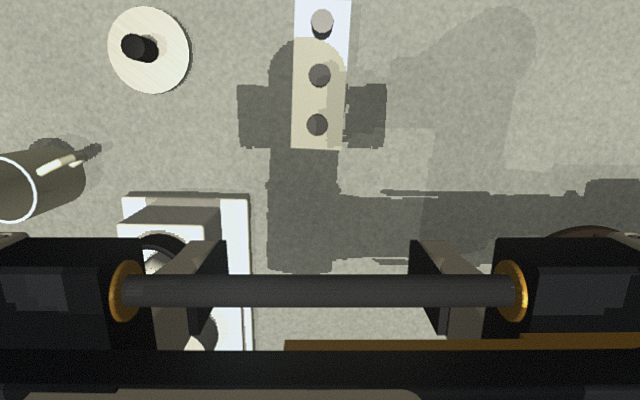

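Rack view: heads at (316,124), (319,75) and (322,21). Measured head spacing is 50 mm and the tops are at 97 mm, matching the sizes given. Next: grasp the first probe.

```bash
python3 go.py 0.3945 -0.2597 0.066 -92.5; python3 -c "
from plant import *; print(get_state()['joints'].round(1))"
```

```text
t 4.4 tcp [ 0.391  -0.2086  0.2806] yaw [ 1.7998e+02  1.0000e-02 -8.9470e+01] q6 3.0 w 0.0878 F [-0.4  0.3  0.1]
slide [ 0.0511 -0.0031  0.2146] roll 3.03 rows 4.0
[ -2.4  -5.  -17.8  -0.  -77.2   3. ]
```

Emit:
apply_moves([
  {"grip":0,"slide":[0.051,-0.003,0.12],"roll":3},
  {"grip":0,"slide":[0.051,-0.003,0.12],"roll":3},
  {"grip":0,"slide":[0.051,-0.003,0.17],"roll":3},
  {"grip":0,"slide":[0.051,-0.003,0.2145],"roll":3},
  {"grip":0,"slide":[0.051,-0.003,0.2145],"roll":3},
])

```text
time_s: 5.03
tcp_pos: [0.3915, -0.2595, 0.0636]
eef_rot: [179.6, 0.1, -92.6]
contact_force: [0.2, -0.5, 1.1]
gripper_width: 0.0877
```

```bash
python3 go.py 0.3945 -0.2597 0.066 -92.5
```

```text
t 5.03 tcp [ 0.3915 -0.2595  0.0636] yaw [ 1.796e+02  7.000e-02 -9.257e+01] q6 6.9 w 0.0877 F [ 0.2 -0.5  1.1]
slide [ 0.     -0.003  -0.0024] roll -0.07 rows 1.0
```

Emit:
apply_moves([
  {"grip":0,"slide":[0,0,0],"roll":0},
])

```text
time_s: 5.15
tcp_pos: [0.3954, -0.2606, 0.0678]
eef_rot: [-179.9, -0.0, -92.5]
contact_force: [-0.0, 0.6, 0.3]
gripper_width: 0.0877
```

```bash
python3 go.py 0.3945 -0.2597 0.066 -92.5
```

```text
t 5.15 tcp [ 0.3954 -0.2606  0.0678] yaw [-1.7992e+02 -5.0000e-02 -9.2550e+01] q6 6.9 w 0.0877 F [-0.   0.6  0.3]
slide [-0.0008  0.0009  0.0018] roll -0.05 rows 1.0
```

Emit:
apply_moves([
  {"grip":0.9,"slide":[0,0,0],"roll":0},
  {"grip":0.9,"slide":[0,0,0],"roll":0},
  {"grip":0.9,"slide":[0,0,0],"roll":0},
  {"grip":0.9,"slide":[0,0,0],"roll":0},
], grip_force=25)

```text
time_s: 5.65
tcp_pos: [0.3941, -0.2604, 0.0666]
eef_rot: [-180.0, -0.0, -92.7]
contact_force: [-0.8, 0.2, -0.3]
gripper_width: 0.053
```

```bash
python3 go.py 0.3945 -0.2597 0.2 -92.5
```

```text
t 5.65 tcp [ 0.3941 -0.2604  0.0666] yaw [-179.96   -0.    -92.66] q6 6.8 w 0.053 F [-0.8  0.2 -0.3]
slide [-0.0007 -0.0004 -0.1334] roll -0.16 rows 3.0
```

Emit:
apply_moves([
  {"grip":0.9,"slide":[0,0,0],"roll":0},
  {"grip":0.9,"slide":[0,0,0],"roll":0},
  {"grip":0.9,"slide":[0,0,0],"roll":0},
  {"grip":0.9,"slide":[0,0,0],"roll":0},
  {"grip":0.9,"slide":[0,0,0],"roll":0},
])

```text
time_s: 6.28
tcp_pos: [0.394, -0.2604, 0.0662]
eef_rot: [180.0, 0.0, -92.7]
contact_force: [0.1, -0.0, -0.1]
gripper_width: 0.0097
```

Emit:
apply_moves([
  {"grip":0.9,"slide":[0,0,-0.03],"roll":0},
  {"grip":0.9,"slide":[0,0,-0.07],"roll":0},
  {"grip":0.9,"slide":[0,0,-0.12],"roll":0},
  {"grip":0.9,"slide":[0,0,-0.16],"roll":0},
  {"grip":0.9,"slide":[0,0,-0.16],"roll":0},
])

```text
time_s: 6.9
tcp_pos: [0.3959, -0.2611, 0.2296]
eef_rot: [-179.6, -0.1, -92.6]
contact_force: [-0.1, -0.2, -0.6]
gripper_width: 0.0083
```

```bash
python3 go.py 0.5308 0.1477 0.23 -0.9; python3 -c "
from h import *
snap('wrist','w3')"
```

```text
t 6.9 tcp [ 0.3959 -0.2611  0.2296] yaw [-1.7964e+02 -9.0000e-02 -9.2640e+01] q6 6.8 w 0.0083 F [-0.1 -0.2 -0.6]
slide [-4.146e-01 -1.159e-01 -3.000e-04] roll -91.74 rows 9.0
```

View pics/w3.png

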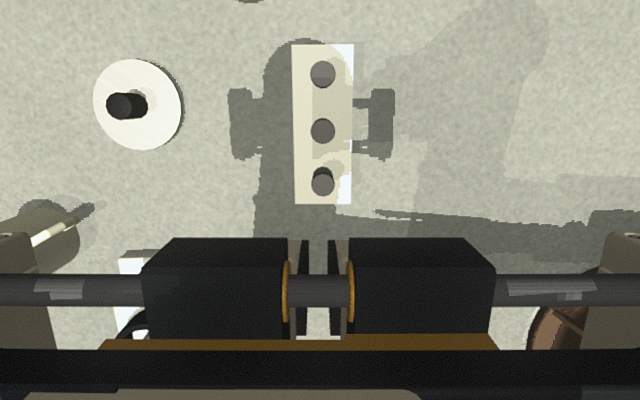

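The fingers shut on nothing: width is 8 mm and all three heads are still in the rack at (322,75), (322,131) and (322,182). I'll re-measure and see what happened.

```bash
sed -i "s/'w2'/'w4'/" r.py; python3 r.py; python3 - <<'E'
from h import *
p,d,cal=snap('top','top1')
cv2.imwrite('pics/top1z.png',cv2.resize(p[180:300,360:560,::-1],None,fx=4,fy=4,interpolation=2))
p,d,cal=snap('scene','sc1')
cv2.imwrite('pics/sc1z.png',cv2.resize(p[100:230,150:350,::-1],None,fx=4,fy=4,interpolation=2))
p,d,cal=load('w3')
cv2.imwrite('pics/w3z.png',cv2.resize(p[30:360,230:410,::-1],None,fx=1.8,fy=1.8,interpolation=2))
E
```

```text
[308  60  26  26 529] [320.  72.] [ 0.3902 -0.3591  0.097 ] [ 0.3789 -0.3694  0.0906] [ 0.4009 -0.3489  0.0994] ((0.3899998366832733, -0.35949161648750305), 0.011285585351288319)
[308 118  25  25 486] [320. 130.] [ 0.3923 -0.31    0.0971] [ 0.3815 -0.3206  0.0917] [ 0.4035 -0.2992  0.0995] ((0.392360121011734, -0.30972355604171753), 0.01128213107585907)
[309 172  24  24 453] [321. 183.] [ 0.3943 -0.2607  0.0968] [ 0.3833 -0.271   0.0895] [ 0.4054 -0.2494  0.0991] ((0.3944016098976135, -0.25991642475128174), 0.011366894468665123)
rack ((0.3923240303993225, -0.3093205392360687), (0.15999945998191833, 0.06023406982421875), 87.58042907714844) 0.05538504519871732
```

View pics/sc1z.png

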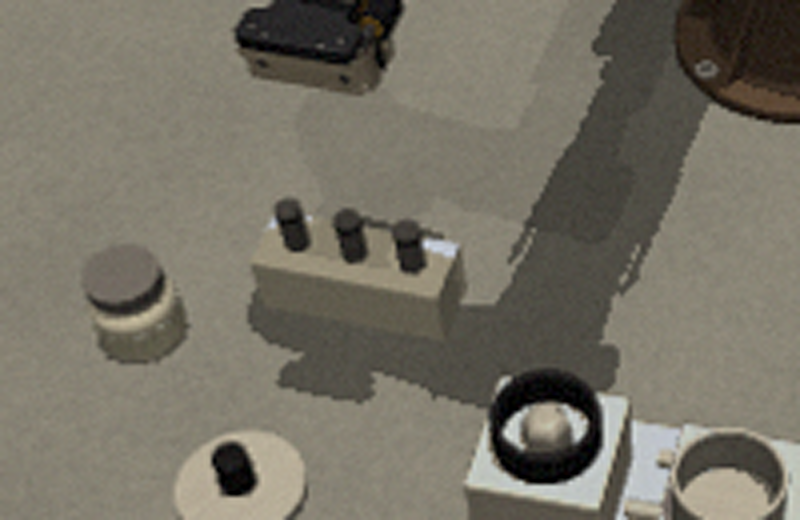

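View pics/w3z.png

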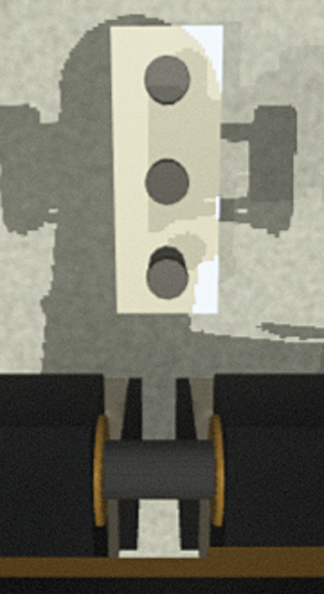

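```bash
python3 - <<'E'
from h import *
s=get_state()
from scipy.spatial.transform import Rotation as Ro
R=Ro.from_euler('xyz',s['eef_rot'],degrees=True)
p,d,cal=load('w4'); C=cloud(d,cal)
T=R.inv().apply((C-s['tcp_pos']).reshape(-1,3)).reshape(C.shape)
for v in range(236,350,8):
    print(v,[(u,*(T[v,u]*1000).round(0).astype(int).tolist(),) for u in (290,298,304,310,336,342,350)])
E
```

```text
236 [(290, -89, -40, 224), (298, -90, -30, 226), (304, -90, -22, 225), (310, -90, -14, 225), (336, -90, 19, 226), (342, -90, 26, 226), (350, -90, 37, 225)]
244 [(290, 12, -16, -48), (298, 12, -12, -48), (304, 11, -9, -45), (310, -100, -14, 224), (336, 13, 5, -49), (342, 13, 8, -49), (350, 40, 5, -114)]
252 [(290, 13, -15, -58), (298, 12, -11, -56), (304, 11, -9, -54), (310, -112, -15, 225), (336, 10, 5, -52), (342, 13, 7, -58), (350, 38, 5, -114)]
260 [(290, 11, -14, -62), (298, 9, -11, -58), (304, 11, -9, -63), (310, -123, -15, 225), (336, 11, 5, -62), (342, 10, 7, -60), (350, 36, 5, -116)]
268 [(290, 12, -14, -72), (298, 11, -11, -69), (304, 11, -8, -69), (310, -135, -15, 226), (336, 11, 4, -69), (342, 12, 6, -72), (350, 36, 5, -121)]
276 [(290, 33, -10, -118), (298, 33, -8, -118), (304, 34, -6, -120), (310, 33, -5, -118), (336, 33, 2, -118), (342, 33, 3, -119), (350, 36, 5, -124)]
284 [(290, 32, -9, -121), (298, 32, -7, -121), (304, 32, -6, -121), (310, 32, -4, -121), (336, 33, 2, -122), (342, 32, 3, -121), (350, 34, 5, -123)]
292 [(290, 31, -9, -122), (298, 31, -7, -122), (304, 3
[... 428 characters left out ...]
0, -85), (304, -1, -8, -84), (310, -207, -15, 226), (336, 0, 4, -85), (342, 5, 5, -93), (350, 26, 5, -126)]
324 [(290, 11, -11, -106), (298, -3, -10, -86), (304, -4, -8, -84), (310, -219, -15, 226), (336, -4, 4, -85), (342, 3, 5, -95), (350, 21, 5, -120)]
332 [(290, 8, -11, -106), (298, -7, -10, -85), (304, -7, -8, -85), (310, -231, -15, 225), (336, -7, 4, -86), (342, 0, 5, -95), (350, 18, 5, -120)]
340 [(290, 23, -9, -130), (298, 24, -7, -131), (304, 24, -6, -130), (310, 24, -4, -131), (336, 24, 1, -131), (342, 24, 3, -131), (350, 24, 4, -131)]
348 [(290, 24, -8, -134), (298, 24, -7, -134), (304, 24, -6, -134), (310, 23, -4, -133), (336, 24, 1, -133), (342, 24, 3, -134), (350, 24, 4, -133)]
```

```bash
python3 - <<'E'
from h import *
for n in('sc1','top1'):
    p,d,cal=load(n); C=cloud(d,cal)
    m=(C[...,2]>.13)&(C[...,2]<.5)&(abs(C[...,0]-.395)<.12)&(abs(C[...,1]+.26)<.15)
    q=C[m]; print(n,len(q),q.min(0),q.max(0))
    for z in np.arange(.2,.4,.02):
        k=q[(q[:,2]>=z)&(q[:,2]<z+.02)]
        if len(k): print(round(z,2),len(k),k.min(0).round(3),k.max(0).round(3))
E
```

```text
sc1 2831 [ 0.29551881 -0.30161944  0.26154181] [ 0.49308065 -0.21087515  0.49985448]
0.26 36 [ 0.373 -0.253  0.262] [ 0.414 -0.245  0.28 ]
0.28 30 [ 0.383 -0.253  0.28 ] [ 0.416 -0.246  0.3  ]
0.3 3 [ 0.402 -0.248  0.3  ] [ 0.416 -0.247  0.304]
0.32 174 [ 0.305 -0.301  0.326] [ 0.484 -0.215  0.34 ]
0.34 389 [ 0.301 -0.302  0.34 ] [ 0.49  -0.214  0.36 ]
0.36 741 [ 0.296 -0.301  0.36 ] [ 0.493 -0.214  0.38 ]
0.38 159 [ 0.376 -0.282  0.38 ] [ 0.445 -0.233  0.4  ]
top1 1569 [ 0.29767359 -0.29480404  0.27468552] [ 0.40217857 -0.2131907   0.4999651 ]
0.26 2 [ 0.398 -0.256  0.275] [ 0.398 -0.254  0.275]
0.28 4 [ 0.398 -0.251  0.292] [ 0.402 -0.248  0.298]
0.3 1 [ 0.399 -0.248  0.304] [ 0.399 -0.248  0.304]
0.32 33 [ 0.309 -0.281  0.323] [ 0.386 -0.214  0.34 ]
0.34 375 [ 0.305 -0.295  0.34 ] [ 0.399 -0.214  0.36 ]
0.36 902 [ 0.298 -0.294  0.36 ] [ 0.395 -0.214  0.379]
0.38 5 [ 0.378 -0.235  0.381] [ 0.381 -0.233  0.394]
```

```bash
python3 - <<'E'
import cv2
a=cv2.imread('pics/sc1.png')[20:200,180:380];cv2.imwrite('pics/sc1y.png',cv2.resize(a,None,fx=3.3,fy=3.3,interpolation=2))
E
```

View pics/sc1y.png

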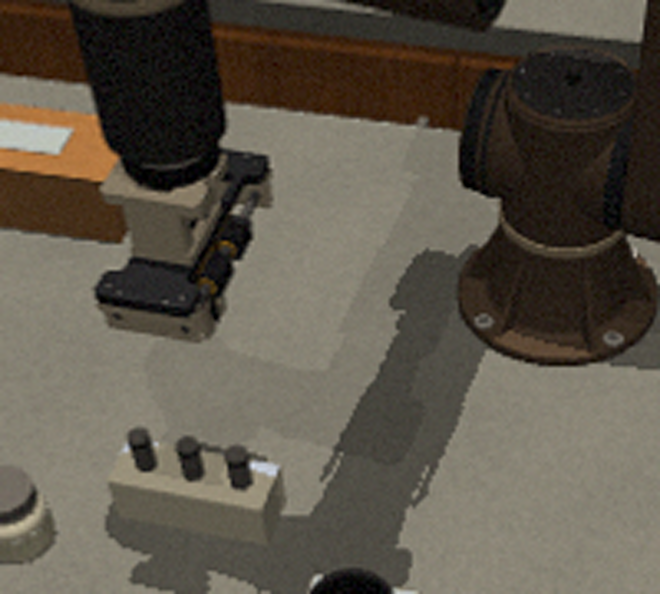

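The cameras show the real finger tips about 30–45 mm above the reported TCP (body underside is at 0.326 m, where 0.296 m is expected). So the first grasp closed over the head. I'll descend lower while watching the force.

Emit:
apply_moves([
  {"grip":0.35,"slide":[0,0,0],"roll":0},
  {"grip":0.35,"slide":[0,0,0],"roll":0},
  {"grip":0.35,"slide":[0,0,0.05],"roll":0},
  {"grip":0.35,"slide":[0,0,0.05],"roll":0},
  {"grip":0.35,"slide":[0,0,0.05],"roll":0},
])

```text
time_s: 7.72
tcp_pos: [0.3946, -0.2609, 0.1775]
eef_rot: [-180.0, -0.1, -92.6]
contact_force: [0.3, -0.3, 1.0]
gripper_width: 0.0527
```

```bash
python3 go.py 0.3945 -0.2599 0.05 -92.5;python3 - <<'E'
from h import *
s=get_state()
from scipy.spatial.transform import Rotation as Ro
R=Ro.from_euler('xyz',s['eef_rot'],degrees=True)
for c in('wrist','scene','top'):
    p,d,cal=snap(c,c+'5'); C=cloud(d,cal)
    T=R.inv().apply((C-s['tcp_pos']).reshape(-1,3)).reshape(C.shape)*1000
    m=(abs(T[...,0])<45)&(abs(T[...,1])<110)&(T[...,2]<20)&(T[...,2]>-250)&(d>0)
    q=T[m]; print(c)
    for a,b in ((20,-20),(-20,-30),(-30,-40),(-40,-45),(-45,-50),(-50,-60),(-60,-70),(-70,-90),(-90,-100),(-100,-120)):
        k=q[(q[:,2]<a)&(q[:,2]>=b)]
        if len(k): print(a,b,len(k),k.min(0).round(0),k.max(0).round(0))
E
```

```text
t 7.72 tcp [ 0.3946 -0.2609  0.1775] yaw [-1.7998e+02 -5.0000e-02 -9.2630e+01] q6 6.8 w 0.0527 F [ 0.3 -0.3  1. ]
slide [-0.0011  0.0002  0.1275] roll -0.13 rows 3.0
wrist
-30 -40 111 [ -6. -44. -40.] [ 12.  28. -36.]
-40 -45 378 [ -5. -44. -45.] [ 13.  40. -40.]
-45 -50 416 [ -3. -44. -50.] [ 13.  40. -45.]
-50 -60 1010 [  1. -44. -60.] [ 13.  41. -50.]
-60 -70 912 [ -9. -46. -70.] [ 13.  42. -60.]
-70 -90 1627 [-11. -44. -90.] [ 13.  40. -70.]
-90 -100 618 [  -4.  -32. -100.] [ 14.  29. -90.]
-100 -120 22589 [   1.  -89. -120.] [  41.   86. -100.]
scene
-30 -40 7 [-12. -42. -40.] [  6.  31. -36.]
-40 -45 14 [-14. -43. -45.] [  8.  36. -40.]
-45 -50 15 [-13. -43. -50.] [  8.  38. -45.]
-50 -60 16 [-14. -44. -60.] [  8.  43. -50.]
-60 -70 8 [-14.  28. -70.] [  5.  44. -61.]
-70 -90 21 [-14.  27. -88.] [  3.  41. -70.]
-90 -100 6 [-15.  32. -98.] [ -6.  36. -90.]
-100 -120 239 [ -42.  -91. -120.] [  37.   90. -100.]
top
-70 -90 4 [ -5.  27. -87.] [  2.  28. -78.]
-100 -120 92 [ -42.   -0. -120.] [  21.   87. -105.]
```

View pics/wrist5.png

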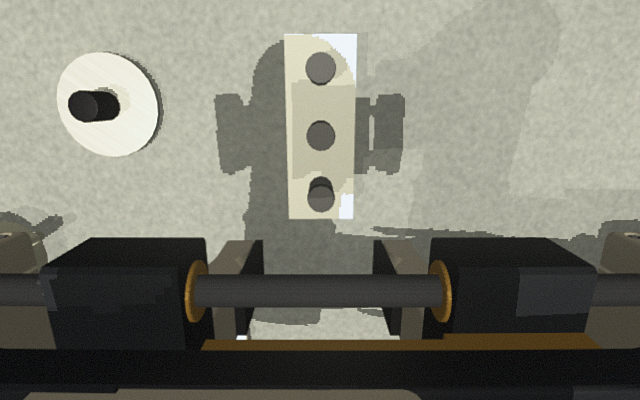

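```bash
python3 - <<'E'
from h import *
from scipy.spatial.transform import Rotation as Ro
for n,tc,yaw in(('wrist0',(.2953,.6069,.1903),-25.94),('scene0',(.2953,.6069,.1903),-25.94),('top0',(.2953,.6069,.1903),-25.94),('w1',(.4694,.1015,.3604),0),('w4',(.3959,-.2611,.2296),-92.6)):
    p,d,cal=load(n); C=cloud(d,cal); R=Ro.from_euler('xyz',[180,0,yaw],degrees=True)
    T=R.inv().apply((C-tc).reshape(-1,3)).reshape(C.shape)*1000
    m=(abs(T[...,0])<20)&(abs(T[...,1])<80)&(T[...,2]<40)&(T[...,2]>-90)&(d>0); q=T[m]
    if len(q): print(n,len(q),np.sort(q[:,2])[-8:].round(0),[q[(q[:,2]>a)].mean(0).round(0).tolist() for a in(-50,-60)])
E
```

```text
wrist0 5409 [-36. -36. -36. -36. -36. -36. -36. -36.] [[9.0, 1.0, -44.0], [10.0, 1.0, -50.0]]
scene0 229 [-40. -40. -39. -39. -39. -39. -38. -35.] [[9.0, -12.0, -44.0], [9.0, -8.0, -49.0]]
top0 62 [-41. -41. -40. -39. -39. -39. -37. -36.] [[-0.0, 21.0, -43.0], [1.0, 8.0, -46.0]]
w1 5391 [-37. -37. -37. -37. -36. -36. -36. -36.] [[9.0, 2.0, -44.0], [10.0, 2.0, -50.0]]
w4 2128 [-35. -35. -35. -35. -35. -35. -35. -34.] [[10.0, -1.0, -43.0], [10.0, -1.0, -49.0]]
```

Offset is constant in every view: tips sit 36 mm above the reported TCP (the body offset agrees too). I'll apply that everywhere and grasp again.

```bash
cat >> go.py <<'E'
E
sed -i 's/^# usage.*/# usage: go.py x y ztip(real) yaw ; real tip = tcp+36mm/; s/np.array(a\[:3\])-s/np.array(a[:3])-[0,0,.036]-s/' go.py; python3 go.py 0.3945 -0.2599 0.070 -92.5
```

```text
t 7.88 tcp [ 0.395  -0.2608  0.1778] yaw [-1.7987e+02 -4.0000e-02 -9.2650e+01] q6 6.8 w 0.0566 F [-0.3  0.2 -1.3]
slide [-0.0009  0.0009  0.1438] roll -0.15 rows 3.0
```

Emit:
apply_moves([
  {"grip":0.35,"slide":[-0.001,0,0.06],"roll":0},
  {"grip":0.35,"slide":[-0.001,0,0.11],"roll":0},
  {"grip":0.35,"slide":[-0.001,0,0.142],"roll":0},
  {"grip":0.35,"slide":[-0.001,0,0.142],"roll":0},
])

```text
time_s: 8.38
tcp_pos: [0.393, -0.2592, 0.0333]
eef_rot: [179.8, 0.0, -92.7]
contact_force: [0.4, 0.5, 0.0]
gripper_width: 0.0568
```

Emit:
apply_moves([
  {"grip":0.9,"slide":[0,0,0],"roll":0},
  {"grip":0.9,"slide":[0,0,0],"roll":0},
  {"grip":0.9,"slide":[0,0,0],"roll":0},
  {"grip":0.9,"slide":[0,0,0],"roll":0},
  {"grip":0.9,"slide":[0,0,0],"roll":0},
])

```text
time_s: 9.0
tcp_pos: [0.3943, -0.2595, 0.0348]
eef_rot: [-180.0, -0.0, -92.6]
contact_force: [-1.8, 1.3, 6.4]
gripper_width: 0.0214
```

Emit:
apply_moves([
  {"grip":0.9,"slide":[0,0,-0.03],"roll":0},
  {"grip":0.9,"slide":[0,0,-0.07],"roll":0},
  {"grip":0.9,"slide":[0,0,-0.12],"roll":0},
  {"grip":0.9,"slide":[0,0,-0.18],"roll":0},
  {"grip":0.9,"slide":[0,0,-0.18],"roll":0},
])

```text
time_s: 9.62
tcp_pos: [0.3967, -0.2604, 0.2191]
eef_rot: [-179.5, -0.1, -92.6]
contact_force: [0.1, 0.3, -1.4]
gripper_width: 0.0212
```

```bash
python3 go.py 0.6208 0.1463 0.25 -0.9
```

```text
t 9.62 tcp [ 0.3967 -0.2604  0.2191] yaw [-1.7951e+02 -1.3000e-01 -9.2630e+01] q6 6.7 w 0.0212 F [ 0.1  0.3 -1.4]
slide [-0.4166 -0.2051  0.0059] roll -91.73 rows 9.0
```

Emit:
apply_moves([
  {"grip":0.9,"slide":[-0.416,-0.206,0],"roll":-92},
  {"grip":0.9,"slide":[-0.416,-0.206,0],"roll":-92},
  {"grip":0.9,"slide":[-0.416,-0.206,0],"roll":-92},
  {"grip":0.9,"slide":[-0.416,-0.206,0],"roll":-92},
  {"grip":0.9,"slide":[-0.416,-0.206,0],"roll":-92},
])

```text
time_s: 10.25
tcp_pos: [0.5458, 0.0159, 0.2136]
eef_rot: [180.0, 0.0, -38.6]
contact_force: [2.0, -0.3, -0.1]
gripper_width: 0.0213
```

```bash
python3 go.py 0.6208 0.1463 0.25 -0.9
```

```text
t 10.25 tcp [0.5458 0.0159 0.2136] yaw [ 1.7997e+02  3.0000e-02 -3.8570e+01] q6 29.2 w 0.0213 F [ 2.  -0.3 -0.1]
slide [-0.0227 -0.1487 -0.0005] roll -37.67 rows 4.0
```

Emit:
apply_moves([
  {"grip":0.9,"slide":[-0.023,-0.149,0],"roll":-37.7},
  {"grip":0.9,"slide":[-0.023,-0.149,0],"roll":-37.7},
  {"grip":0.9,"slide":[-0.023,-0.149,0],"roll":-37.7},
  {"grip":0.9,"slide":[-0.023,-0.149,0],"roll":-37.7},
  {"grip":0.9,"slide":[-0.023,-0.149,0],"roll":-37.7},
])

```text
time_s: 10.88
tcp_pos: [0.6209, 0.1445, 0.2128]
eef_rot: [179.9, 0.1, -1.3]
contact_force: [0.2, -0.2, 0.3]
gripper_width: 0.0215
```

```bash
python3 go.py 0.6208 0.1463 0.16 -0.9;  python3 -c "
from h import *
snap('wrist','w6');p,d,c=snap('top','t6');cv2.imwrite('pics/t6z.png',cv2.resize(p[100:260,170:400,::-1],None,fx=3,fy=3))"
```

```text
t 10.88 tcp [0.6209 0.1445 0.2128] yaw [ 1.7995e+02  1.2000e-01 -1.2600e+00] q6 58.1 w 0.0215 F [ 0.2 -0.2  0.3]
slide [ 0.0001 -0.0019  0.0888] roll -0.36 rows 2.0
```

View pics/w6.png

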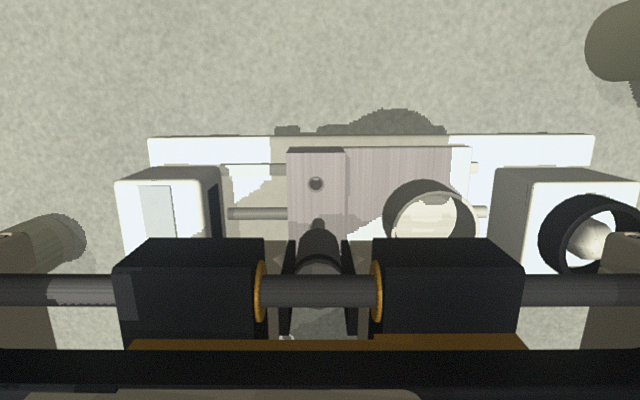

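```bash
cat > px.py <<'E'
from h import *
def pix2w(cal,u,v,z):
    q=cv2.undistortPoints(np.array([[[u,v]]],float),cal['mtx'],cal['distortion']).ravel()
    r=np.array([q[0],q[1],1])@cal['R']; c=-cal['R'].T@cal['t']; return c+r*(z-c[2])/r[2]
E
python3 - <<'E'
from px import *
p,d,cal=load('w6'); C=cloud(d,cal)
print('port',pix2w(cal,316,183,.08).round(4))
for v in range(216,262,3):
    r=[(u,C[v,u]) for u in range(290,350) if .14<C[v,u,2]<.3]
    if r: print(v,r[0][0],r[-1][0],C[v,(r[0][0]+r[-1][0])//2].round(4))
cv2.imwrite('pics/w6z.png',cv2.resize(p[160:350,220:420,::-1],None,fx=3.5,fy=3.5,interpolation=2))
E
```

```text
port [0.6215 0.1452 0.08  ]
219 314 322 [0.6253 0.1433 0.1982]
222 312 323 [0.6259 0.1439 0.2056]
225 312 324 [0.6252 0.1433 0.209 ]
228 312 324 [0.6329 0.1432 0.2353]
231 306 329 [0.6328 0.1437 0.2394]
234 303 332 [0.6322 0.1437 0.2421]
237 300 335 [0.6329 0.1437 0.2478]
240 290 349 [0.632  0.1427 0.2496]
243 290 349 [0.6324 0.1427 0.2542]
246 290 349 [0.6325 0.1428 0.2581]
249 290 349 [0.633  0.1428 0.2626]
252 290 349 [0.6325 0.1428 0.2646]
255 290 349 [0.6333 0.1428 0.2697]
258 290 349 [0.633  0.1428 0.272 ]
261 290 349 [0.6327 0.1428 0.2742]
```

View pics/w6z.png

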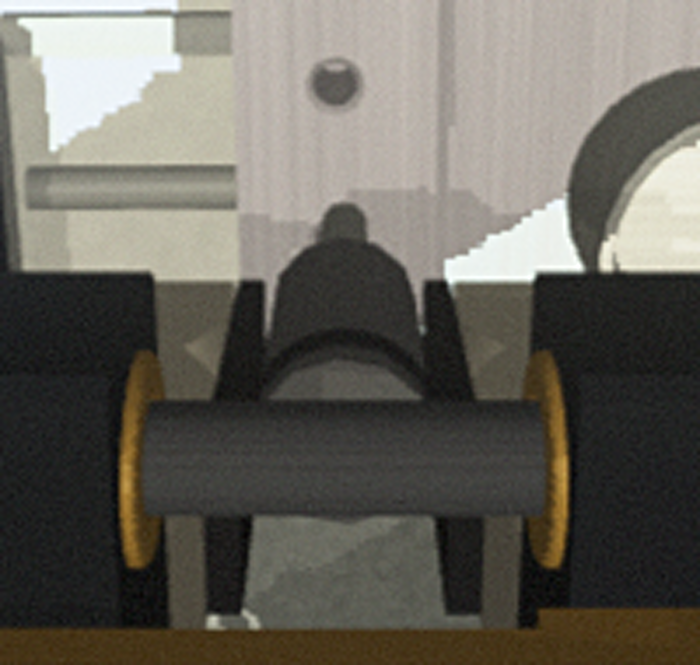

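Emit:
apply_moves([
  {"grip":0.9,"slide":[0,0,0],"roll":0},
  {"grip":0.9,"slide":[0,0,0],"roll":0},
])

```text
time_s: 11.22
tcp_pos: [0.6213, 0.1439, 0.2145]
eef_rot: [-180.0, -0.0, -1.3]
contact_force: [-0.3, -0.3, -0.7]
gripper_width: 0.0212
```

```bash
python3 go.py 0.6206 0.1467 0.16 -0.9
```

```text
t 11.22 tcp [0.6213 0.1439 0.2145] yaw [-1.7999e+02 -2.0000e-02 -1.3100e+00] q6 58.1 w 0.0212 F [-0.3 -0.3 -0.7]
slide [-0.0008 -0.0028  0.0905] roll -0.41 rows 2.0
```

Emit:
apply_moves([
  {"grip":0.9,"slide":[-0.0006,-0.0025,0.05],"roll":0},
  {"grip":0.9,"slide":[-0.0006,-0.0025,0.09],"roll":0},
  {"grip":0.9,"slide":[-0.0006,-0.0025,0.103],"roll":0},
  {"grip":0.9,"slide":[-0.0006,-0.0025,0.103],"roll":0},
  {"grip":0.9,"slide":[-0.0006,-0.0025,0.103],"roll":0},
])

```text
time_s: 11.85
tcp_pos: [0.6221, 0.1472, 0.1132]
eef_rot: [-179.9, -0.2, -1.2]
contact_force: [-0.1, 0.4, -0.3]
gripper_width: 0.0214
```

```bash
python3 go.py 0.6206 0.1467 0.095 -0.9;  python3 - <<'E'
from px import *
p,d,cal=snap('wrist','w7'); C=cloud(d,cal)
for v in range(190,240,4):
    r=[(u,C[v,u]) for u in range(290,350) if .09<C[v,u,2]<.3]
    if r: print(v,r[0][0],r[-1][0],C[v,(r[0][0]+r[-1][0])//2].round(4))
cv2.imwrite('pics/w7z.png',cv2.resize(p[160:350,220:420,::-1],None,fx=3.5,fy=3.5,interpolation=2))
E
```

```text
t 11.85 tcp [0.6221 0.1472 0.1132] yaw [-1.7994e+02 -1.6000e-01 -1.2300e+00] q6 58.0 w 0.0214 F [-0.1  0.4 -0.3]
slide [-0.0016  0.0006  0.0542] roll -0.33 rows 1.0
218 315 320 [0.6272 0.1467 0.0986]
222 312 322 [0.6267 0.1467 0.1047]
226 312 324 [0.6269 0.146  0.1125]
230 308 327 [0.6339 0.1464 0.1383]
234 303 332 [0.6336 0.1463 0.1435]
238 299 335 [0.6339 0.1463 0.1496]
```

View pics/w7z.png

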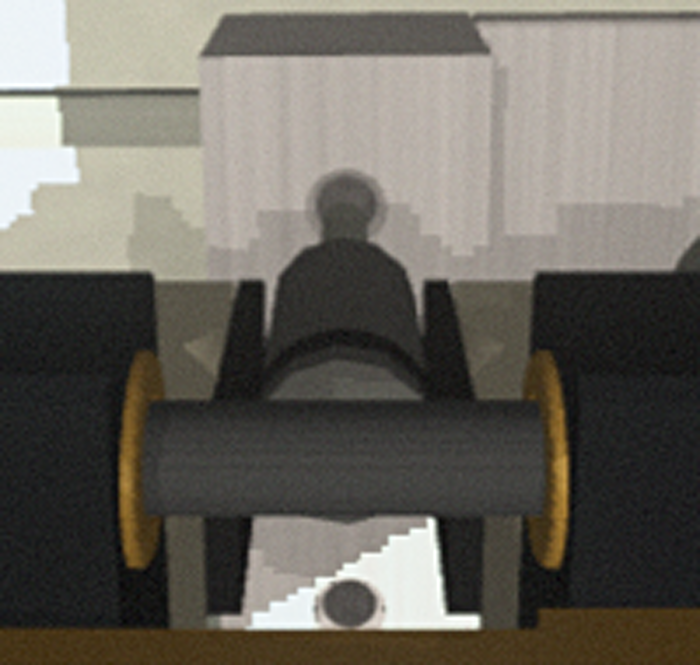

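Emit:
apply_moves([
  {"grip":0.9,"slide":[-0.001,0.0004,0.01],"roll":0},
  {"grip":0.9,"slide":[-0.001,0.0004,0.022],"roll":0},
  {"grip":0.9,"slide":[-0.001,0.0004,0.034],"roll":0},
  {"grip":0.9,"slide":[-0.001,0.0004,0.046],"roll":0},
  {"grip":0.9,"slide":[-0.001,0.0004,0.05],"roll":0},
])

```text
time_s: 12.52
tcp_pos: [0.6191, 0.146, 0.0598]
eef_rot: [179.9, 0.1, -1.2]
contact_force: [-2.9, -1.2, 8.9]
gripper_width: 0.0219
```

```bash
python3 go.py 0.6206 0.1467 0.095 -0.9
```

```text
t 12.53 tcp [0.6191 0.146  0.0598] yaw [ 1.7994e+02  1.0000e-01 -1.2500e+00] q6 57.9 w 0.0219 F [-2.9 -1.2  8.9]
slide [ 0.0015 -0.0007  0.0008] roll -0.35 rows 1.0
```

Inserted to depth, with about 9 N upward contact at the bottom. Push slightly more, then release.

Emit:
apply_moves([
  {"grip":0.9,"slide":[0.0005,0,0.003],"roll":0},
  {"grip":0.9,"slide":[0.0005,0,0.003],"roll":0},
  {"grip":0.5,"slide":[0.0005,0,0.001],"roll":0},
  {"grip":0.5,"slide":[0.0005,0,0.001],"roll":0},
  {"grip":0.5,"slide":[0.0005,0,0.001],"roll":0},
])

```text
time_s: 13.15
tcp_pos: [0.6204, 0.1464, 0.0601]
eef_rot: [-180.0, -0.0, -1.2]
contact_force: [0.9, -0.6, -0.1]
gripper_width: 0.0423
```

Emit:
apply_moves([
  {"grip":0.4,"slide":[0,0,-0.05],"roll":0},
  {"grip":0.4,"slide":[0,0,-0.1],"roll":0},
  {"grip":0.4,"slide":[0,0,-0.17],"roll":0},
  {"grip":0.4,"slide":[0,0,-0.17],"roll":0},
])

```text
time_s: 13.65
tcp_pos: [0.6229, 0.1471, 0.2359]
eef_rot: [-179.8, -0.5, -1.2]
contact_force: [-0.8, 0.7, -0.9]
gripper_width: 0.0526
```

```bash
python3 go.py 0.3923 -0.3095 0.25 -92.5;  python3 - <<'E'
from px import *
p,d,cal=snap('wrist','w8'); C=cloud(d,cal)
m=(C[...,2]>.11)&(C[...,2]<.16)&(abs(C[...,0]-.62)<.03)&(abs(C[...,1]-.146)<.03)
q=C[m]; print(len(q),q.mean(0),q[:,2].max(),np.median(q[:,2]))
cv2.imwrite('pics/w8z.png',cv2.resize(p[100:300,200:440,::-1],None,fx=3,fy=3,interpolation=2))
E
```

```text
t 13.65 tcp [0.6229 0.1471 0.2359] yaw [-179.81   -0.47   -1.22] q6 58.0 w 0.0526 F [-0.8  0.7 -0.9]
slide [-0.221   0.4615  0.0186] roll 91.28 rows 9.0
508 [0.62193163 0.14550621 0.1216908 ] 0.1245302142141864 0.12220556647305547
```

View pics/w8z.png

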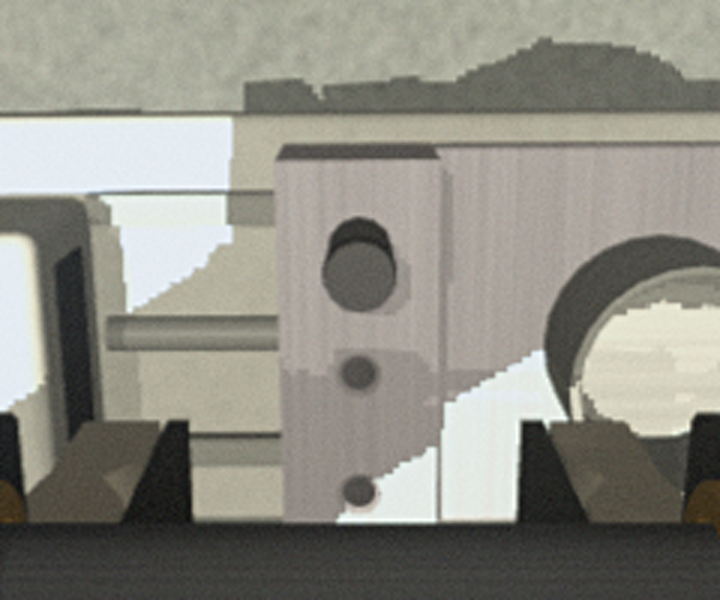

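Probe 1 is home: head top at 122 mm, axis (0.622,0.1455). Next probe.

Emit:
apply_moves([
  {"grip":0.4,"slide":[-0.22,0.461,0],"roll":91},
  {"grip":0.4,"slide":[-0.22,0.461,0],"roll":91},
  {"grip":0.4,"slide":[-0.22,0.461,0],"roll":91},
  {"grip":0.4,"slide":[-0.22,0.461,0],"roll":91},
  {"grip":0.4,"slide":[-0.22,0.461,0],"roll":91},
])

```text
time_s: 14.32
tcp_pos: [0.4779, -0.1341, 0.229]
eef_rot: [179.9, 0.1, -55.3]
contact_force: [1.4, -0.1, 0.7]
gripper_width: 0.0525
```

```bash
python3 go.py 0.3923 -0.3095 0.25 -92.5; python3 - <<'E'
from px import *
p,d,cal=load('w8')
print(pix2w(cal,319.7,224.3,.08),pix2w(cal,319.7,263.7,.08))
E
```

```text
t 14.32 tcp [ 0.4779 -0.1341  0.229 ] yaw [ 1.7993e+02  5.0000e-02 -5.5290e+01] q6 27.7 w 0.0525 F [ 1.4 -0.1  0.7]
slide [0.0955 0.1702 0.0152] roll 37.21 rows 4.0
[0.57569432 0.14592787 0.08      ] [0.53083218 0.14688269 0.08      ]
```

Emit:
apply_moves([
  {"grip":0.4,"slide":[0.0955,0.17,0.015],"roll":37.2},
  {"grip":0.4,"slide":[0.0955,0.17,0.015],"roll":37.2},
  {"grip":0.4,"slide":[0.0955,0.17,0.015],"roll":37.2},
  {"grip":0.4,"slide":[0.0955,0.17,0.015],"roll":37.2},
  {"grip":0.4,"slide":[0.0955,0.17,0.015],"roll":37.2},
])

```text
time_s: 14.95
tcp_pos: [0.3941, -0.309, 0.2139]
eef_rot: [179.9, 0.0, -92.3]
contact_force: [-0.6, 0.3, 0.1]
gripper_width: 0.0525
```

```bash
python3 go.py 0.3923 -0.3095 0.07 -92.5
```

```text
t 14.95 tcp [ 0.3941 -0.309   0.2139] yaw [ 1.7988e+02  5.0000e-02 -9.2260e+01] q6 13.3 w 0.0525 F [-0.6  0.3  0.1]
slide [0.0007 0.0014 0.1799] roll 0.24 rows 3.0
```

Emit:
apply_moves([
  {"grip":0.4,"slide":[0,0.001,0.06],"roll":0},
  {"grip":0.4,"slide":[0,0.001,0.12],"roll":0},
  {"grip":0.4,"slide":[0,0.001,0.165],"roll":0},
  {"grip":0.4,"slide":[0,0.001,0.179],"roll":0},
  {"grip":0.4,"slide":[0,0.001,0.179],"roll":0},
])

```text
time_s: 15.58
tcp_pos: [0.3945, -0.308, 0.0361]
eef_rot: [179.9, 0.0, -92.0]
contact_force: [0.2, 0.3, 0.9]
gripper_width: 0.0523
```

Emit:
apply_moves([
  {"grip":0.9,"slide":[0,0,0],"roll":0},
  {"grip":0.9,"slide":[0,0,0],"roll":0},
  {"grip":0.9,"slide":[0,0,0],"roll":0},
  {"grip":0.9,"slide":[0,0,0],"roll":0},
  {"grip":0.9,"slide":[0,0,0],"roll":0},
])

```text
time_s: 16.2
tcp_pos: [0.3942, -0.3086, 0.0368]
eef_rot: [-180.0, -0.0, -92.2]
contact_force: [-2.6, 1.0, 6.0]
gripper_width: 0.0215
```

Emit:
apply_moves([
  {"grip":0.9,"slide":[0,0,-0.03],"roll":0},
  {"grip":0.9,"slide":[0,0,-0.07],"roll":0},
  {"grip":0.9,"slide":[0,0,-0.12],"roll":0},
  {"grip":0.9,"slide":[0,0,-0.18],"roll":0},
  {"grip":0.9,"slide":[0,0,-0.18],"roll":0},
])

```text
time_s: 16.82
tcp_pos: [0.397, -0.3098, 0.2213]
eef_rot: [-179.5, -0.2, -92.1]
contact_force: [-0.5, -0.3, -1.2]
gripper_width: 0.0211
```

```bash
python3 go.py 0.575 0.147 0.25 -0.9
```

```text
t 16.82 tcp [ 0.397  -0.3098  0.2213] yaw [-179.49   -0.2   -92.13] q6 13.4 w 0.0211 F [-0.5 -0.3 -1.2]
slide [-0.4631 -0.1608  0.0071] roll -91.23 rows 9.0
```

Emit:
apply_moves([
  {"grip":0.9,"slide":[-0.463,-0.161,0.005],"roll":-91.2},
  {"grip":0.9,"slide":[-0.463,-0.161,0.005],"roll":-91.2},
  {"grip":0.9,"slide":[-0.463,-0.161,0.005],"roll":-91.2},
  {"grip":0.9,"slide":[-0.463,-0.161,0.005],"roll":-91.2},
  {"grip":0.9,"slide":[-0.463,-0.161,0.005],"roll":-91.2},
])

```text
time_s: 17.45
tcp_pos: [0.508, -0.0153, 0.2124]
eef_rot: [180.0, 0.0, -38.1]
contact_force: [1.0, -0.7, 0.4]
gripper_width: 0.0212
```

```bash
python3 go.py 0.575 0.147 0.25 -0.9
```

```text
t 17.45 tcp [ 0.508  -0.0153  0.2124] yaw [ 1.800e+02  2.000e-02 -3.808e+01] q6 31.5 w 0.0212 F [ 1.  -0.7  0.4]
slide [-0.0474 -0.169  -0.0016] roll -37.18 rows 4.0
```

Emit:
apply_moves([
  {"grip":0.9,"slide":[-0.0475,-0.169,0],"roll":-37.2},
  {"grip":0.9,"slide":[-0.0475,-0.169,0],"roll":-37.2},
  {"grip":0.9,"slide":[-0.0475,-0.169,0],"roll":-37.2},
  {"grip":0.9,"slide":[-0.0475,-0.169,0],"roll":-37.2},
  {"grip":0.9,"slide":[-0.0475,-0.169,0],"roll":-37.2},
])

```text
time_s: 18.08
tcp_pos: [0.5754, 0.145, 0.2117]
eef_rot: [180.0, 0.1, -1.2]
contact_force: [0.2, -0.1, -1.5]
gripper_width: 0.0219
```

Emit:
apply_moves([
  {"grip":0.9,"slide":[0,0,0],"roll":0},
  {"grip":0.9,"slide":[0,0,0],"roll":0},
])

```text
time_s: 18.32
tcp_pos: [0.5757, 0.1439, 0.2132]
eef_rot: [-180.0, -0.0, -1.4]
contact_force: [-0.3, -0.1, -1.6]
gripper_width: 0.0211
```

```bash
python3 go.py 0.575 0.147 0.15 -0.9
```

```text
t 18.32 tcp [0.5757 0.1439 0.2132] yaw [-1.7999e+02 -1.0000e-02 -1.3600e+00] q6 55.8 w 0.0211 F [-0.3 -0.1 -1.6]
slide [-0.0008 -0.0031  0.0992] roll -0.46 rows 2.0
```

Emit:
apply_moves([
  {"grip":0.9,"slide":[-0.0008,-0.003,0.05],"roll":0},
  {"grip":0.9,"slide":[-0.0008,-0.003,0.09],"roll":0},
  {"grip":0.9,"slide":[-0.0008,-0.003,0.097],"roll":0},
  {"grip":0.9,"slide":[-0.0008,-0.003,0.097],"roll":0},
  {"grip":0.9,"slide":[-0.0008,-0.003,0.097],"roll":0},
])

```text
time_s: 18.95
tcp_pos: [0.5763, 0.148, 0.1181]
eef_rot: [-179.9, -0.2, -1.2]
contact_force: [-0.6, 1.0, -0.0]
gripper_width: 0.0215
```

```bash
cat > pr.py <<'E'
import sys
from px import *
s=get_state(); p,d,cal=snap('wrist',sys.argv[1]); C=cloud(d,cal); zt=s['tcp_pos'][2]+.036
for v in range(214,242,4):
    r=[u for u in range(285,350) if zt-.056<C[v,u,2]<zt+.02]
    if r: print(v,r[0],r[-1],C[v,(r[0]+r[-1])//2].round(4))
cv2.imwrite(f'pics/{sys.argv[1]}z.png',cv2.resize(p[160:350,220:420,::-1],None,fx=3.5,fy=3.5,interpolation=2))
E
python3 go.py 0.575 0.147 0.0978 -0.9; python3 pr.py w9
```

```text
t 18.95 tcp [0.5763 0.148  0.1181] yaw [-1.7992e+02 -1.6000e-01 -1.2500e+00] q6 55.5 w 0.0215 F [-0.6  1.  -0. ]
slide [-0.0015  0.0011  0.0563] roll -0.35 rows 1.0
218 315 324 [0.5819 0.1462 0.1047]
222 314 325 [0.5822 0.1462 0.1132]
226 312 326 [0.5886 0.1461 0.1385]
230 304 332 [0.5886 0.1466 0.1446]
234 302 335 [0.5882 0.1466 0.1492]
238 299 337 [0.5888 0.1466 0.156 ]
```

View pics/w9z.png

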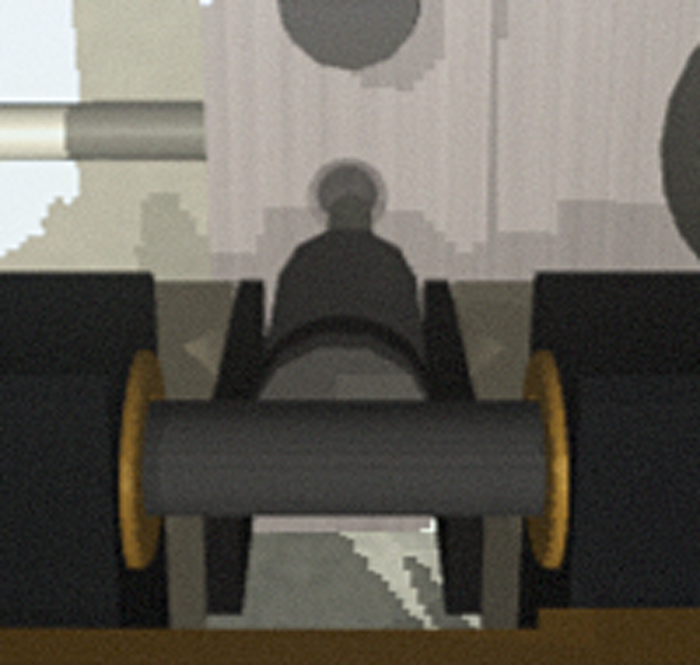

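Emit:
apply_moves([
  {"grip":0.9,"slide":[-0.0015,0.0004,0.01],"roll":0},
  {"grip":0.9,"slide":[-0.0015,0.0004,0.022],"roll":0},
  {"grip":0.9,"slide":[-0.0015,0.0004,0.034],"roll":0},
  {"grip":0.9,"slide":[-0.0015,0.0004,0.046],"roll":0},
  {"grip":0.9,"slide":[-0.0015,0.0004,0.053],"roll":0},
])

```text
time_s: 19.62
tcp_pos: [0.5731, 0.1469, 0.0618]
eef_rot: [180.0, 0.1, -1.2]
contact_force: [-1.0, -0.8, 5.2]
gripper_width: 0.0212
```

Emit:
apply_moves([
  {"grip":0.9,"slide":[0.0005,0,0.004],"roll":0},
  {"grip":0.9,"slide":[0.0005,0,0.004],"roll":0},
])

```text
time_s: 19.88
tcp_pos: [0.5743, 0.1465, 0.061]
eef_rot: [179.9, -0.0, -1.2]
contact_force: [-6.6, -2.7, 16.5]
gripper_width: 0.0216
```

Pressed home with 16 N. Releasing, then up.

Emit:
apply_moves([
  {"grip":0.5,"slide":[-0.0005,0,-0.002],"roll":0},
  {"grip":0.5,"slide":[-0.0005,0,-0.002],"roll":0},
  {"grip":0.4,"slide":[-0.0005,0,-0.002],"roll":0},
  {"grip":0.4,"slide":[-0.0005,0,-0.06],"roll":0},
  {"grip":0.4,"slide":[-0.0005,0,-0.12],"roll":0},
])

```text
time_s: 20.5
tcp_pos: [0.5731, 0.1468, 0.1795]
eef_rot: [179.9, 0.1, -1.2]
contact_force: [2.2, 1.4, -0.1]
gripper_width: 0.0523
```

Emit:
apply_moves([
  {"grip":0.4,"slide":[0,0,-0.05],"roll":0},
  {"grip":0.4,"slide":[0,0,-0.05],"roll":0},
])

```text
time_s: 20.75
tcp_pos: [0.5759, 0.1481, 0.2338]
eef_rot: [-179.8, -0.4, -1.2]
contact_force: [-0.9, 0.0, -0.7]
gripper_width: 0.0525
```

```bash
python3 go.py 0.3902 -0.3592 0.25 -92.5; cat > hd.py <<'E'
from px import *
import sys
p,d,cal=snap('wrist',sys.argv[1]); C=cloud(d,cal)
m=(C[...,2]>.1)&(C[...,2]<.165)&(abs(C[...,0]-.57)<.08)&(abs(C[...,1]-.146)<.025)
n,l,st,ce=cv2.connectedComponentsWithStats(m.astype(np.uint8))
for i in range(1,n):
    if st[i,4]>100: q=C[l==i]; print(st[i,4],ce[i].round(0),q.mean(0).round(4),np.median(q[:,2]))
E
python3 hd.py w10
```

```text
t 20.75 tcp [0.5759 0.1481 0.2338] yaw [-179.79   -0.42   -1.22] q6 55.5 w 0.0525 F [-0.9  0.  -0.7]
slide [-0.175   0.5113  0.0166] roll 91.28 rows 9.0
543 [319. 138.] [0.6213 0.1454 0.1219] 0.12223142740207632
556 [320. 189.] [0.5767 0.1459 0.1204] 0.1221377741372782
```

Both heads sit at 122 mm, so both are home. Third probe.

Emit:
apply_moves([
  {"grip":0.4,"slide":[-0.175,0.511,0],"roll":91.3},
  {"grip":0.4,"slide":[-0.175,0.511,0],"roll":91.3},
  {"grip":0.4,"slide":[-0.175,0.511,0],"roll":91.3},
  {"grip":0.4,"slide":[-0.175,0.511,0],"roll":91.3},
  {"grip":0.4,"slide":[-0.175,0.511,0],"roll":91.3},
])

```text
time_s: 21.42
tcp_pos: [0.4643, -0.1477, 0.2277]
eef_rot: [179.9, 0.1, -55.3]
contact_force: [1.2, -0.4, 0.6]
gripper_width: 0.0523
```

```bash
python3 go.py 0.3902 -0.3592 0.25 -92.5
```

```text
t 21.43 tcp [ 0.4643 -0.1477  0.2277] yaw [ 1.7991e+02  7.0000e-02 -5.5290e+01] q6 29.2 w 0.0523 F [ 1.2 -0.4  0.6]
slide [0.1317 0.1813 0.0138] roll 37.21 rows 4.0
```

Emit:
apply_moves([
  {"grip":0.4,"slide":[0.1315,0.181,0.014],"roll":37.2},
  {"grip":0.4,"slide":[0.1315,0.181,0.014],"roll":37.2},
  {"grip":0.4,"slide":[0.1315,0.181,0.014],"roll":37.2},
  {"grip":0.4,"slide":[0.1315,0.181,0.014],"roll":37.2},
  {"grip":0.4,"slide":[0.1315,0.181,0.014],"roll":37.2},
])

```text
time_s: 22.05
tcp_pos: [0.3913, -0.3593, 0.2128]
eef_rot: [179.8, 0.1, -92.4]
contact_force: [-0.0, 0.5, -0.3]
gripper_width: 0.0527
```

```bash
python3 go.py 0.3902 -0.3592 0.072 -92.5; python3 r.py | head -3
```

```text
t 22.05 tcp [ 0.3913 -0.3593  0.2128] yaw [ 1.7979e+02  8.0000e-02 -9.2430e+01] q6 19.0 w 0.0527 F [-0.   0.5 -0.3]
slide [0.0002 0.0005 0.1768] roll 0.07 rows 3.0
[308 173  25  26 494] [320. 186.] [ 0.3903 -0.3606  0.097 ] [ 0.3796 -0.3709  0.0895] [ 0.4016 -0.3489  0.0993] ((0.3904270529747009, -0.3598039150238037), 0.011324387043714523)
rack ((0.3920016288757324, -0.3207795321941376), (0.1380949318408966, 0.06011494621634483), 87.5326919555664) 0.055329558070543926
```

Emit:
apply_moves([
  {"grip":0.4,"slide":[0.0005,0.001,0.06],"roll":0},
  {"grip":0.4,"slide":[0.0005,0.001,0.12],"roll":0},
  {"grip":0.4,"slide":[0.0005,0.001,0.165],"roll":0},
  {"grip":0.4,"slide":[0.0005,0.001,0.178],"roll":0},
  {"grip":0.4,"slide":[0.0005,0.001,0.178],"roll":0},
])

```text
time_s: 22.72
tcp_pos: [0.3925, -0.3578, 0.0371]
eef_rot: [179.9, 0.0, -92.1]
contact_force: [0.1, -0.4, 0.9]
gripper_width: 0.0523
```

Emit:
apply_moves([
  {"grip":0.9,"slide":[0,0,0],"roll":0},
  {"grip":0.9,"slide":[0,0,0],"roll":0},
  {"grip":0.9,"slide":[0,0,0],"roll":0},
  {"grip":0.9,"slide":[0,0,0],"roll":0},
  {"grip":0.9,"slide":[0,0,0],"roll":0},
])

```text
time_s: 23.35
tcp_pos: [0.3922, -0.3585, 0.0376]
eef_rot: [-180.0, -0.0, -92.2]
contact_force: [-1.3, 0.7, 6.6]
gripper_width: 0.0213
```

Emit:
apply_moves([
  {"grip":0.9,"slide":[0,0,-0.03],"roll":0},
  {"grip":0.9,"slide":[0,0,-0.07],"roll":0},
  {"grip":0.9,"slide":[0,0,-0.12],"roll":0},
  {"grip":0.9,"slide":[0,0,-0.18],"roll":0},
  {"grip":0.9,"slide":[0,0,-0.18],"roll":0},
])

```text
time_s: 23.98
tcp_pos: [0.3948, -0.3599, 0.2222]
eef_rot: [-179.5, -0.2, -92.1]
contact_force: [1.1, 0.2, -0.5]
gripper_width: 0.0216
```

```bash
python3 go.py 0.5302 0.1478 0.25 -0.9
```

```text
t 23.98 tcp [ 0.3948 -0.3599  0.2222] yaw [-179.51   -0.25  -92.13] q6 19.1 w 0.0216 F [ 1.1  0.2 -0.5]
slide [-0.5124 -0.1163  0.007 ] roll -91.23 rows 9.0
```

Emit:
apply_moves([
  {"grip":0.9,"slide":[-0.512,-0.116,0.005],"roll":-91.2},
  {"grip":0.9,"slide":[-0.512,-0.116,0.005],"roll":-91.2},
  {"grip":0.9,"slide":[-0.512,-0.116,0.005],"roll":-91.2},
  {"grip":0.9,"slide":[-0.512,-0.116,0.005],"roll":-91.2},
  {"grip":0.9,"slide":[-0.512,-0.116,0.005],"roll":-91.2},
])

```text
time_s: 24.6
tcp_pos: [0.4725, -0.0542, 0.2135]
eef_rot: [-180.0, 0.0, -38.1]
contact_force: [1.6, -0.7, -0.2]
gripper_width: 0.0215
```

```bash
python3 go.py 0.5302 0.1478 0.25 -0.9
```

```text
t 24.6 tcp [ 0.4725 -0.0542  0.2135] yaw [-1.7999e+02  2.0000e-02 -3.8090e+01] q6 34.7 w 0.0215 F [ 1.6 -0.7 -0.2]
slide [-0.0792 -0.1946 -0.0005] roll -37.19 rows 4.0
```

Emit:
apply_moves([
  {"grip":0.9,"slide":[-0.079,-0.1955,0],"roll":-37.5},
  {"grip":0.9,"slide":[-0.079,-0.1955,0],"roll":-37.5},
  {"grip":0.9,"slide":[-0.079,-0.1955,0],"roll":-37.5},
  {"grip":0.9,"slide":[-0.079,-0.1955,0],"roll":-37.5},
  {"grip":0.9,"slide":[-0.079,-0.1955,0],"roll":-37.5},
])

```text
time_s: 25.22
tcp_pos: [0.5322, 0.1475, 0.2125]
eef_rot: [179.9, 0.1, -0.8]
contact_force: [-0.2, -0.2, -0.5]
gripper_width: 0.0215
```

Emit:
apply_moves([
  {"grip":0.9,"slide":[0,0,0],"roll":0},
  {"grip":0.9,"slide":[0,0,0],"roll":0},
])

```text
time_s: 25.48
tcp_pos: [0.5321, 0.145, 0.214]
eef_rot: [180.0, 0.0, -1.0]
contact_force: [-0.2, 1.0, -0.5]
gripper_width: 0.0214
```

```bash
python3 go.py 0.5302 0.1478 0.15 -0.9
```

```text
t 25.48 tcp [0.5321 0.145  0.214 ] yaw [ 1.80e+02  1.00e-02 -1.05e+00] q6 53.4 w 0.0214 F [-0.2  1.  -0.5]
slide [-0.0019 -0.0028  0.1   ] roll -0.15 rows 2.0
```

Emit:
apply_moves([
  {"grip":0.9,"slide":[-0.003,-0.0025,0.05],"roll":0},
  {"grip":0.9,"slide":[-0.003,-0.0025,0.09],"roll":0},
  {"grip":0.9,"slide":[-0.003,-0.0025,0.097],"roll":0},
  {"grip":0.9,"slide":[-0.003,-0.0025,0.097],"roll":0},
  {"grip":0.9,"slide":[-0.003,-0.0025,0.097],"roll":0},
])

```text
time_s: 26.1
tcp_pos: [0.5306, 0.1489, 0.119]
eef_rot: [-179.9, -0.2, -1.0]
contact_force: [-0.3, -0.4, -0.4]
gripper_width: 0.0213
```

```bash
python3 go.py 0.5302 0.1478 0.0986 -0.9; python3 pr.py w11
```

```text
t 26.1 tcp [0.5306 0.1489 0.119 ] yaw [-1.7992e+02 -1.5000e-01 -9.5000e-01] q6 53.0 w 0.0213 F [-0.3 -0.4 -0.4]
slide [-0.0006  0.0012  0.0564] roll -0.05 rows 1.0
218 314 325 [0.5362 0.1472 0.1055]
222 313 325 [0.5366 0.1472 0.1146]
226 310 327 [0.5429 0.1476 0.1393]
230 304 333 [0.5427 0.1476 0.1449]
234 301 336 [0.5435 0.1476 0.1527]
238 299 338 [0.5424 0.1476 0.1552]
```

View pics/w11z.png

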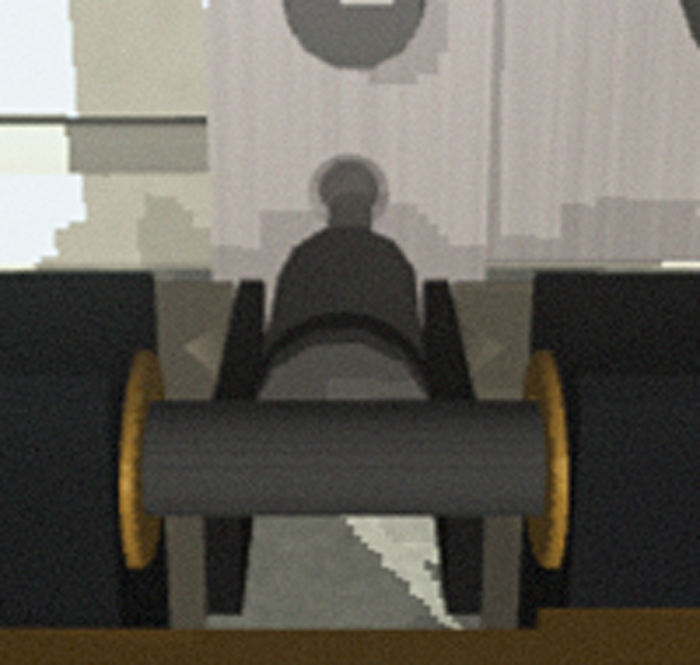

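Emit:
apply_moves([
  {"grip":0.9,"slide":[-0.001,0.0004,0.01],"roll":0},
  {"grip":0.9,"slide":[-0.001,0.0004,0.022],"roll":0},
  {"grip":0.9,"slide":[-0.001,0.0004,0.034],"roll":0},
  {"grip":0.9,"slide":[-0.001,0.0004,0.046],"roll":0},
  {"grip":0.9,"slide":[-0.001,0.0004,0.053],"roll":0},
])

```text
time_s: 26.78
tcp_pos: [0.528, 0.1478, 0.0628]
eef_rot: [180.0, 0.1, -0.9]
contact_force: [0.1, 0.0, -1.4]
gripper_width: 0.0212
```

Emit:
apply_moves([
  {"grip":0.9,"slide":[0.0005,0,0.004],"roll":0},
  {"grip":0.9,"slide":[0.0005,0,0.004],"roll":0},
])

```text
time_s: 27.02
tcp_pos: [0.5292, 0.1475, 0.0617]
eef_rot: [179.9, -0.0, -0.9]
contact_force: [-5.0, -3.5, 15.4]
gripper_width: 0.0215
```

Home with 15 N. Release, go up and verify; the cover comes next.

Emit:
apply_moves([
  {"grip":0.5,"slide":[-0.0005,0,-0.002],"roll":0},
  {"grip":0.5,"slide":[-0.0005,0,-0.002],"roll":0},
  {"grip":0.4,"slide":[-0.0005,0,-0.002],"roll":0},
  {"grip":0.4,"slide":[-0.0005,0,-0.06],"roll":0},
  {"grip":0.4,"slide":[-0.0005,0,-0.12],"roll":0},
])

```text
time_s: 27.65
tcp_pos: [0.5279, 0.1477, 0.1806]
eef_rot: [179.9, 0.1, -0.9]
contact_force: [0.9, 0.9, -0.4]
gripper_width: 0.0522
```

Emit:
apply_moves([
  {"grip":0.4,"slide":[-0.04,0,-0.1],"roll":0},
  {"grip":0.4,"slide":[-0.04,0,-0.1],"roll":0},
  {"grip":0.4,"slide":[-0.04,0,-0.1],"roll":0},
])

```text
time_s: 28.02
tcp_pos: [0.4894, 0.1497, 0.2842]
eef_rot: [-179.8, -0.4, -0.9]
contact_force: [0.2, 0.5, -0.9]
gripper_width: 0.0525
```

```bash
python3 hd.py w12; python3 - <<'E'
from h import *
p,d,cal=snap('top','t12');C=cloud(d,cal)
m=(C[...,2]>.03)&(C[...,2]<.06)&(abs(C[...,0]-.6)<.08)&(abs(C[...,1]+.335)<.08)
q=C[m];print(len(q),q.mean(0))
E
python3 go.py 0.53 -0.335 0.25 0
```

```text
529 [320.  42.] [0.6193 0.1454 0.1213] 0.12229802980002724
441 [320.  91.] [0.5751 0.1459 0.122 ] 0.12224132982739867
404 [320. 138.] [0.5305 0.1469 0.1219] 0.12221804688847598
97 [ 0.56361535 -0.3587044   0.04913001]
t 28.12 tcp [0.4882 0.149  0.2801] yaw [-1.7995e+02 -2.0000e-02 -9.3000e-01] q6 50.1 w 0.053 F [-0.2 -0.9 -1.7]
slide [0.0496 0.4833 0.0657] roll -0.93 rows 8.0
```

View pics/w12.png

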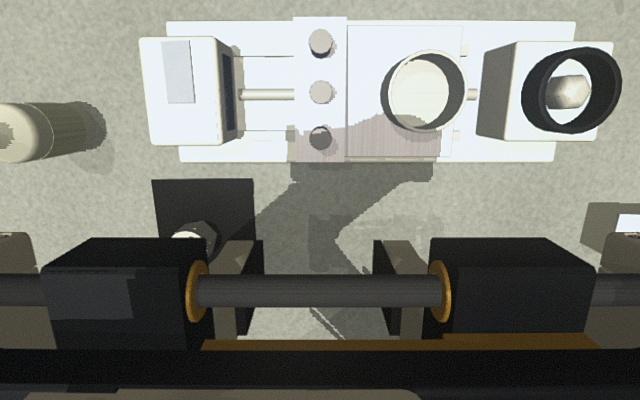

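All three heads are at 122 mm on the port axes. The cover has moved: its knob is now near (0.564,-0.359), which would be the announced knock. I'll look at it from above.

Emit:
apply_moves([
  {"grip":0.3,"slide":[0,0.51,0.03],"roll":-1},
  {"grip":0.3,"slide":[0,0.51,0.03],"roll":-1},
  {"grip":0.3,"slide":[0,0.51,0.03],"roll":-1},
  {"grip":0.3,"slide":[0,0.51,0.03],"roll":-1},
  {"grip":0.3,"slide":[0,0.51,0.03],"roll":-1},
])

```text
time_s: 28.75
tcp_pos: [0.4825, -0.1652, 0.2599]
eef_rot: [-180.0, 0.2, 0.1]
contact_force: [1.5, -0.4, 0.0]
gripper_width: 0.0615
```

```bash
python3 go.py 0.49 -0.36 0.28 0
```

```text
t 28.75 tcp [ 0.4825 -0.1652  0.2599] yaw [-1.7999e+02  1.5000e-01  6.0000e-02] q6 86.9 w 0.0615 F [ 1.5 -0.4  0. ]
slide [0.0074 0.1948 0.0159] roll 0.06 rows 4.0
```

Emit:
apply_moves([
  {"grip":0.3,"slide":[0.007,0.195,0.016],"roll":0},
  {"grip":0.3,"slide":[0.007,0.195,0.016],"roll":0},
  {"grip":0.3,"slide":[0.007,0.195,0.016],"roll":0},
  {"grip":0.3,"slide":[0.007,0.195,0.016],"roll":0},
  {"grip":0.3,"slide":[0.007,0.195,0.016],"roll":0},
])

```text
time_s: 29.38
tcp_pos: [0.4897, -0.3586, 0.2435]
eef_rot: [-179.9, 0.2, -0.1]
contact_force: [-0.1, 0.8, 1.5]
gripper_width: 0.0614
```

```bash
cat > cv.py <<'E'
from px import *
import sys
from scipy.optimize import least_squares
p,d,cal=snap('wrist',sys.argv[1]); C=cloud(d,cal)
cx,cy,z0,z1,k0,k1=map(float,sys.argv[2:])
def circ(P,r0):
    h=cv2.convexHull(P[:,:2].astype(np.float32))[:,0]; f=lambda q:np.hypot(h[:,0]-q[0],h[:,1]-q[1])-q[2]
    return least_squares(f,[*h.mean(0),r0],loss='soft_l1',f_scale=.001).x
near=(abs(C[...,0]-cx)<.09)&(abs(C[...,1]-cy)<.09)
q=C[near&(C[...,2]>z0)&(C[...,2]<z1)]; print('disc',len(q),q[:,2].mean().round(4),circ(q,.05).round(4))
q=C[near&(C[...,2]>k0)&(C[...,2]<k1)]; print('knob',len(q),q.mean(0).round(4),circ(q,.014).round(4))
E
python3 go.py; python3 cv.py w13 .564 -.359 .007 .022 .046 .06
```

```text
t 29.38 tcp [ 0.4897 -0.3586  0.2435] yaw [-1.7992e+02  2.0000e-01 -5.0000e-02] q6 107.8 w 0.0614 F [-0.1  0.8  1.5]
disc 5502 0.0143 [ 0.5669 -0.3654  0.0498]
knob 588 [ 0.564  -0.3687  0.052 ] [ 0.5213 -0.4006  0.0648]
```

View pics/w13.png

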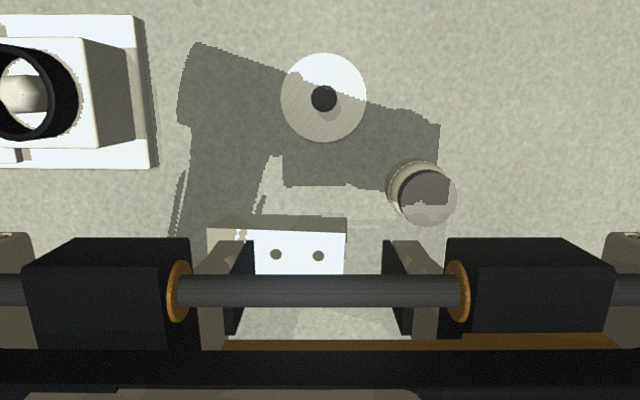

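Cover lies flat at (0.567,-0.3655), knob at pixel (323,98). Grasp the knob.

```bash
python3 go.py 0.5662 -0.3648 0.024 0
```

```text
t 29.43 tcp [ 0.4901 -0.3578  0.2444] yaw [-1.7994e+02  1.2000e-01  2.0000e-02] q6 107.7 w 0.0613 F [0.3 0.7 1.1]
slide [0.0767 0.0073 0.2562] roll 0.02 rows 5.0
```

Emit:
apply_moves([
  {"grip":0.3,"slide":[0.0765,0.006,0.06],"roll":0},
  {"grip":0.3,"slide":[0.0765,0.006,0.12],"roll":0},
  {"grip":0.3,"slide":[0.0765,0.006,0.18],"roll":0},
  {"grip":0.3,"slide":[0.0765,0.006,0.2],"roll":0},
  {"grip":0.3,"slide":[0.0765,0.006,0.2],"roll":0},
])

```text
time_s: 30.05
tcp_pos: [0.5651, -0.3615, 0.0426]
eef_rot: [-179.9, 0.4, 0.2]
contact_force: [0.3, 0.7, 0.0]
gripper_width: 0.0614
```

Emit:
apply_moves([
  {"grip":0.3,"slide":[0,0,0],"roll":0},
  {"grip":0.3,"slide":[0,0,0],"roll":0},
])

```text
time_s: 30.3
tcp_pos: [0.5687, -0.3643, 0.0487]
eef_rot: [179.9, -0.2, 0.1]
contact_force: [0.4, -0.4, 0.6]
gripper_width: 0.0615
```

```bash
python3 go.py 0.5662 -0.3648 0.024 0
```

```text
t 30.3 tcp [ 0.5687 -0.3643  0.0487] yaw [ 1.7991e+02 -2.3000e-01  1.0000e-01] q6 106.2 w 0.0615 F [ 0.4 -0.4  0.6]
slide [-0.0027  0.0004  0.0607] roll 0.1 rows 1.0
```

Emit:
apply_moves([
  {"grip":0.3,"slide":[-0.0015,0.0005,0.02],"roll":0},
  {"grip":0.3,"slide":[-0.0015,0.0005,0.04],"roll":0},
  {"grip":0.3,"slide":[-0.0015,0.0005,0.058],"roll":0},
  {"grip":0.3,"slide":[-0.0015,0.0005,0.058],"roll":0},
  {"grip":0.3,"slide":[-0.0015,0.0005,0.058],"roll":0},
])

```text
time_s: 30.92
tcp_pos: [0.5661, -0.3649, -0.0113]
eef_rot: [180.0, -0.1, 0.1]
contact_force: [0.6, -0.1, 0.4]
gripper_width: 0.0612
```

Emit:
apply_moves([
  {"grip":0.9,"slide":[0,0,0],"roll":0},
  {"grip":0.9,"slide":[0,0,0],"roll":0},
  {"grip":0.9,"slide":[0,0,0],"roll":0},
  {"grip":0.9,"slide":[0,0,0],"roll":0},
  {"grip":0.9,"slide":[0,0,0],"roll":0},
], grip_force=35)

```text
time_s: 31.55
tcp_pos: [0.5655, -0.3646, -0.0121]
eef_rot: [180.0, -0.0, 0.1]
contact_force: [-1.3, 1.0, 1.0]
gripper_width: 0.0274
```

```bash
python3 go.py
```

```text
t 31.55 tcp [ 0.5655 -0.3646 -0.0121] yaw [ 1.8e+02 -1.0e-02  6.0e-02] q6 106.3 w 0.0274 F [-1.3  1.   1. ]
```

Emit:
apply_moves([
  {"grip":0.9,"slide":[0,0,-0.02],"roll":0},
  {"grip":0.9,"slide":[0,0,-0.06],"roll":0},
  {"grip":0.9,"slide":[0,0,-0.12],"roll":0},
  {"grip":0.9,"slide":[0,0,-0.18],"roll":0},
  {"grip":0.9,"slide":[0,0,-0.21],"roll":0},
])

```text
time_s: 32.17
tcp_pos: [0.5664, -0.3651, 0.2017]
eef_rot: [179.9, -0.2, 0.1]
contact_force: [0.8, 0.1, -3.1]
gripper_width: 0.0274
```

```bash
python3 go.py 0.5732 0.0352 0.23 -0.9
```

```text
t 32.17 tcp [ 0.5664 -0.3651  0.2017] yaw [ 1.799e+02 -2.300e-01  7.000e-02] q6 106.3 w 0.0274 F [ 0.8  0.1 -3.1]
slide [ 0.0072 -0.4003  0.007 ] roll 0.97 rows 7.0
```

Emit:
apply_moves([
  {"grip":0.9,"slide":[0.007,-0.05,0],"roll":1},
  {"grip":0.9,"slide":[0.007,-0.1,0],"roll":1},
  {"grip":0.9,"slide":[0.007,-0.15,0],"roll":1},
  {"grip":0.9,"slide":[0.007,-0.2,0],"roll":1},
  {"grip":0.9,"slide":[0.007,-0.25,0],"roll":1},
])

```text
time_s: 32.8
tcp_pos: [0.5716, -0.1129, 0.1974]
eef_rot: [-180.0, 0.0, -1.0]
contact_force: [0.6, 0.3, -1.4]
gripper_width: 0.0276
```

Emit:
apply_moves([
  {"grip":0.9,"slide":[0,-0.05,0.005],"roll":0},
  {"grip":0.9,"slide":[0,-0.1,0.005],"roll":0},
  {"grip":0.9,"slide":[0,-0.14,0.005],"roll":0},
  {"grip":0.9,"slide":[0,-0.15,0.005],"roll":0},
  {"grip":0.9,"slide":[0,-0.15,0.005],"roll":0},
])

```text
time_s: 33.42
tcp_pos: [0.5744, 0.0357, 0.1924]
eef_rot: [180.0, 0.0, -0.9]
contact_force: [-0.2, -0.6, -0.7]
gripper_width: 0.0271
```

```bash
python3 go.py 0.5732 0.0352 0.13 -0.9; python3 -c "
from h import *
snap('wrist','w14')"
```

```text
t 33.42 tcp [0.5744 0.0357 0.1924] yaw [ 1.7999e+02  4.0000e-02 -8.7000e-01] q6 66.1 w 0.0271 F [-0.2 -0.6 -0.7]
slide [-0.0011  0.0005  0.0984] roll 0.03 rows 2.0
```

View pics/w14.png

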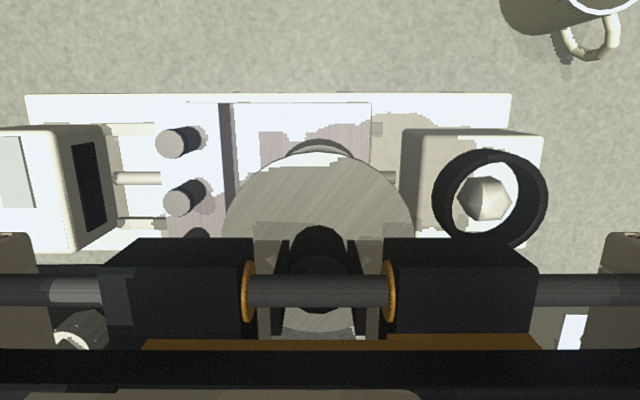

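```bash
cat > dk.py <<'E'
from px import *
import sys
from scipy.optimize import least_squares
s=get_state(); n=sys.argv[1]
if len(sys.argv)>2: p,d,cal=snap('wrist',n)
else: p,d,cal=load(n)
C=cloud(d,cal); zt=s['tcp_pos'][2]+.026
m=(abs(C[...,2]-zt)<.006)&(abs(C[...,0]-s['tcp_pos'][0])<.07)&(abs(C[...,1]-s['tcp_pos'][1])<.07); m[238:]=0
q=C[m]; print(len(q),np.median(q[:,2]),zt)
# boundary: per column top-most pixel
b=[C[np.argmax(m[:,u]),u] for u in range(640) if m[:,u].sum()>3]; b=np.array(b)
f=lambda k:np.hypot(b[:,0]-k[0],b[:,1]-k[1])-.05
r=least_squares(f,[*s['tcp_pos'][:2]],loss='soft_l1',f_scale=.001); print(r.x,'tcp',s['tcp_pos'],np.abs(f(r.x)).mean())
A=np.c_[q[:,:2],np.ones(len(q))]; k=np.linalg.lstsq(A,q[:,2],rcond=None)[0]; print('tilt',k[:2])
E
python3 dk.py w14
```

```text
12668 0.2189179027390549 0.2184752397152192
[0.57631733 0.03495348] tcp [0.57441838 0.03505564 0.19247524] 0.00012422466787932005
tilt [-0.00948706  0.00028987]
```

Emit:
apply_moves([
  {"grip":0.9,"slide":[-0.0022,0.0006,0.05],"roll":0},
  {"grip":0.9,"slide":[-0.0022,0.0006,0.085],"roll":0},
  {"grip":0.9,"slide":[-0.0022,0.0006,0.095],"roll":0},
  {"grip":0.9,"slide":[-0.0022,0.0006,0.095],"roll":0},
  {"grip":0.9,"slide":[-0.0022,0.0006,0.095],"roll":0},
])

```text
time_s: 34.1
tcp_pos: [0.5737, 0.0348, 0.0994]
eef_rot: [-180.0, -0.1, -1.0]
contact_force: [0.4, -0.2, -1.9]
gripper_width: 0.0276
```

```bash
python3 dk.py w15 1
```

```text
12643 0.12597070567351343 0.1253981837758073
[0.5755744  0.03395404] tcp [0.57372714 0.034767   0.09939818] 0.0001259501452940342
tilt [-0.00664463  0.00148683]
```

View pics/w15.png

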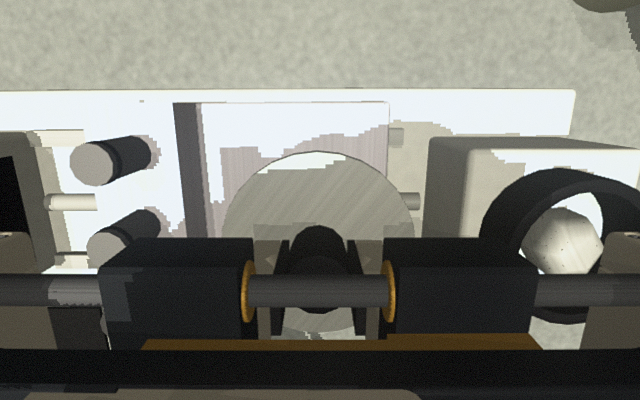

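Cover at (0.5756,0.0340), cup at (0.5738,0.0343). Shift -1.5 mm in x and lower gently.

Emit:
apply_moves([
  {"grip":0.9,"slide":[-0.0015,0,0.008],"roll":0},
  {"grip":0.9,"slide":[-0.0015,0,0.016],"roll":0},
  {"grip":0.9,"slide":[-0.0015,0,0.022],"roll":0},
  {"grip":0.9,"slide":[-0.0015,0,0.025],"roll":0},
  {"grip":0.9,"slide":[-0.0015,0,0.025],"roll":0},
])

```text
time_s: 34.78
tcp_pos: [0.5708, 0.0348, 0.0747]
eef_rot: [180.0, -0.0, -0.9]
contact_force: [-10.2, 0.5, 18.9]
gripper_width: 0.0272
```

```bash
python3 go.py; python3 dk.py w16 1
```

```text
t 34.77 tcp [0.5708 0.0348 0.0747] yaw [ 1.7997e+02 -2.0000e-02 -8.9000e-01] q6 66.0 w 0.0272 F [-10.2   0.5  18.9]
12609 0.10131703890886325 0.1007133305793903
[0.57260756 0.03406967] tcp [0.5707974  0.03479462 0.07471333] 0.00013746498796213046
tilt [-0.00864814  0.00083868]
```

Disc top is at 101 mm, which equals rim plus 6: seated. Release, rise and check.

Emit:
apply_moves([
  {"grip":0.9,"slide":[0.001,0,-0.002],"roll":0},
  {"grip":0.3,"slide":[0.001,0,-0.002],"roll":0},
  {"grip":0.3,"slide":[0.001,0,-0.002],"roll":0},
  {"grip":0.3,"slide":[0.001,0,-0.002],"roll":0},
  {"grip":0.3,"slide":[0.001,0,-0.002],"roll":0},
])

```text
time_s: 35.45
tcp_pos: [0.572, 0.0348, 0.0746]
eef_rot: [180.0, 0.0, -0.9]
contact_force: [0.3, 0.2, -0.2]
gripper_width: 0.0594
```

Emit:
apply_moves([
  {"grip":0.3,"slide":[0,0,-0.05],"roll":0},
  {"grip":0.3,"slide":[0,0,-0.1],"roll":0},
  {"grip":0.3,"slide":[-0.08,0,-0.16],"roll":0},
  {"grip":0.3,"slide":[-0.1,-0.0,-0.2],"roll":0},
  {"grip":0.3,"slide":[-0.1,0,-0.2],"roll":0},
])

```text
time_s: 36.08
tcp_pos: [0.4717, 0.0366, 0.2786]
eef_rot: [-179.9, -0.3, -0.9]
contact_force: [-0.2, -0.3, 0.4]
gripper_width: 0.0613
```

```bash
python3 go.py 0.33 0.36 0.28 -50; python3 cv.py w17 .574 .034 .0985 .104 .133 .146; python3 hd.py w17b; python3 - <<'E'
from px import *
p,d,cal=load('w17'); C=cloud(d,cal)
m=(abs(C[...,0]-.574)<.05)&(abs(C[...,1]-.034)<.05)&(abs(C[...,2]-.101)<.008);q=C[m]
A=np.c_[q[:,:2],np.ones(len(q))]; k=np.linalg.lstsq(A,q[:,2],rcond=None)[0]; print('tilt',k[:2],np.median(q[:,2]))
E
```

```text
t 36.08 tcp [0.4717 0.0366 0.2786] yaw [-179.86   -0.34   -0.9 ] q6 60.7 w 0.0613 F [-0.2 -0.3  0.4]
slide [-0.1469 -0.321   0.0346] roll 49.1 rows 6.0
disc 8011 0.1013 [0.5718 0.0064 0.073 ]
knob 761 [0.5743 0.0342 0.1393] [0.5743 0.0342 0.0134]
673 [199.  23.] [0.6195 0.1429 0.1194] 0.12208946529250914
593 [203.  75.] [0.5741 0.1433 0.1199] 0.12218197124457933
528 [207. 122.] [0.5306 0.1439 0.1198] 0.12192729575294556
tilt [0.00193481 0.00110233] 0.10138175988373375
```

View pics/w17.png

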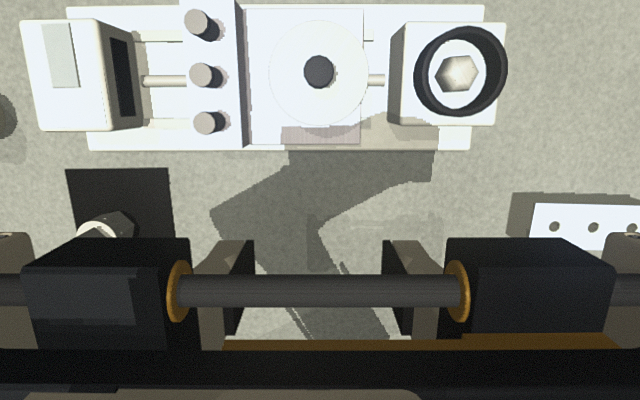

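Cover is level at (0.574,0.034), probes are home. Now a closer look at the hex.

```bash
python3 - <<'E'
from px import *
p,d,cal=load('w17'); cv2.imwrite('pics/w17z.png',cv2.resize(p[20:125,405:515,::-1],None,fx=6,fy=6,interpolation=2))
E
```

```text
(no output)
```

View pics/w17z.png

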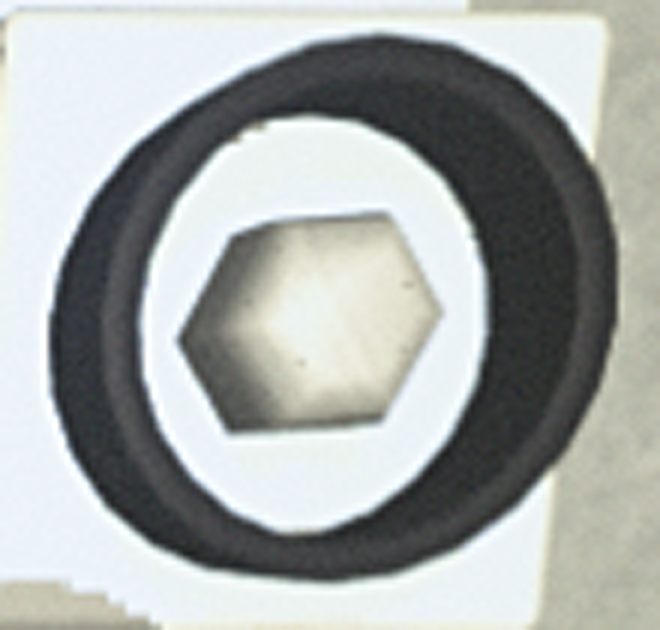

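```bash
python3 - <<'E'
from px import *
p,d,cal=load('w17')
z=[(180,340),(235,235),(388,212),(442,312),(382,420),(230,433)]
for h in (.118,.1):
    W=np.array([pix2w(cal,u/6+405-.4,v/6+20-.4,h)[:2] for u,v in z]); print(h,W.round(4).tolist(),W.mean(0).round(4))
    for i in range(6):
        e=W[(i+1)%6]-W[i]; print(i,round(np.linalg.norm(e)*1000,1), round((np.degrees(np.arctan2(e[1],e[0]))+90)%60,1))
C=cloud(d,cal)
# collar top ring fit: inner/outer edges
m=(C[...,2]>.1285)&(C[...,2]<.136)&(abs(C[...,0]-.572)<.06)&(abs(C[...,1]+.098)<.06)
q=C[m]; h=cv2.convexHull(q[:,:2].astype(np.float32)); print('collar outer',cv2.minEnclosingCircle(h),cv2.fitEllipse(h))
E
```

```text
0.118 [[0.5693, -0.0766], [0.5848, -0.0842], [0.5879, -0.108], [0.573, -0.1179], [0.5567, -0.1099], [0.555, -0.0856]] [ 0.5711 -0.097 ]
0 17.3 3.9
1 24.0 7.4
2 17.9 3.6
3 18.2 3.7
4 24.3 3.9
5 16.9 2.2
0.1 [[0.5705, -0.0822], [0.5868, -0.0902], [0.5901, -0.1152], [0.5744, -0.1256], [0.5573, -0.1171], [0.5555, -0.0916]] [ 0.5724 -0.1037]
0 18.2 3.9
1 25.2 7.4
2 18.8 3.6
3 19.1 3.7
4 25.6 3.9
5 17.7 2.2
collar outer ((0.5720709562301636, -0.09920652955770493), 0.04058587923645973) ((0.5717597603797913, -0.09906038641929626), (0.07903583347797394, 0.0801011472940445), 67.67988586425781)
```

Hex yaw ≈ +4° (mod 60), well ≈ (0.5717,-0.099). Now look at the crank.

```bash
python3 go.py 0.315 0.31 0.30 0
```

```text
t 36.17 tcp [0.4721 0.0368 0.2769] yaw [-179.88   -0.24   -0.9 ] q6 60.7 w 0.0613 F [-0.5 -0.  -0.3]
slide [-0.1614 -0.2706  0.0128] roll -0.9 rows 6.0
```

Emit:
apply_moves([
  {"grip":0.3,"slide":[-0.155,-0.27,0.014],"roll":-1},
  {"grip":0.3,"slide":[-0.155,-0.27,0.014],"roll":-1},
  {"grip":0.3,"slide":[-0.155,-0.27,0.014],"roll":-1},
  {"grip":0.3,"slide":[-0.155,-0.27,0.014],"roll":-1},
  {"grip":0.3,"slide":[-0.155,-0.27,0.014],"roll":-1},
])

```text
time_s: 36.8
tcp_pos: [0.3202, 0.3106, 0.259]
eef_rot: [179.9, 0.1, 0.1]
contact_force: [1.5, -0.2, -0.0]
gripper_width: 0.0616
```

Emit:
apply_moves([
  {"grip":0.3,"slide":[0,0,0],"roll":0},
  {"grip":0.3,"slide":[0,0,0],"roll":0},
])

```text
time_s: 37.05
tcp_pos: [0.3213, 0.3089, 0.2592]
eef_rot: [179.8, 0.1, 0.1]
contact_force: [0.3, 0.5, 0.7]
gripper_width: 0.0612
```

```bash
python3 go.py; python3 -c "
from h import *
snap('wrist','w18')"
```

```text
t 37.05 tcp [0.3213 0.3089 0.2592] yaw [1.7983e+02 7.0000e-02 1.1000e-01] q6 20.8 w 0.0612 F [0.3 0.5 0.7]
```

View pics/w18.png

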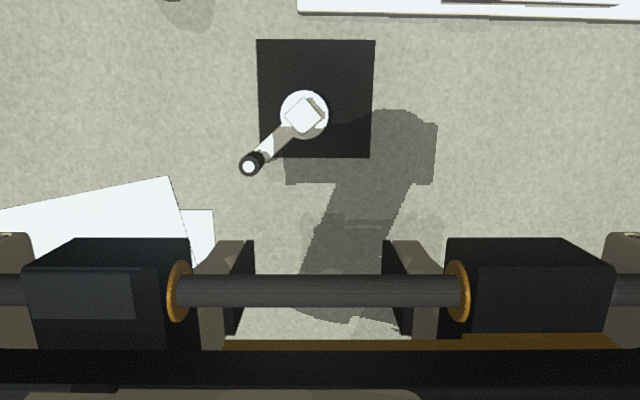

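```bash
python3 - <<'E'
from px import *
p,d,cal=load('w18'); C=cloud(d,cal)
m=(C[...,2]>.088)&(C[...,2]<.1)&(C[...,0]>.25)&(C[...,0]<.5)&(C[...,1]>.2)&(C[...,1]<.45)
n,l,st,ce=cv2.connectedComponentsWithStats(m.astype(np.uint8))
for i in range(1,n):
    if st[i,4]>40: q=C[l==i]; print(st[i,4],ce[i].round(0),q.mean(0).round(4),q[:,2].max(),cv2.minAreaRect(q[:,:2].astype(np.float32)))
mm=cv2.boxFilter((p.max(2)<70).astype(np.uint8),-1,(3,3))>0
g=(C[...,2]<.009)&(C[...,2]>.0)&(p.max(2)<75)&(C[...,0]<.52)&(C[...,0]>.3)&(C[...,1]>.2)&(C[...,1]<.42)
g[236:]=0
q=C[g]; print('mat',len(q),cv2.minAreaRect(q[:,:2].astype(np.float32)), q.mean(0))
cv2.imwrite('pics/w18z.png',cv2.resize(p[70:190,220:400,::-1],None,fx=4,fy=4,interpolation=2))
E
```

```text
796 [302. 116.] [0.3826 0.3233 0.0921] 0.09457092237745943 ((0.3823654055595398, 0.32337862253189087), (0.02800898253917694, 0.028055943548679352), 41.74679183959961)
356 [248. 165.] [0.3332 0.3792 0.0928] 0.09666735604743827 ((0.3328961431980133, 0.37939202785491943), (0.020748287439346313, 0.02129010111093521), 44.08726501464844)
mat 10825 ((0.39693695306777954, 0.31071460247039795), (0.13993628323078156, 0.14006054401397705), 89.56200408935547) [0.40640969 0.30570737 0.00437008]
```

View pics/w18z.png

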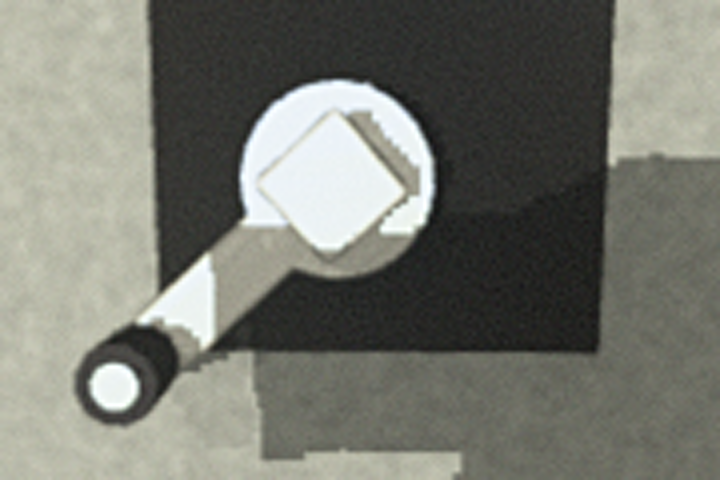

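Crank boss at (0.3825,0.3234), top at 92 mm (matches), crank yaw ≈ 131.6°; mat centre (0.397,0.311). Grasp with tool yaw 41.6°.

```bash
python3 go.py 0.3822 0.3240 0.16 41.6
```

```text
t 37.1 tcp [0.3217 0.3084 0.2595] yaw [1.7987e+02 6.0000e-02 3.0000e-02] q6 20.8 w 0.0613 F [-0.2 -0.4  1. ]
slide [ 0.0606 -0.0158  0.1354] roll -41.57 rows 4.0
```

Emit:
apply_moves([
  {"grip":0.4,"slide":[0.061,-0.015,0.13],"roll":-41.5},
  {"grip":0.4,"slide":[0.061,-0.015,0.13],"roll":-41.5},
  {"grip":0.4,"slide":[0.061,-0.015,0.13],"roll":-41.5},
  {"grip":0.4,"slide":[0.061,-0.015,0.13],"roll":-41.5},
  {"grip":0.4,"slide":[0.061,-0.015,0.13],"roll":-41.5},
])

```text
time_s: 37.72
tcp_pos: [0.3834, 0.3226, 0.1302]
eef_rot: [180.0, 0.1, 41.3]
contact_force: [1.2, -0.6, 1.3]
gripper_width: 0.0526
```

Emit:
apply_moves([
  {"grip":0.4,"slide":[0,0,0],"roll":0},
  {"grip":0.4,"slide":[0,0,0],"roll":0},
])

```text
time_s: 37.98
tcp_pos: [0.3827, 0.3239, 0.1311]
eef_rot: [-180.0, -0.0, 41.4]
contact_force: [0.2, 0.4, -0.3]
gripper_width: 0.0528
```

```bash
python3 go.py 0.3822 0.3240 0.06 41.6;python3 -c "
from h import *
snap('wrist','w19')"
```

```text
t 37.98 tcp [0.3827 0.3239 0.1311] yaw [-1.7998e+02 -5.0000e-02  4.1410e+01] q6 68.7 w 0.0528 F [ 0.2  0.4 -0.3]
slide [-0.0004 -0.0003  0.1071] roll -0.19 rows 2.0
```

View pics/w19.png

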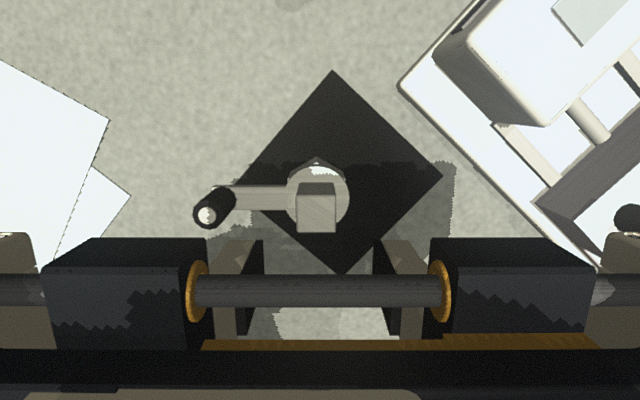

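Emit:
apply_moves([
  {"grip":0.4,"slide":[0,0,0.03],"roll":0},
  {"grip":0.4,"slide":[0,0,0.06],"roll":0},
  {"grip":0.4,"slide":[0,0,0.09],"roll":0},
  {"grip":0.4,"slide":[0,0,0.107],"roll":0},
  {"grip":0.4,"slide":[0,0,0.107],"roll":0},
])

```text
time_s: 38.65
tcp_pos: [0.3819, 0.3234, 0.0229]
eef_rot: [180.0, 0.1, 41.5]
contact_force: [-1.5, 0.0, 0.1]
gripper_width: 0.0527
```

Emit:
apply_moves([
  {"grip":0.9,"slide":[0,0,0],"roll":0},
  {"grip":0.9,"slide":[0,0,0],"roll":0},
  {"grip":0.9,"slide":[0,0,0],"roll":0},
  {"grip":0.9,"slide":[0,0,0],"roll":0},
  {"grip":0.9,"slide":[0,0,0],"roll":0},
], grip_force=55)

```text
time_s: 39.28
tcp_pos: [0.3827, 0.3248, 0.0244]
eef_rot: [-180.0, -0.1, 41.6]
contact_force: [-2.0, 1.3, 6.7]
gripper_width: 0.0279
```

```bash
python3 go.py
```

```text
t 39.27 tcp [0.3827 0.3248 0.0244] yaw [-1.7998e+02 -8.0000e-02  4.1580e+01] q6 68.8 w 0.0279 F [-2.   1.3  6.7]
```

Emit:
apply_moves([
  {"grip":0.9,"slide":[0,0,-0.03],"roll":0},
  {"grip":0.9,"slide":[0,0,-0.08],"roll":0},
  {"grip":0.9,"slide":[0,0,-0.13],"roll":0},
  {"grip":0.9,"slide":[0,0,-0.18],"roll":0},
  {"grip":0.9,"slide":[0,0,-0.22],"roll":0},
])

```text
time_s: 39.9
tcp_pos: [0.3819, 0.3234, 0.2449]
eef_rot: [-180.0, 0.1, 41.5]
contact_force: [0.2, 1.2, -5.9]
gripper_width: 0.0272
```

```bash
python3 go.py 0.5715 -0.0985 0.28 34
```

```text
t 39.9 tcp [0.3819 0.3234 0.2449] yaw [-1.7998e+02  5.0000e-02  4.1540e+01] q6 68.8 w 0.0272 F [ 0.2  1.2 -5.9]
slide [-0.1378  0.4415  0.0008] roll 7.54 rows 8.0
```

Emit:
apply_moves([
  {"grip":0.9,"slide":[-0.016,0.05,0],"roll":7.5},
  {"grip":0.9,"slide":[-0.032,0.1,0],"roll":7.5},
  {"grip":0.9,"slide":[-0.048,0.15,0],"roll":7.5},
  {"grip":0.9,"slide":[-0.064,0.2,0],"roll":7.5},
  {"grip":0.9,"slide":[-0.08,0.25,0],"roll":7.5},
])

```text
time_s: 40.52
tcp_pos: [0.4878, 0.082, 0.2427]
eef_rot: [-179.9, 0.1, 34.1]
contact_force: [1.3, 1.3, -4.8]
gripper_width: 0.0279
```

```bash
python3 go.py 0.5715 -0.0985 0.28 34
```

```text
t 40.52 tcp [0.4878 0.082  0.2427] yaw [-1.7995e+02  1.2000e-01  3.4050e+01] q6 91.7 w 0.0279 F [ 1.3  1.3 -4.8]
slide [-0.0317  0.1964 -0.0014] roll 0.05 rows 4.0
```

Emit:
apply_moves([
  {"grip":0.9,"slide":[-0.008,0.05,0],"roll":0},
  {"grip":0.9,"slide":[-0.016,0.1,0],"roll":0},
  {"grip":0.9,"slide":[-0.024,0.15,0],"roll":0},
  {"grip":0.9,"slide":[-0.032,0.196,0],"roll":0},
  {"grip":0.9,"slide":[-0.032,0.196,0],"roll":0},
])

```text
time_s: 41.15
tcp_pos: [0.5711, -0.0991, 0.2414]
eef_rot: [-179.9, 0.2, 33.8]
contact_force: [-0.2, 0.5, -5.3]
gripper_width: 0.0279
```

Emit:
apply_moves([
  {"grip":0.9,"slide":[0,0,0],"roll":0},
  {"grip":0.9,"slide":[0,0,0],"roll":0},
])

```text
time_s: 41.4
tcp_pos: [0.5711, -0.0956, 0.2434]
eef_rot: [-180.0, 0.0, 34.1]
contact_force: [-0.4, -0.2, -4.8]
gripper_width: 0.0273
```

```bash
python3 go.py 0.5715 -0.0985 0.2 34;python3 -c "
from h import *
snap('wrist','w20');p,d,c=snap('top','t20');cv2.imwrite('pics/t20z.png',cv2.resize(p[100:260,170:400,::-1],None,fx=3,fy=3))"
```

```text
t 41.4 tcp [ 0.5711 -0.0956  0.2434] yaw [-1.7996e+02  3.0000e-02  3.4110e+01] q6 114.3 w 0.0273 F [-0.4 -0.2 -4.8]
slide [-0.0013  0.0027  0.0794] roll 0.11 rows 2.0
```

View pics/w20.png

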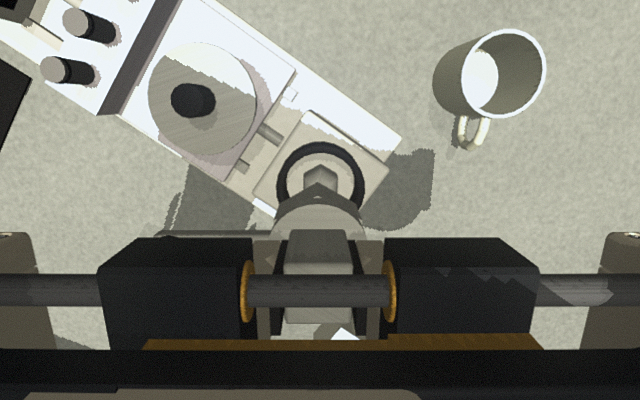

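```bash
cat > fit.py <<'E'
from px import *
import sys
from scipy.optimize import least_squares
s=get_state(); n=sys.argv[1]
if len(sys.argv)>2: p,d,cal=snap('wrist',n)
else: p,d,cal=load(n)
C=cloud(d,cal); t=s['tcp_pos']; zf=t[2]-.0204
def arc(m,r0=None):
    b=np.array([C[np.argmax(m[:,u]),u] for u in range(640) if m[:,u].sum()>1])
    f=lambda k:np.hypot(b[:,0]-k[0],b[:,1]-k[1])-(k[2] if r0 is None else r0)
    r=least_squares(f,[*t[:2],.04][:3 if r0 is None else 2],loss='soft_l1',f_scale=.001); return r.x.round(4),len(b),np.abs(f(r.x)).mean().round(5)
m=(abs(C[...,2]-(zf+.046))<.004)&(np.hypot(C[...,0]-t[0],C[...,1]-t[1])<.032); m[240:]=0
print('hub top z',np.median(C[m][:,2]),zf+.046,arc(m))
m=(abs(C[...,2]-.132)<.0045)&(np.hypot(C[...,0]-.572,C[...,1]+.099)<.055); m[240:]=0
q=C[m]; print('collar z',np.median(q[:,2]),arc(m))
print('tcp',t.round(4),s['eef_rot'].round(2))
cv2.imwrite(f'pics/{n}z.png',cv2.resize(p[130:330,220:420,::-1],None,fx=3,fy=3,interpolation=2))
E
python3 fit.py w20
```

```text
hub top z 0.2692581445872195 0.2694550256842719 (array([ 0.5685, -0.0982,  0.0286]), 113, np.float64(0.00068))
collar z 0.13187644682376948 (array([ 0.572 , -0.099 ,  0.0396]), 89, np.float64(0.00015))
tcp [ 0.5714 -0.0955  0.2439] [-1.7999e+02 -1.0000e-02  3.4130e+01]
```

View pics/w20z.png

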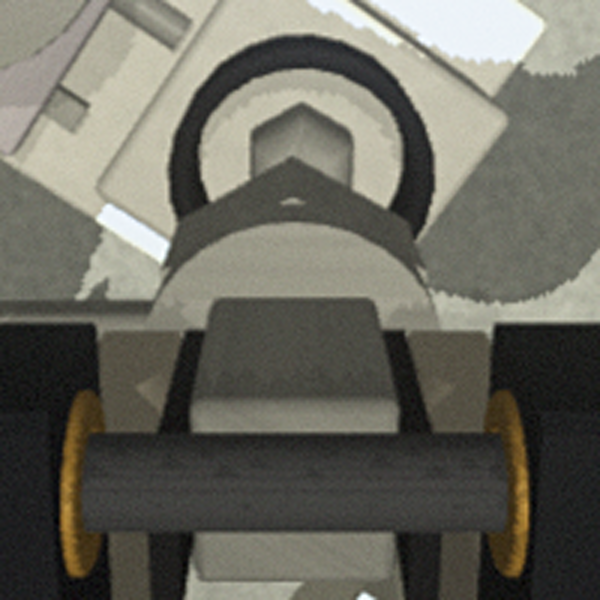

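```bash
cat > boss.py <<'E'
from px import *
import sys
from scipy.spatial.transform import Rotation as Ro
n=sys.argv[1]; s=get_state()
if len(sys.argv)>2: p,d,cal=snap('wrist',n)
else: p,d,cal=load(n)
C=cloud(d,cal); R=Ro.from_euler('xyz',s['eef_rot'],degrees=True)
T=R.inv().apply((C-s['tcp_pos']).reshape(-1,3)).reshape(C.shape)*1000
for v in (232,240,250,258): 
    print(v,[T[v,u].round(1).tolist() for u in (290,300,316,330,345)])
# hub top boundary & foot
z=T[...,2]; m=(abs(z+66-40)<3)&(np.hypot(T[...,0],T[...,1])<40)
print('tool z hist'); 
w_=(C-[.572,-.099,0]); 
print('well centre in tool', R.inv().apply(np.array([.572,-.099,.1])-s['tcp_pos'])*1000)
E
python3 boss.py w20
```

```text
232 [[12.0, -11.9, -31.0], [12.1, -7.0, -31.3], [12.4, 0.8, -32.0], [12.5, 7.6, -32.4], [10.1, 15.4, -25.9]]
240 [[12.7, -11.0, -43.0], [12.6, -6.4, -42.9], [12.7, 0.9, -43.1], [12.2, 7.3, -41.9], [12.1, 14.2, -41.8]]
250 [[12.6, -10.1, -54.3], [12.9, -5.8, -55.0], [12.7, 1.0, -54.5], [12.9, 6.9, -55.0], [12.5, 13.4, -54.1]]
258 [[12.7, -9.5, -62.7], [12.4, -5.5, -61.9], [12.6, 1.0, -62.3], [12.5, 6.7, -62.1], [12.8, 12.7, -62.8]]
tool z hist
well centre in tool [ -1.49325056   3.30605427 143.85432383]
```

```bash
python3 - <<'E'
from px import *
from scipy.spatial.transform import Rotation as Ro
s=get_state(); p,d,cal=load('w20'); R=Ro.from_euler('xyz',s['eef_rot'],degrees=True); t=s['tcp_pos']
f=lambda u,v,z:(R.inv().apply(pix2w(cal,u/3+220-.3,v/3+130-.3,z)-t)*1000).round(1)
print('foot corner',f(293,158,t[2]-.0204)); print('foot corners L,R?',f(172,245,t[2]-.0204),f(415,245,t[2]-.0204))
print('hex',f(301,103,.118),f(252,128,.118),f(352,128,.118),'low sides',f(252,175,.118))
print('collar in L/R at top', f(201,150,.132),f(405,150,.132))
E
```

```text
foot corner [25.5  1.4 20.4]
foot corners L,R? [  6.7 -24.3  20.4] [ 6.6 27.1 20.4]
hex [ 19.    3.6 125.9] [ 11.3 -11.4 125.9] [ 11.3  19.2 125.9] low sides [ -3.5 -11.6 125.9]
collar in L/R at top [  7.5 -25.9 111.9] [  7.4  34.1 111.9]
```

Emit:
apply_moves([
  {"grip":0.9,"slide":[0.001,0.002,0.03],"roll":0},
  {"grip":0.9,"slide":[0.001,0.002,0.06],"roll":0},
  {"grip":0.9,"slide":[0.001,0.002,0.073],"roll":0},
  {"grip":0.9,"slide":[0.001,0.002,0.073],"roll":0},
  {"grip":0.9,"slide":[0.001,0.002,0.073],"roll":0},
])

```text
time_s: 42.12
tcp_pos: [0.5746, -0.0973, 0.1722]
eef_rot: [179.9, -0.1, 34.1]
contact_force: [-0.2, 1.0, -5.4]
gripper_width: 0.0274
```

```bash
python3 fit.py w21 1; python3 boss.py w21
```

```text
hub top z 0.1980854830661998 0.19779345743379168 (array([ 0.572 , -0.0999,  0.0285]), 113, np.float64(0.00069))
collar z 0.13206926345604372 (array([ 0.5721, -0.099 ,  0.0396]), 113, np.float64(0.00013))
tcp [ 0.5746 -0.0973  0.1722] [ 1.7992e+02 -1.0000e-01  3.4090e+01]
232 [[12.4, -11.9, -31.5], [12.8, -6.9, -32.6], [12.6, 0.8, -32.2], [12.9, 7.7, -33.0], [10.2, 15.5, -25.8]]
240 [[12.4, -11.1, -42.1], [12.9, -6.4, -43.2], [12.3, 0.9, -41.8], [12.3, 7.4, -41.9], [12.6, 14.2, -42.7]]
250 [[12.7, -10.2, -54.2], [13.1, -5.8, -55.2], [12.8, 1.0, -54.6], [12.6, 7.0, -54.1], [12.8, 13.4, -54.7]]
258 [[13.4, -9.4, -63.8], [12.6, -5.5, -62.1], [12.7, 1.0, -62.5], [12.9, 6.7, -62.9], [12.5, 12.8, -62.1]]
tool z hist
well centre in tool [-3.17083299 -0.16451696 72.21626618]
```

View pics/w21z.png

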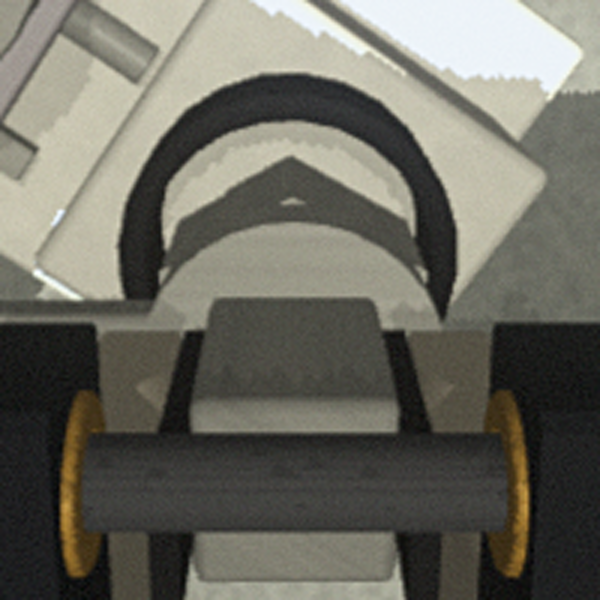

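Emit:
apply_moves([
  {"grip":0.9,"slide":[0,0,0],"roll":0},
  {"grip":0.9,"slide":[0,0,0],"roll":0},
  {"grip":0.9,"slide":[0,0,0],"roll":0},
])

```text
time_s: 42.55
tcp_pos: [0.5737, -0.0975, 0.171]
eef_rot: [180.0, -0.0, 34.1]
contact_force: [0.0, -0.2, -5.2]
gripper_width: 0.0277
```

```bash
python3 fit.py w22 1; python3 boss.py w22|tail -1
```

```text
hub top z 0.19682010576442566 0.19655171992802506 (array([ 0.5711, -0.1001,  0.0286]), 113, np.float64(0.00068))
collar z 0.13204686241445224 (array([ 0.5721, -0.099 ,  0.0396]), 114, np.float64(0.00011))
tcp [ 0.5737 -0.0975  0.171 ] [ 1.7999e+02 -2.0000e-02  3.4050e+01]
well centre in tool [-2.23305431  0.34310169 70.8528323 ]
```

Emit:
apply_moves([
  {"grip":0.9,"slide":[0.0005,-0.0007,0.01],"roll":0},
  {"grip":0.9,"slide":[0.0005,-0.0007,0.02],"roll":0},
  {"grip":0.9,"slide":[0.0005,-0.0007,0.026],"roll":0},
  {"grip":0.9,"slide":[0.0005,-0.0007,0.031],"roll":0},
  {"grip":0.9,"slide":[0.0005,-0.0007,0.034],"roll":0},
])

```text
time_s: 43.22
tcp_pos: [0.5734, -0.0968, 0.1364]
eef_rot: [-180.0, 0.0, 34.1]
contact_force: [-1.3, -0.6, -3.8]
gripper_width: 0.0274
```

```bash
python3 go.py
```

```text
t 43.23 tcp [ 0.5734 -0.0968  0.1364] yaw [-1.800e+02  4.000e-02  3.406e+01] q6 114.4 w 0.0274 F [-1.3 -0.6 -3.8]
```

Emit:
apply_moves([
  {"grip":0.9,"slide":[0,0,0.004],"roll":0},
  {"grip":0.9,"slide":[0,0,0.008],"roll":0},
  {"grip":0.9,"slide":[0,0,0.012],"roll":0},
  {"grip":0.9,"slide":[0,0,0.015],"roll":0},
])

```text
time_s: 43.72
tcp_pos: [0.5734, -0.0968, 0.1215]
eef_rot: [-180.0, 0.0, 34.1]
contact_force: [-2.4, -2.3, -2.9]
gripper_width: 0.0275
```

```bash
python3 go.py;  python3 -c "
from plant import *; print(get_state()['joints'].round(1),get_state()['moment'])"
```

```text
t 43.73 tcp [ 0.5734 -0.0968  0.1215] yaw [-1.7999e+02  3.0000e-02  3.4050e+01] q6 114.4 w 0.0275 F [-2.4 -2.3 -2.9]
[  9.7  14.9 -16.9   0.  -58.2 114.4] [-0.78176263  0.94826109 -0.06161487]
```

Foot at about 101 mm: it dropped straight onto the hex. Wind clockwise (positive roll), watching the side force.

Emit:
apply_moves([
  {"grip":0.9,"slide":[0,0,0.001],"roll":8},
  {"grip":0.9,"slide":[0,0,0.001],"roll":16},
  {"grip":0.9,"slide":[0,0,0.001],"roll":24},
  {"grip":0.9,"slide":[0,0,0.001],"roll":32},
  {"grip":0.9,"slide":[0,0,0.001],"roll":40},
])

```text
time_s: 44.35
tcp_pos: [0.5727, -0.0986, 0.1205]
eef_rot: [179.8, 0.1, -6.2]
contact_force: [-1.9, -10.3, -4.0]
gripper_width: 0.0277
```

```bash
python3 go.py;  python3 - <<'E'
from px import *
print(get_state()['moment'])
p,d,cal=snap('wrist','w23')
p,d,cal=snap('scene','s23'); cv2.imwrite('pics/s23z.png',cv2.resize(p[150:300,220:460,::-1],None,fx=3,fy=3,interpolation=2))
E
```

```text
t 44.35 tcp [ 0.5727 -0.0986  0.1205] yaw [ 1.7982e+02  1.1000e-01 -6.1800e+00] q6 74.1 w 0.0277 F [ -1.9 -10.3  -4. ]
[-4.36738885  0.97479766  0.25962009]
```

View pics/s23z.png

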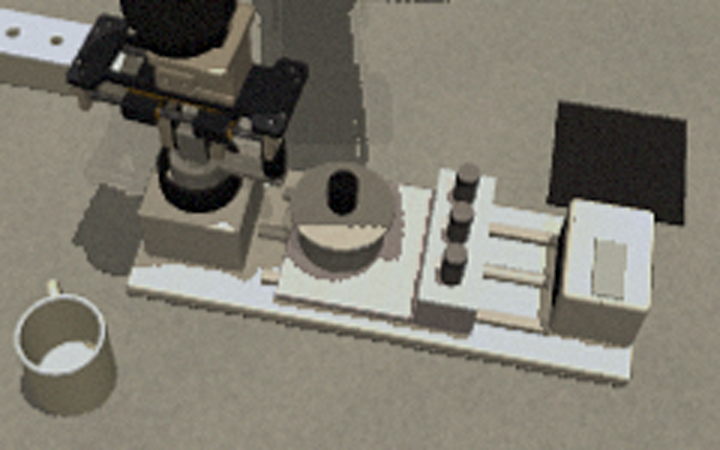

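Emit:
apply_moves([
  {"grip":0.9,"slide":[0,0.001,0],"roll":9},
  {"grip":0.9,"slide":[0,0.001,0],"roll":18},
  {"grip":0.9,"slide":[0,0.001,0],"roll":27},
  {"grip":0.9,"slide":[0,0.001,0],"roll":36},
  {"grip":0.9,"slide":[0,0.001,0],"roll":45},
])

```text
time_s: 45.08
tcp_pos: [0.5717, -0.0998, 0.1205]
eef_rot: [179.7, -0.0, -51.2]
contact_force: [-6.6, -10.4, -2.5]
gripper_width: 0.0276
```

```bash
cat > st.py <<'E'
from plant import get_state
import numpy as np
from scipy.spatial.transform import Rotation as Ro
s=get_state();R=Ro.from_euler('xyz',s['eef_rot'],degrees=True)
print('t',round(s['time_s'],2),s['tcp_pos'].round(4),'rot',s['eef_rot'].round(2),'q6',s['joints'][5].round(1),'Ftool',R.inv().apply(s['contact_force']).round(1),'Fw',s['contact_force'].round(1),'M',s['moment'].round(2),'w',s['gripper_width'].round(4))
E
python3 st.py
```

```text
Traceback (most recent call last):
  File "st.py", line 5, in <module>
    print('t',round(s['time_s'],2),s['tcp_pos'].round(4),'rot',s['eef_rot'].round(2),'q6',s['joints'][5].round(1),'Ftool',R.inv().apply(s['contact_force']).round(1),'Fw',s['contact_force'].round(1),'M',s['moment'].round(2),'w',s['gripper_width'].round(4))
                                                                                                                                                                                                                                   ^^^^^^^^^^^^^^^^^^^^^^^^
AttributeError: 'float' object has no attribute 'round'
```

Emit:
apply_moves([
  {"grip":0.9,"slide":[0.0005,0.001,0],"roll":10},
  {"grip":0.9,"slide":[0.0005,0.001,0],"roll":20},
  {"grip":0.9,"slide":[0.0005,0.001,0],"roll":30},
  {"grip":0.9,"slide":[0.0005,0.001,0],"roll":40},
  {"grip":0.9,"slide":[0.0005,0.001,0],"roll":50},
])

```text
time_s: 45.7
tcp_pos: [0.5701, -0.1002, 0.1205]
eef_rot: [179.7, -0.2, -101.3]
contact_force: [-9.4, -5.3, 2.0]
gripper_width: 0.0278
```

```bash
sed -i "s/s\['gripper_width'\].round(4)/round(float(s['gripper_width']),4)/;s/s\['joints'\]\[5\].round(1)/round(float(s['joints'][5]),1)/" st.py; python3 st.py
```

```text
t 45.7 [ 0.5701 -0.1002  0.1205] rot [ 179.71   -0.18 -101.26] q6 -20.7 Ftool [ 7.   8.2 -1.9] Fw [-9.4 -5.3  2. ] M [-1.97  3.97  0.37] w 0.0278
```

Emit:
apply_moves([
  {"grip":0.9,"slide":[0.0008,0.001,0],"roll":10},
  {"grip":0.9,"slide":[0.0008,0.001,0],"roll":20},
  {"grip":0.9,"slide":[0.0008,0.001,0],"roll":30},
  {"grip":0.9,"slide":[0.0008,0.001,0],"roll":40},
  {"grip":0.9,"slide":[0.0008,0.001,0],"roll":50},
])

```text
time_s: 46.32
tcp_pos: [0.5689, -0.0992, 0.1205]
eef_rot: [179.8, -0.3, -151.3]
contact_force: [-11.3, 3.4, 4.8]
gripper_width: 0.0276
```

```bash
python3 st.py
```

```text
t 46.33 [ 0.5689 -0.0992  0.1205] rot [ 179.85   -0.26 -151.27] q6 -70.7 Ftool [ 8.3  8.4 -4.7] Fw [-11.3   3.4   4.8] M [1.21 4.51 0.34] w 0.0276
```

Emit:
apply_moves([
  {"grip":0.9,"slide":[0.0013,0.0013,0],"roll":10},
  {"grip":0.9,"slide":[0.0013,0.0013,0],"roll":20},
  {"grip":0.9,"slide":[0.0013,0.0013,0],"roll":30},
  {"grip":0.9,"slide":[0.0013,0.0013,0],"roll":40},
  {"grip":0.9,"slide":[0.0013,0.0013,0],"roll":50},
])

```text
time_s: 46.95
tcp_pos: [0.5689, -0.0976, 0.1205]
eef_rot: [180.0, -0.1, 158.7]
contact_force: [-8.7, 5.5, 0.1]
gripper_width: 0.0277
```

```bash
python3 st.py
```

```text
t 46.95 [ 0.5689 -0.0976  0.1205] rot [ 1.7996e+02 -1.4000e-01  1.5874e+02] q6 -120.8 Ftool [10.1  2.  -0.1] Fw [-8.7  5.5  0.1] M [2.48 2.37 0.33] w 0.0277
```

Emit:
apply_moves([
  {"grip":0.9,"slide":[0.0012,0.0003,0],"roll":10},
  {"grip":0.9,"slide":[0.0012,0.0003,0],"roll":20},
  {"grip":0.9,"slide":[0.0012,0.0003,0],"roll":30},
  {"grip":0.9,"slide":[0.0012,0.0003,0],"roll":40},
  {"grip":0.9,"slide":[0.0012,0.0003,0],"roll":45},
])

```text
time_s: 47.58
tcp_pos: [0.5699, -0.0966, 0.1205]
eef_rot: [179.9, -0.1, 113.8]
contact_force: [0.3, 4.0, -5.4]
gripper_width: 0.0276
```

Emit:
apply_moves([
  {"grip":0.4,"slide":[0.0005,0,0],"roll":0},
  {"grip":0.4,"slide":[0.0005,0,0],"roll":0},
  {"grip":0.4,"slide":[0.0005,0,0],"roll":0},
  {"grip":0.4,"slide":[0.0005,0,0],"roll":0},
])

```text
time_s: 48.08
tcp_pos: [0.5692, -0.0977, 0.121]
eef_rot: [180.0, 0.0, 114.1]
contact_force: [0.3, 0.4, -0.4]
gripper_width: 0.0525
```

```bash
python3 st.py; python3 - <<'E'
from px import *
p,d,cal=snap('wrist','w24')
p,d,cal=snap('scene','s24'); cv2.imwrite('pics/s24z.png',cv2.resize(p[150:300,220:460,::-1],None,fx=3,fy=3,interpolation=2))
E
```

```text
t 48.08 [ 0.5692 -0.0977  0.121 ] rot [1.7997e+02 2.0000e-02 1.1408e+02] q6 -165.6 Ftool [0.3 0.4 0.4] Fw [ 0.3  0.4 -0.4] M [-0.03 -0.13  0.  ] w 0.0525
```

View pics/s24z.png

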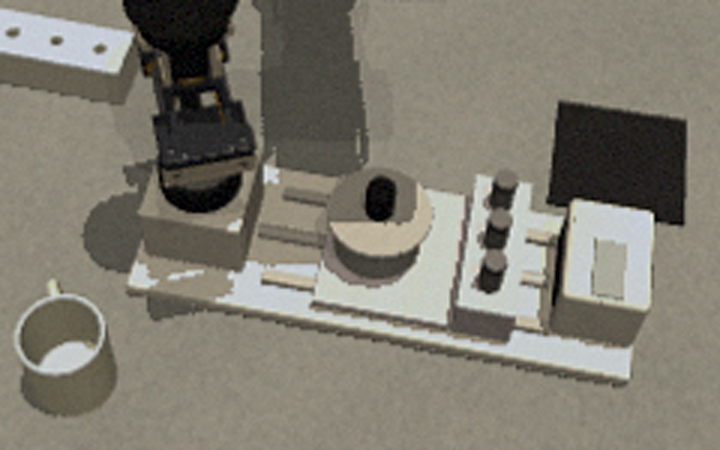

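View pics/w24.png

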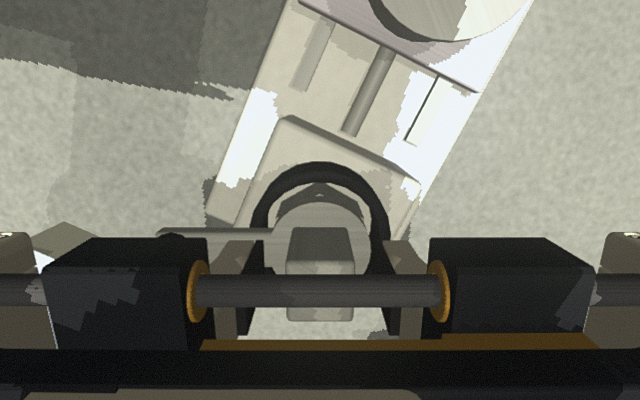

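Emit:
apply_moves([
  {"grip":0.4,"slide":[0,0,-0.045],"roll":0},
  {"grip":0.4,"slide":[0,0,-0.05],"roll":-10},
  {"grip":0.4,"slide":[0,0,-0.05],"roll":-20},
  {"grip":0.4,"slide":[0,0,-0.05],"roll":-30},
  {"grip":0.4,"slide":[0,0,-0.05],"roll":-40},
])

```text
time_s: 48.8
tcp_pos: [0.569, -0.0976, 0.1708]
eef_rot: [180.0, 0.0, 154.4]
contact_force: [0.1, 0.5, 0.4]
gripper_width: 0.0523
```

Emit:
apply_moves([
  {"grip":0.4,"slide":[0,0,0],"roll":-10},
  {"grip":0.4,"slide":[0,0,0],"roll":-20},
  {"grip":0.4,"slide":[0,0,0],"roll":-30},
  {"grip":0.4,"slide":[0,0,0],"roll":-40},
  {"grip":0.4,"slide":[0,0,0],"roll":-50},
])

```text
time_s: 49.42
tcp_pos: [0.5689, -0.0976, 0.1707]
eef_rot: [-180.0, -0.0, -155.6]
contact_force: [0.8, 0.5, 0.3]
gripper_width: 0.0522
```

Emit:
apply_moves([
  {"grip":0.4,"slide":[0,0,0],"roll":-10},
  {"grip":0.4,"slide":[0,0,0],"roll":-20},
  {"grip":0.4,"slide":[0,0,0],"roll":-30},
  {"grip":0.4,"slide":[0,0,0],"roll":-40},
  {"grip":0.4,"slide":[0,0,0],"roll":-50},
])

```text
time_s: 50.05
tcp_pos: [0.5689, -0.0976, 0.1708]
eef_rot: [-180.0, -0.0, -105.6]
contact_force: [0.1, -0.1, 0.3]
gripper_width: 0.0525
```

Emit:
apply_moves([
  {"grip":0.4,"slide":[0,0,0],"roll":-10},
  {"grip":0.4,"slide":[0,0,0],"roll":-20},
  {"grip":0.4,"slide":[0,0,0],"roll":-30},
  {"grip":0.4,"slide":[0,0,0],"roll":-40},
  {"grip":0.4,"slide":[0,0,0],"roll":-50},
])

```text
time_s: 50.68
tcp_pos: [0.569, -0.0976, 0.1707]
eef_rot: [180.0, -0.0, -55.6]
contact_force: [-0.9, -0.4, 1.1]
gripper_width: 0.0526
```

Emit:
apply_moves([
  {"grip":0.4,"slide":[0,0,0],"roll":-10},
  {"grip":0.4,"slide":[0,0,0],"roll":-20},
  {"grip":0.4,"slide":[0,0,0],"roll":-30},
  {"grip":0.4,"slide":[0,0,0],"roll":-40},
  {"grip":0.4,"slide":[0,0,0],"roll":-50},
])

```text
time_s: 51.3
tcp_pos: [0.569, -0.0976, 0.1707]
eef_rot: [180.0, -0.0, -5.6]
contact_force: [1.0, -0.5, -0.3]
gripper_width: 0.0525
```

```bash
python3 go.py 0.572 -0.098 0.207 24
```

```text
t 51.3 tcp [ 0.569  -0.0976  0.1707] yaw [180.   -0.   -5.6] q6 74.7 w 0.0525 F [ 1.  -0.5 -0.3]
slide [ 0.0031  0.0001 -0.0003] roll -29.6 rows 3.0
```

Emit:
apply_moves([
  {"grip":0.4,"slide":[0.003,0,0],"roll":-10},
  {"grip":0.4,"slide":[0.003,0,0],"roll":-20},
  {"grip":0.4,"slide":[0.003,0,0],"roll":-29.6},
  {"grip":0.4,"slide":[0.003,0,0],"roll":-29.6},
])

```text
time_s: 51.8
tcp_pos: [0.5719, -0.0979, 0.1707]
eef_rot: [180.0, 0.0, 23.6]
contact_force: [0.4, 0.3, 0.4]
gripper_width: 0.0527
```

```bash
python3 st.py; python3 - <<'E'
from px import *
from scipy.spatial.transform import Rotation as Ro
s=get_state(); p,d,cal=snap('wrist','w25'); C=cloud(d,cal); R=Ro.from_euler('xyz',s['eef_rot'],degrees=True)
m=(C[...,2]>.183)&(C[...,2]<.194)&(np.hypot(C[...,0]-.572,C[...,1]+.099)<.03)
T=R.inv().apply(C[m]-s['tcp_pos']); r=cv2.minAreaRect((T[:,:2]*1000).astype(np.float32)); print(m.sum(),r,np.median(C[m][:,2]))
E
```

```text
t 51.8 [ 0.5719 -0.0979  0.1707] rot [180.    0.   23.6] q6 104.0 Ftool [ 0.5 -0.1 -0.4] Fw [0.4 0.3 0.4] M [-0.05  0.03  0.  ] w 0.0527
2552 ((-0.18573760986328125, 1.203780174255371), (28.028173446655273, 28.396883010864258), 89.57233428955078) 0.18824127377778777
```

View pics/w25.png

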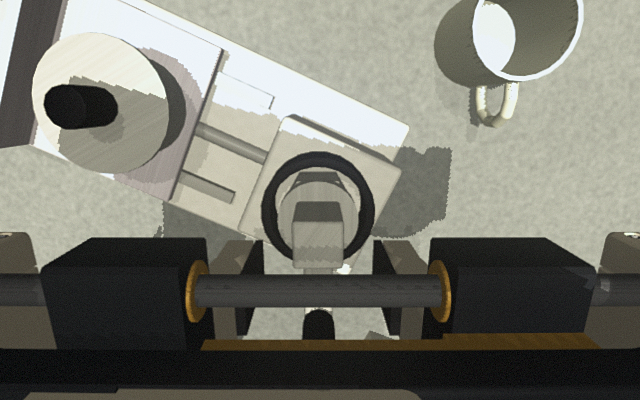

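Boss is centered and aligned, its top at 188 mm (crank fully down). Regrip and continue.

Emit:
apply_moves([
  {"grip":0.4,"slide":[0,0,0.03],"roll":0},
  {"grip":0.4,"slide":[0,0,0.05],"roll":0},
  {"grip":0.4,"slide":[0,0,0.05],"roll":0},
  {"grip":0.9,"slide":[0,0,0.05],"roll":0},
  {"grip":0.9,"slide":[0,0,0.05],"roll":0},
])

```text
time_s: 52.48
tcp_pos: [0.5727, -0.0978, 0.1219]
eef_rot: [180.0, -0.1, 23.6]
contact_force: [-0.1, -0.4, 0.9]
gripper_width: 0.0378
```

Emit:
apply_moves([
  {"grip":0.9,"slide":[0,0,0],"roll":0},
  {"grip":0.9,"slide":[0,0,0],"roll":0},
  {"grip":0.9,"slide":[0,0,0],"roll":0},
])

```text
time_s: 52.85
tcp_pos: [0.5724, -0.0977, 0.1215]
eef_rot: [180.0, -0.1, 23.7]
contact_force: [-1.0, 1.3, 5.7]
gripper_width: 0.0281
```

```bash
python3 st.py
```

```text
t 52.85 [ 0.5724 -0.0977  0.1215] rot [ 1.7998e+02 -6.0000e-02  2.3670e+01] q6 104.1 Ftool [-0.4 -1.6 -5.7] Fw [-1.   1.3  5.7] M [0.71 0.53 0.05] w 0.0281
```

Emit:
apply_moves([
  {"grip":0.9,"slide":[0.0003,0.0005,0],"roll":10},
  {"grip":0.9,"slide":[0.0003,0.0005,0],"roll":20},
  {"grip":0.9,"slide":[0.0003,0.0005,0],"roll":30},
  {"grip":0.9,"slide":[0.0003,0.0005,0],"roll":40},
  {"grip":0.9,"slide":[0.0003,0.0005,0],"roll":50},
])

```text
time_s: 53.48
tcp_pos: [0.5722, -0.0993, 0.1215]
eef_rot: [179.9, -0.0, -26.6]
contact_force: [-2.7, -3.4, 5.7]
gripper_width: 0.0277
```

```bash
python3 st.py
```

```text
t 53.48 [ 0.5722 -0.0993  0.1215] rot [ 1.7991e+02 -3.0000e-02 -2.6630e+01] q6 53.8 Ftool [-0.9  4.2 -5.7] Fw [-2.7 -3.4  5.7] M [-1.58  0.9   0.29] w 0.0277
```

Emit:
apply_moves([
  {"grip":0.9,"slide":[0.0002,0.0008,0],"roll":10},
  {"grip":0.9,"slide":[0.0002,0.0008,0],"roll":20},
  {"grip":0.9,"slide":[0.0002,0.0008,0],"roll":30},
  {"grip":0.9,"slide":[0.0002,0.0008,0],"roll":40},
  {"grip":0.9,"slide":[0.0002,0.0008,0],"roll":50},
])

```text
time_s: 54.1
tcp_pos: [0.5709, -0.1003, 0.1215]
eef_rot: [179.9, -0.1, -76.6]
contact_force: [-7.1, -2.6, 9.8]
gripper_width: 0.0276
```

Emit:
apply_moves([
  {"grip":0.9,"slide":[0.0004,0.0008,0],"roll":10},
  {"grip":0.9,"slide":[0.0004,0.0008,0],"roll":20},
  {"grip":0.9,"slide":[0.0004,0.0008,0],"roll":30},
  {"grip":0.9,"slide":[0.0004,0.0008,0],"roll":40},
  {"grip":0.9,"slide":[0.0004,0.0008,0],"roll":50},
])

```text
time_s: 54.72
tcp_pos: [0.5694, -0.1, 0.1215]
eef_rot: [179.9, -0.1, -126.6]
contact_force: [-10.7, 2.6, 13.9]
gripper_width: 0.0277
```

```bash
python3 st.py
```

```text
t 54.73 [ 0.5694 -0.1     0.1215] rot [ 1.7987e+02 -1.5000e-01 -1.2664e+02] q6 -46.1 Ftool [  4.4  10.2 -13.8] Fw [-10.7   2.6  13.9] M [1.19 3.83 0.46] w 0.0277
```

Emit:
apply_moves([
  {"grip":0.9,"slide":[0.0008,0.001,-0.0005],"roll":9},
  {"grip":0.9,"slide":[0.0008,0.001,-0.0005],"roll":18},
  {"grip":0.9,"slide":[0.0008,0.001,-0.0005],"roll":27},
  {"grip":0.9,"slide":[0.0008,0.001,-0.0005],"roll":36},
  {"grip":0.9,"slide":[0.0008,0.001,-0.0005],"roll":43},
])

```text
time_s: 55.35
tcp_pos: [0.5687, -0.0988, 0.1215]
eef_rot: [179.9, -0.1, -169.6]
contact_force: [-7.5, 7.2, 9.0]
gripper_width: 0.0277
```

```bash
python3 st.py; python3 - <<'E'
from px import *
p,d,cal=snap('top','t26');C=cloud(d,cal)
m=(abs(C[...,2]-.122)<.006)&(abs(C[...,0]-.575)<.07)&(C[...,1]>.12)&(C[...,1]<.27)
n,l,st,ce=cv2.connectedComponentsWithStats(m.astype(np.uint8))
print([C[l==i].mean(0).round(4).tolist() for i in range(1,n) if st[i,4]>8])
E
```

```text
t 55.35 [ 0.5687 -0.0988  0.1215] rot [ 1.7992e+02 -1.3000e-01 -1.6958e+02] q6 -89.0 Ftool [ 6.1  8.4 -9. ] Fw [-7.5  7.2  9. ] M [2.92 2.76 0.42] w 0.0277
[]
```

Emit:
apply_moves([
  {"grip":0.9,"slide":[0.0006,0.0006,0],"roll":5},
  {"grip":0.9,"slide":[0.0006,0.0006,0],"roll":10},
  {"grip":0.9,"slide":[0.0006,0.0006,0],"roll":15},
  {"grip":0.9,"slide":[0.0006,0.0006,0],"roll":20},
])

```text
time_s: 55.9
tcp_pos: [0.5687, -0.0982, 0.1215]
eef_rot: [179.9, -0.1, 170.5]
contact_force: [-5.4, 7.1, 6.3]
gripper_width: 0.0279
```

```bash
python3 st.py; python3 - <<'E'
from px import *
p,d,cal=snap('scene','s27'); cv2.imwrite('pics/s27z.png',cv2.resize(p[150:300,220:460,::-1],None,fx=3,fy=3,interpolation=2));C=cloud(d,cal)
m=(abs(C[...,2]-.122)<.006)&(abs(C[...,0]-.575)<.07)&(C[...,1]>.12)&(C[...,1]<.27)
n,l,st,ce=cv2.connectedComponentsWithStats(m.astype(np.uint8))
print([C[l==i].mean(0).round(4).tolist() for i in range(1,n) if st[i,4]>8])
E
```

```text
t 55.9 [ 0.5687 -0.0982  0.1215] rot [ 1.7995e+02 -8.0000e-02  1.7052e+02] q6 -109.0 Ftool [ 6.5  6.1 -6.3] Fw [-5.4  7.1  6.3] M [2.82 1.88 0.48] w 0.0279
[[0.5299, 0.2207, 0.1219], [0.5746, 0.2192, 0.1216], [0.6204, 0.2194, 0.1216]]
```

View pics/s27z.png

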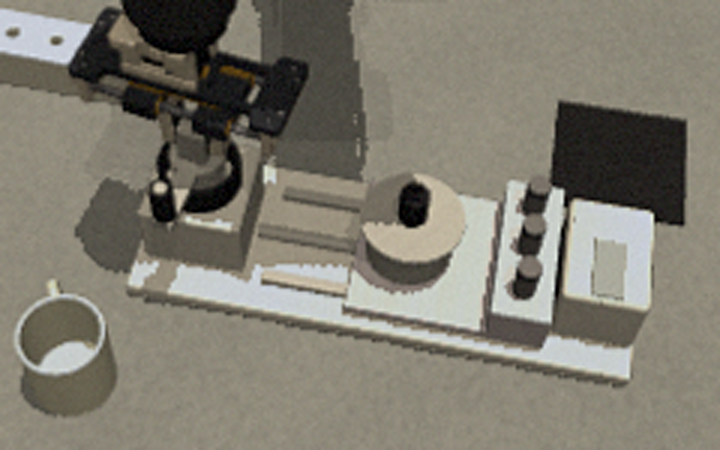

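Carriage has travelled about 73 mm and is nearly at the reader. Continue in small steps until the stop.

Emit:
apply_moves([
  {"grip":0.9,"slide":[0.0004,0.0004,0],"roll":5},
  {"grip":0.9,"slide":[0.0004,0.0004,0],"roll":10},
  {"grip":0.9,"slide":[0.0004,0.0004,0],"roll":15},
])

```text
time_s: 56.32
tcp_pos: [0.5698, -0.0983, 0.1217]
eef_rot: [-180.0, 0.1, 155.8]
contact_force: [1.3, 2.8, 1.1]
gripper_width: 0.0294
```

```bash
python3 st.py
```

```text
t 56.33 [ 0.5698 -0.0983  0.1217] rot [-1.8000e+02  6.0000e-02  1.5575e+02] q6 -123.9 Ftool [-0.1  3.1 -1.1] Fw [1.3 2.8 1.1] M [ 1.04 -0.84  2.4 ] w 0.0294
```

Moment jumped to 2.4 N m: end stop. Hold briefly, ease back, verify.

Emit:
apply_moves([
  {"grip":0.9,"slide":[0,0,0],"roll":0},
  {"grip":0.9,"slide":[0,0,0],"roll":0},
  {"grip":0.9,"slide":[0,0,0],"roll":0},
  {"grip":0.9,"slide":[0,0,0],"roll":-3},
  {"grip":0.9,"slide":[0,0,0],"roll":-5},
])

```text
time_s: 56.95
tcp_pos: [0.5698, -0.0983, 0.1217]
eef_rot: [179.9, 0.1, 160.7]
contact_force: [-0.9, 4.5, 5.2]
gripper_width: 0.0291
```

```bash
python3 st.py; python3 - <<'E'
from px import *
p,d,cal=snap('scene','s28'); cv2.imwrite('pics/s28z.png',cv2.resize(p[150:300,220:460,::-1],None,fx=3,fy=3,interpolation=2));C=cloud(d,cal)
m=(abs(C[...,2]-.122)<.006)&(abs(C[...,0]-.575)<.07)&(C[...,1]>.12)&(C[...,1]<.27)
n,l,st,ce=cv2.connectedComponentsWithStats(m.astype(np.uint8))
print([C[l==i].mean(0).round(4).tolist() for i in range(1,n) if st[i,4]>8])
E
```

```text
t 56.95 [ 0.5698 -0.0983  0.1217] rot [1.7993e+02 6.0000e-02 1.6072e+02] q6 -118.8 Ftool [ 2.3  4.  -5.2] Fw [-0.9  4.5  5.2] M [ 1.69 -0.08  0.39] w 0.0291
[[0.5296, 0.2207, 0.1212], [0.5745, 0.219, 0.1213], [0.6208, 0.2194, 0.1213]]
```

View pics/s28z.png

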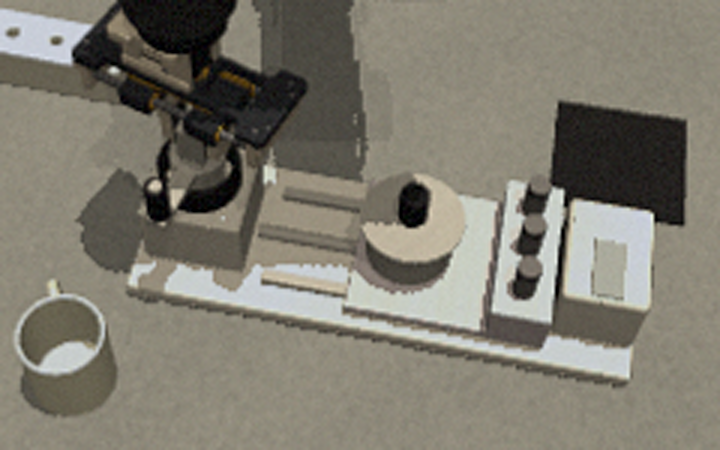

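Carriage hasn't moved further (port row at y≈0.219, +73 mm), so it is on the stop. The boss has slightly turned in the pads; open, raise and re-measure before lifting the crank off.

Emit:
apply_moves([
  {"grip":0.4,"slide":[0,0,0],"roll":0},
  {"grip":0.4,"slide":[0,0,0],"roll":0},
  {"grip":0.4,"slide":[0,0,0],"roll":0},
  {"grip":0.4,"slide":[0,0,-0.05],"roll":0},
  {"grip":0.4,"slide":[0,0,-0.05],"roll":0},
])

```text
time_s: 57.62
tcp_pos: [0.5716, -0.099, 0.1749]
eef_rot: [179.9, 0.3, 160.7]
contact_force: [0.4, 0.4, -0.3]
gripper_width: 0.0528
```

```bash
cat > bs.py <<'E'
from px import *
import sys
from scipy.spatial.transform import Rotation as Ro
s=get_state(); p,d,cal=snap('wrist',sys.argv[1]); C=cloud(d,cal); R=Ro.from_euler('xyz',s['eef_rot'],degrees=True)
m=(C[...,2]>.181)&(C[...,2]<.194)&(np.hypot(C[...,0]-.572,C[...,1]+.099)<.03)
T=R.inv().apply(C[m]-s['tcp_pos']); r=cv2.minAreaRect((T[:,:2]*1000).astype(np.float32)); print(m.sum(),r,np.median(C[m][:,2]))
E
python3 st.py; python3 bs.py w29
```

```text
t 57.62 [ 0.5716 -0.099   0.1749] rot [179.9    0.34 160.66] q6 -118.9 Ftool [-0.2  0.5  0.3] Fw [ 0.4  0.4 -0.3] M [ 0.05 -0.14 -0.01] w 0.0528
2526 ((-0.32114315032958984, -0.6177167892456055), (28.06154441833496, 28.127159118652344), 82.30899047851562) 0.18822730829595538
```

View pics/w29.png

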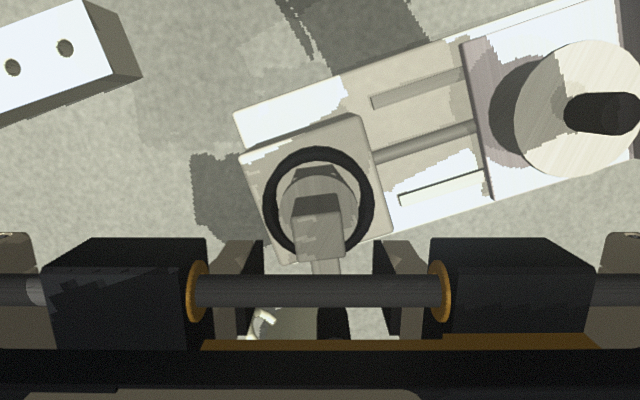

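Emit:
apply_moves([
  {"grip":0.4,"slide":[0,-0.0015,0],"roll":-7.7},
  {"grip":0.4,"slide":[0,-0.0015,0.03],"roll":-7.7},
  {"grip":0.4,"slide":[0,-0.0015,0.05],"roll":-7.7},
  {"grip":0.4,"slide":[0,-0.0015,0.05],"roll":-7.7},
  {"grip":0.9,"slide":[0,-0.0015,0.05],"roll":-7.7},
])

```text
time_s: 58.3
tcp_pos: [0.569, -0.1002, 0.1216]
eef_rot: [-180.0, 0.0, 168.4]
contact_force: [-0.1, -0.2, 0.9]
gripper_width: 0.0471
```

Emit:
apply_moves([
  {"grip":0.9,"slide":[0,0,0],"roll":0},
  {"grip":0.9,"slide":[0,0,0],"roll":0},
  {"grip":0.9,"slide":[0,0,0],"roll":0},
  {"grip":0.9,"slide":[0,0,0],"roll":0},
])

```text
time_s: 58.8
tcp_pos: [0.5697, -0.0985, 0.1221]
eef_rot: [179.9, 0.1, 168.4]
contact_force: [-0.8, 7.5, 2.9]
gripper_width: 0.0277
```

```bash
python3 st.py
```

```text
t 58.8 [ 0.5697 -0.0985  0.1221] rot [1.7986e+02 1.1000e-01 1.6837e+02] q6 -111.1 Ftool [ 2.2  7.2 -2.9] Fw [-0.8  7.5  2.9] M [ 2.72  0.03 -0.08] w 0.0277
```

Emit:
apply_moves([
  {"grip":0.9,"slide":[0.0003,0.001,0],"roll":0},
  {"grip":0.9,"slide":[0.0003,0.001,-0.01],"roll":0},
  {"grip":0.9,"slide":[0.0003,0.001,-0.02],"roll":0},
  {"grip":0.9,"slide":[0.0003,0.001,-0.03],"roll":0},
  {"grip":0.9,"slide":[0.0003,0.001,-0.04],"roll":0},
])

```text
time_s: 59.42
tcp_pos: [0.5681, -0.0994, 0.1614]
eef_rot: [-180.0, -0.1, 168.4]
contact_force: [-0.3, -0.7, -6.0]
gripper_width: 0.0277
```

```bash
python3 st.py
```

```text
t 59.42 [ 0.5681 -0.0994  0.1614] rot [-1.7996e+02 -7.0000e-02  1.6835e+02] q6 -111.2 Ftool [ 0.1 -0.7  6. ] Fw [-0.3 -0.7 -6. ] M [ 0.02 -0.09  0.  ] w 0.0277
```

Emit:
apply_moves([
  {"grip":0.9,"slide":[0,0,-0.03],"roll":0},
  {"grip":0.9,"slide":[0,0,-0.06],"roll":0},
  {"grip":0.9,"slide":[0,0,-0.09],"roll":0},
  {"grip":0.9,"slide":[0,0,-0.09],"roll":0},
])

```text
time_s: 59.92
tcp_pos: [0.57, -0.0994, 0.2548]
eef_rot: [179.9, 0.3, 168.4]
contact_force: [0.0, 0.2, -5.8]
gripper_width: 0.0275
```

```bash
python3 st.py;python3 -c "
from h import *
snap('wrist','w30'); p,d,c=snap('scene','s30'); cv2.imwrite('pics/s30z.png',cv2.resize(p[110:300,190:480,::-1],None,fx=2.6,fy=2.6,interpolation=2))"
```

```text
t 59.92 [ 0.57   -0.0994  0.2548] rot [179.93   0.34 168.35] q6 -111.2 Ftool [0.1 0.2 5.8] Fw [ 0.   0.2 -5.8] M [ 0.07 -0.08 -0.02] w 0.0275
```

View pics/s30z.png

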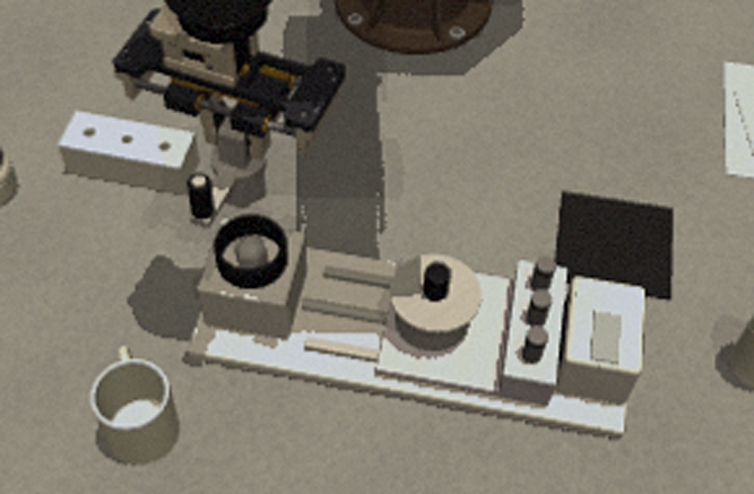

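Crank is off; the hex is visible in the well and the cover and probes are in place. Carry it to the mat.

```bash
python3 go.py 0.397 0.3107 0.29 -102
```

```text
t 60.02 tcp [ 0.5681 -0.099   0.251 ] yaw [ 1.7996e+02 -1.0000e-02  1.6833e+02] q6 -111.2 w 0.0275 F [-0.7 -0.3 -6. ]
slide [ 0.2504  0.3667 -0.0027] roll -89.67 rows 9.0
```

Emit:
apply_moves([
  {"grip":0.9,"slide":[0.028,0.041,0],"roll":-10},
  {"grip":0.9,"slide":[0.056,0.082,0],"roll":-20},
  {"grip":0.9,"slide":[0.084,0.123,0],"roll":-30},
  {"grip":0.9,"slide":[0.112,0.164,0],"roll":-40},
  {"grip":0.9,"slide":[0.14,0.205,0],"roll":-50},
])

```text
time_s: 60.65
tcp_pos: [0.4712, 0.1308, 0.2498]
eef_rot: [180.0, -0.1, -141.3]
contact_force: [1.2, -0.3, -4.4]
gripper_width: 0.0275
```

```bash
python3 go.py 0.397 0.3107 0.29 -102
```

```text
t 60.65 tcp [0.4712 0.1308 0.2498] yaw [ 1.7998e+02 -1.3000e-01 -1.4133e+02] q6 -89.9 w 0.0275 F [ 1.2 -0.3 -4.4]
slide [-0.0545  0.1869 -0.0042] roll -39.33 rows 4.0
```

Emit:
apply_moves([
  {"grip":0.9,"slide":[-0.014,0.047,0],"roll":-10},
  {"grip":0.9,"slide":[-0.028,0.094,0],"roll":-20},
  {"grip":0.9,"slide":[-0.042,0.14,0],"roll":-30},
  {"grip":0.9,"slide":[-0.0545,0.187,0],"roll":-39},
  {"grip":0.9,"slide":[-0.0545,0.187,0],"roll":-39},
])

```text
time_s: 61.28
tcp_pos: [0.3978, 0.3123, 0.2495]
eef_rot: [179.9, -0.1, -102.3]
contact_force: [0.1, -0.2, -5.7]
gripper_width: 0.0276
```

Emit:
apply_moves([
  {"grip":0.9,"slide":[0,0,0.05],"roll":0},
  {"grip":0.9,"slide":[0,0,0.1],"roll":0},
  {"grip":0.9,"slide":[0,0,0.15],"roll":0},
  {"grip":0.9,"slide":[0,0,0.19],"roll":0},
  {"grip":0.9,"slide":[0,0,0.19],"roll":0},
])

```text
time_s: 61.9
tcp_pos: [0.3978, 0.3068, 0.058]
eef_rot: [179.8, -0.5, -102.7]
contact_force: [0.3, -0.0, -3.9]
gripper_width: 0.0278
```

```bash
python3 go.py 0.397 0.3107 0.061 -102
```

```text
t 61.9 tcp [0.3978 0.3068 0.058 ] yaw [ 179.83   -0.46 -102.74] q6 -72.8 w 0.0278 F [ 0.3 -0.  -3.9]
slide [-0.0039  0.0015  0.0329] roll -0.74 rows 1.0
```

Emit:
apply_moves([
  {"grip":0.9,"slide":[0,0,0.008],"roll":0},
  {"grip":0.9,"slide":[0,0,0.018],"roll":0},
  {"grip":0.9,"slide":[0,0,0.026],"roll":0},
  {"grip":0.9,"slide":[0,0,0.031],"roll":0},
  {"grip":0.9,"slide":[0,0,0.033],"roll":0},
])

```text
time_s: 62.52
tcp_pos: [0.3996, 0.3104, 0.0281]
eef_rot: [180.0, -0.0, -102.6]
contact_force: [-0.1, 0.0, -4.3]
gripper_width: 0.028
```

```bash
python3 st.py
```

```text
t 62.52 [0.3996 0.3104 0.0281] rot [ 1.8000e+02 -1.0000e-02 -1.0264e+02] q6 -72.8 Ftool [-0.   0.1  4.3] Fw [-0.1  0.  -4.3] M [-0.02 -0.1   0.02] w 0.028
```

Not yet on the mat (still carrying 4–5 N). Lower 2–3 mm more.

Emit:
apply_moves([
  {"grip":0.9,"slide":[0,0,0.0015],"roll":0},
  {"grip":0.9,"slide":[0,0,0.003],"roll":0},
  {"grip":0.9,"slide":[0,0,0.004],"roll":0},
  {"grip":0.9,"slide":[0,0,0.004],"roll":0},
])

```text
time_s: 63.02
tcp_pos: [0.4006, 0.3122, 0.027]
eef_rot: [-179.9, 0.2, -102.6]
contact_force: [-6.6, -0.4, 18.9]
gripper_width: 0.0279
```

```bash
python3 st.py
```

```text
t 63.02 [0.4006 0.3122 0.027 ] rot [-179.9     0.19 -102.56] q6 -72.8 Ftool [  1.7   6.3 -18.9] Fw [-6.6 -0.4 18.9] M [-0.61  3.09 -0.05] w 0.0279
```

On the mat (19 N). Ease up and release, then rise.

Emit:
apply_moves([
  {"grip":0.9,"slide":[0,0,-0.0025],"roll":0},
  {"grip":0.4,"slide":[0,0,-0.0025],"roll":0},
  {"grip":0.4,"slide":[0,0,-0.0025],"roll":0},
  {"grip":0.4,"slide":[0,0,-0.0025],"roll":0},
  {"grip":0.4,"slide":[0,0,-0.0025],"roll":0},
])

```text
time_s: 63.65
tcp_pos: [0.3997, 0.3104, 0.0267]
eef_rot: [-180.0, -0.0, -102.6]
contact_force: [0.6, 0.2, 0.1]
gripper_width: 0.0524
```

```bash
python3 st.py
```

```text
t 63.65 [0.3997 0.3104 0.0267] rot [-180.     -0.   -102.64] q6 -72.8 Ftool [-0.4 -0.6 -0.1] Fw [0.6 0.2 0.1] M [ 0.07 -0.05  0.01] w 0.0524
```

Emit:
apply_moves([
  {"grip":0.4,"slide":[0,0,-0.03],"roll":0},
  {"grip":0.4,"slide":[0,0,-0.08],"roll":0},
  {"grip":0.4,"slide":[0,0,-0.14],"roll":0},
  {"grip":0.4,"slide":[0,0,-0.2],"roll":0},
  {"grip":0.4,"slide":[0,0,-0.25],"roll":0},
])

```text
time_s: 64.28
tcp_pos: [0.3997, 0.3104, 0.2795]
eef_rot: [-180.0, 0.1, -102.6]
contact_force: [0.3, 0.4, 0.4]
gripper_width: 0.0526
```

```bash
python3 st.py; python3 go.py 0.45 0.06 0.34 0
```

```text
t 64.28 [0.3997 0.3104 0.2795] rot [-1.7995e+02  1.0000e-01 -1.0264e+02] q6 -72.8 Ftool [-0.5 -0.2 -0.4] Fw [0.3 0.4 0.4] M [ 0.27 -0.15 -0.03] w 0.0526
t 64.28 tcp [0.3997 0.3104 0.2795] yaw [-1.7995e+02  1.0000e-01 -1.0264e+02] q6 -72.8 w 0.0526 F [0.3 0.4 0.4]
slide [ 0.2333 -0.1039 -0.0249] roll -102.64 rows 10.0
```

Back off to a viewing pose over the analyser for a final check.

Emit:
apply_moves([
  {"grip":0.4,"slide":[0.233,-0.104,-0.025],"roll":-102.6},
  {"grip":0.4,"slide":[0.233,-0.104,-0.025],"roll":-102.6},
  {"grip":0.4,"slide":[0.233,-0.104,-0.025],"roll":-102.6},
  {"grip":0.4,"slide":[0.233,-0.104,-0.025],"roll":-102.6},
  {"grip":0.4,"slide":[0.233,-0.104,-0.025],"roll":-102.6},
])

```text
time_s: 64.9
tcp_pos: [0.4502, 0.0581, 0.3022]
eef_rot: [-180.0, -0.0, -52.5]
contact_force: [0.4, 0.6, -0.3]
gripper_width: 0.0525
```

```bash
python3 go.py 0.43 0.12 0.36 0
```

```text
t 64.9 tcp [0.4502 0.0581 0.3022] yaw [-1.7996e+02 -2.0000e-02 -5.2550e+01] q6 5.1 w 0.0525 F [ 0.4  0.6 -0.3]
slide [-0.0614 -0.0217 -0.0218] roll -52.55 rows 5.0
```

Emit:
apply_moves([
  {"grip":0.4,"slide":[-0.061,-0.022,-0.022],"roll":-52.5},
  {"grip":0.4,"slide":[-0.061,-0.022,-0.022],"roll":-52.5},
  {"grip":0.4,"slide":[-0.061,-0.022,-0.022],"roll":-52.5},
  {"grip":0.4,"slide":[-0.061,-0.022,-0.022],"roll":-52.5},
  {"grip":0.4,"slide":[-0.061,-0.022,-0.022],"roll":-52.5},
])

```text
time_s: 65.53
tcp_pos: [0.4306, 0.1222, 0.3237]
eef_rot: [180.0, 0.0, 0.0]
contact_force: [-0.0, -0.6, 1.0]
gripper_width: 0.0525
```

Emit:
apply_moves([
  {"grip":0.4,"slide":[0,0,0],"roll":0},
  {"grip":0.4,"slide":[0,0,0],"roll":0},
])

```text
time_s: 65.78
tcp_pos: [0.4307, 0.1221, 0.3237]
eef_rot: [180.0, 0.0, -0.5]
contact_force: [0.2, 0.9, -0.3]
gripper_width: 0.0526
```

```bash
python3 - <<'E'
from px import *
for cam in('wrist','scene','top'):
    p,d,cal=snap(cam,cam+'F'); C=cloud(d,cal)
    def comps(n,x0,x1,y0,y1,z0,z1,k=15):
        m=(C[...,0]>x0)&(C[...,0]<x1)&(C[...,1]>y0)&(C[...,1]<y1)&(C[...,2]>z0)&(C[...,2]<z1)
        if cam=='wrist': m[236:]=0
        N,l,st,ce=cv2.connectedComponentsWithStats(m.astype(np.uint8))
        print(cam,n,[(int(st[i,4]),C[l==i].mean(0).round(4).tolist()) for i in range(1,N) if st[i,4]>k])
    comps('heads',.5,.66,.18,.25,.115,.13)
    comps('knob',.5,.66,.05,.16,.13,.15)
    m=(abs(C[...,0]-.575)<.055)&(abs(C[...,1]-.107)<.055)&(abs(C[...,2]-.101)<.008); q=C[m]
    if len(q)>50:
        A=np.c_[q[:,:2],np.ones(len(q))]; k=np.linalg.lstsq(A,q[:,2],rcond=None)[0]; print('disc',np.median(q[:,2]).round(4),'tilt',k[:2].round(4))
    comps('crank top',.3,.5,.2,.43,.086,.1)
    comps('block',.45,.7,.15,.26,.074,.086,100)
    comps('flask',.4,.65,.4,.55,.15,.2); comps('pot',.38,.55,-.56,-.4,.065,.085); comps('mug',.66,.85,-.28,-.1,.08,.1)
E
```

```text
wrist heads [(444, [0.5753, 0.2161, 0.1218]), (393, [0.5303, 0.2167, 0.122])]
wrist knob [(701, [0.5745, 0.1061, 0.139])]
disc 0.1014 tilt [-0.0027  0.0006]
wrist crank top [(274, [0.42, 0.3846, 0.0925]), (536, [0.4034, 0.3115, 0.0919])]
wrist block [(4433, [0.5631, 0.219, 0.0804])]
wrist flask []
wrist pot []
wrist mug []
scene heads [(53, [0.5299, 0.2205, 0.1213]), (52, [0.5749, 0.2192, 0.1217]), (59, [0.6207, 0.2189, 0.1214])]
scene knob [(82, [0.5753, 0.1084, 0.1382])]
disc 0.1014 tilt [-0.0021  0.0006]
scene crank top [(77, [0.4021, 0.3152, 0.0922]), (43, [0.419, 0.3876, 0.0924])]
scene block [(678, [0.5849, 0.2216, 0.0804])]
scene flask [(137, [0.5414, 0.4777, 0.1666])]
scene pot [(274, [0.4638, -0.4719, 0.0739])]
scene mug [(217, [0.7492, -0.1824, 0.0874])]
top heads []
top knob [(95, [0.5718, 0.1083, 0.1385])]
disc 0.1012 tilt [-0.0032  0.0017]
top crank top [(120, [0.4002, 0.3143, 0.0921])]
top block []
top flask []
top pot [(424, [0.4611, -0.4722, 0.0745])]
top mug [(186, [0.7494, -0.1813, 0.0881])]
```

View pics/wristF.png

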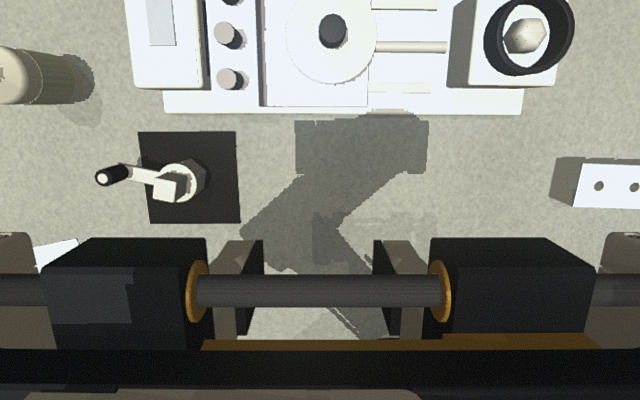

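View pics/sceneF.png

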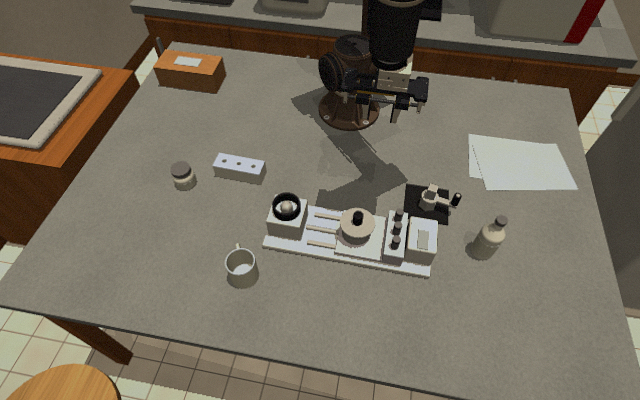

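All checks agree: heads at 122 mm, disc at 101.4 mm and level, crank upright 7 mm from the mat centre, bystanders in place. Handing in.

```bash
python3 -c "
from plant import *
print(close_job())"
```

```text
the job is handed in; nothing more can be done
None
```

I loaded all three probes, set the cover on the cup, wound the carriage to its end stop, and stood the crank back on the mat. The job was handed in at about 66 s of the 210 s allowed, and no verdict was reported.

**What happened on the way**
- **Missed grasp:** the first probe grasp closed on air. All the cameras showed the finger tips about 36 mm above the reported TCP, so I corrected for that in every later move.
- **Cover:** it was knocked a few centimetres aside before I picked it up, so I measured it again first.
- **Winding:** the crank dropped straight onto the hex. I wound it in two strokes, about 495° in all, until the torque jumped to 2.4 N m.

**Last checks**
- **Probes:** head tops are at 122 mm, which is fully home.
- **Cover:** the disc top is at 101.4 mm, level to about 0.003 rad, and centred within about 1–2 mm of the cup.
- **Crank:** its boss top is at 92 mm, so it stands upright, about 7 mm from the mat centre.
- **Bystanders:** the pot and mug match their starting positions within camera accuracy. The flask stands as before in the picture; I did not measure it as closely.

**Not fully settled**
- **Carriage travel:** the cameras put it at 70–73 mm and the crank angle at 73 mm. With a start somewhere between 0 and 9 mm, I take the end stop from the torque jump and the lack of further movement. I did not measure the 76 mm mark directly.
- **Final probe check:** the wrist camera saw only two of the three heads in the last picture; the scene camera saw all three.

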